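# Put the fallen spice jar back in the rack

## Task

Stand the fallen spice jar upright on the worktop, in front of the empty bay of the spice rack, and let go of it there. Then push it from behind, low down, along the worktop into that bay until it is fully home, touching both converging guides and upright. Leave the rack's other two jars and the things around where they are.

Things in the scene. Friction and masses are not known exactly. Their poses are not given: they have to be found in the camera images.
- fallen_jar: the glass spice jar with dark cap lying on its side on the worktop, nearer the robot than the rack, cap roughly to the robot's left. Plain cylinder, 41 mm in diameter, 105 mm long (cap: top 20 mm), 80 to 150 g. Origin: centre of its foot; z axis from foot to cap. It can roll. Standing, it topples when pushed higher than about 25 mm above its foot.
- bay_pad: thin flat cork pad on the worktop (36 mm wide, 1 mm high, no obstacle) in the rack's one empty bay (any of the three). Origin: where the centre of the jar's foot is when home. x axis: straight into the bay (push direction), y left, z up. The bay's two guides, 55 mm high and 60 degrees apart, are 67 mm apart at their rounded front ends, 25 mm before home; a jar stops against both.
- rack: fixed wooden rack, 265 mm wide, 165 mm high, from 25 mm in front of its origin to 48 mm behind. Origin: home point of the middle bay, on the worktop; x into the rack, y left. Three bays 82 mm apart, open in front, no floor. A shelf board over them (underside 122 mm up, rail to 146 mm) reaches 10 mm forward of the home points (end panels 14 mm), so a jar cannot be lowered in.
- other_jar_1: another spice jar like the fallen one, standing in one of the other bays; origin at the centre of its foot
- other_jar_2: another spice jar like the fallen one, standing in one of the other bays; origin at the centre of its foot
- tub: yoghurt tub, 72 mm wide, 71 mm high, standing on the worktop at its front right corner; bystander; origin under its centre
- garlic: garlic bulb, 60 mm, on the strip of worktop in front of the sink, at its right end; bystander; origin under its centre
- can: drinks can, 66 mm wide, 115 mm high, standing behind the rack's left end; bystander; origin under its centre

How it is judged:
By the outcome, as a careful person would: the job done as asked, in the order asked, and still so for the second after the job is handed in, with the robot touching nothing.
It also fails if it takes over 48 s, if anything falls off the work surface, if the arm or the gripper's body presses on something with over 40 N, if the wrist force passes 120 N, or if a joint passes its speed limit or range.

## Robot

A 7-joint arm with a two-finger parallel gripper is mounted at the origin on a cart in front of the work surface, level with it; the furniture and walls round the work are solid. World frame = base frame: x ahead of the robot, y to its left, z up, the work surface at z = 0. Lengths are in m, angles in rad, forces in N, time in s.
With the tool pointing down it reaches from about 0.4 to 0.85 m from the base axis. Payload 4.4 kg.
Tool frame: the origin (TCP) lies on the centre line of the jaws, within the pads' length; the fingertips stand arm.tip_extent ahead of it and the grasp point (between the pads) lies 6 mm ahead of it (arm.tip_extent is the distance from the TCP to the fingertips, in m); z points along the fingers, y is the direction in which the jaws open and shut (so a half turn about z gives the same grasp; the last joint's range is limited). The gripper opens to 94 mm and grips with 3 to 60 N. Pads are 16 mm wide; open, the fingers measure 119 mm over their backs; the gripper's body (75 mm by 177 mm) begins 78 mm behind the grasp point.
Start: joints at [-1.207, 0.628, 0.038, 1.517, -0.027, 0.996, -0.02], TCP at [0.271, 0.591, 0.23] pointing down, gripper open.
Joint ranges: [-3.06, 3.06], [-0.37, 2.12], [-1.25, 1.32], [0.18, 2.47], [-1.1, 4.24], [0.23, 1.98], [-2.94, 2.94]. Speed limits (rad/s): [2.57, 2.57, 3.14, 3.14, 3.14, 3.14, 3.14].

## Interface

Orientations are given as a unit quaternion [x, y, z, w].
In Python, from rig import arm gives the robot as it stands. The module is installed in compiled form; this text tells all that it offers.
- The arm moves only by the tool step_arm, never from a script. Its argument "targets" is a list of rows, each an object of numbers: "dx", "dy", "dz": the shift along the tool's x, y, z in m; "ax", "ay", "az": the turn, a rotation vector about the tool's x, y, z in degrees; "jaw": the opening, from 0 (shut) to 1 (fully open). In form: [{"dx": .., "dy": .., "dz": .., "ax": .., "ay": .., "az": .., "jaw": ..}, ...]. A call has 1 to 10 rows; each row shifts and turns the pose as measured when the row begins, along the tool's axes as they then stand; what a row does not reach is not made up. A row lasts 1/8 s, in which the tool goes at most 62.5 mm and 10.7 degrees, less where a joint would pass 70% of its speed; a pose out of reach is approached as far as the arm can. A call is refused whole if a number of a shift passes 0.0625 or a number of a turn 10.7, either way. A call with a gripper value outside its range is refused whole. The fingers move at their own pace and stop on an object; "force" is the grip in N (left out, the last holds). Time passes only in rows, so rows that do not move let the fingers close. It gives the time, the measured TCP pose, the force and the opening at its end, in the units of the state.
- arm.read_state(): the state, without advancing time (a new reading comes with each control period).
- arm.camera(name): name is "scene" or "side" or "wrist"; returns the picture (480x640x3 uint8, red, green, blue); there is no depth.
- arm.get_calibration(name): a dict with "camera_matrix" (3x3 intrinsics, pixels), "rvec" (rotation vector, rad) and "tvec" (3), from world to camera coordinates, as OpenCV has them; the wrist camera has in their place "hand_eye" (4x4, takes a point from camera to tool coordinates, whose origin is the TCP and whose axes are the flange's). Camera axes: x right, y down, z forward; pixel columns grow to the right and rows downward; lengths in m; the calibration is good to about 2 mm. A picture is of the moment at which its call begins: read the wrist's pose just before it. get_calibration takes no time and is no camera call.
- arm.finish_job(): hands the job in, once; it reports no verdict.
The state is a dict: "t": time; "qpos": joint angles; "joint_velocities": joint speeds; "effort": joint torques, N m; "eef_pos": TCP position; "tcp_rot": TCP orientation; "contact_force": force on the tool from outside, world axes, zero at the start; "moment": the same for the moment, N m; "opening": opening from 0.0 (shut) to 1.0 (fully open).
Only numpy, scipy, OpenCV 4.12 (cv2) and the standard library are available. Lean on these libraries where they do the work, as an engineer would, in place of code of your own. Each camera call takes 0.05 s, during which the arm holds its last target.

## Working session

There is one attempt and no reset: what is moved stays moved. The work goes in short steps, Python scripts to look and compute and a tool call to move; the robot and the scene stay as the last step left them, time stands still between calls to the robot, and variables do not carry over. Pictures are saved under pics/ and viewed, and the job is handed in when it is done.

Besides the shell and the picture viewer there is one more tool, called after "Request:" as name(argument=value, ...), one argument or row to a line, values as JSON. step_arm: Moves the arm, as the interface text tells. Its arguments: {"type":"object","properties":{"targets":{"type":"array"},"force":{"type":"number"}},"required":["targets"]}

```bash
mkdir -p pics; python3 - <<'E'
from rig import arm
import cv2
s=arm.read_state(); print({k:s[k] for k in('t','eef_pos','tcp_rot','opening')}, arm.tip_extent)
for n in('scene','side','wrist'):
    im=arm.camera(n); cv2.imwrite(f'pics/{n}0.png',im[:,:,::-1]); print(n,arm.get_calibration(n))
E
```

```text
{'t': 0.0, 'eef_pos': array([0.27059589, 0.59033348, 0.22957335]), 'tcp_rot': array([ 2.13262237e-01,  9.76994563e-01, -9.00000908e-04, -1.76304396e-04]), 'opening': 1.0004511492605737} 0.025
scene {'camera_matrix': array([[505.27981354,   0.        , 325.63808458],
       [  0.        , 505.27981354, 239.45410174],
       [  0.        ,   0.        ,   1.        ]]), 'rvec': array([ 0.81565513, -2.29163058,  1.32767889]), 'tvec': array([0.37458777, 0.24675706, 0.66016661])}
side {'camera_matrix': array([[545.58473485,   0.        , 330.35941913],
       [  0.        , 545.58473485, 242.88490587],
       [  0.        ,   0.        ,   1.        ]]), 'rvec': array([ 1.91382625, -1.28323051,  0.62038383]), 'tvec': array([-0.2875462 ,  0.33922401,  0.70580902])}
wrist {'camera_matrix': array([[372.33911356,   0.        , 321.40437109],
       [  0.        , 372.33911356, 236.05893901],
       [  0.        ,   0.        ,   1.        ]]), 'hand_eye': array([[-3.64338611e-04, -9.64159722e-01, -2.65322252e-01,
         7.80501066e-02],
       [ 9.99999932e-01, -3.66368291e-04, -4.18398260e-05,
         1.13995806e-04],
       [-5.68653851e-05, -2.65322250e-01,  9.64159790e-01,
        -1.53788665e-01],
       [ 0.00000000e+00,  0.00000000e+00,  0.00000000e+00,
         1.00000000e+00]])}
```

View pics/scene0.png

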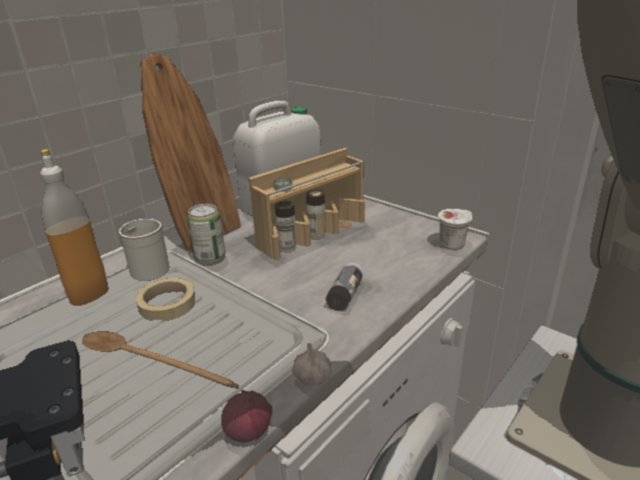

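View pics/side0.png

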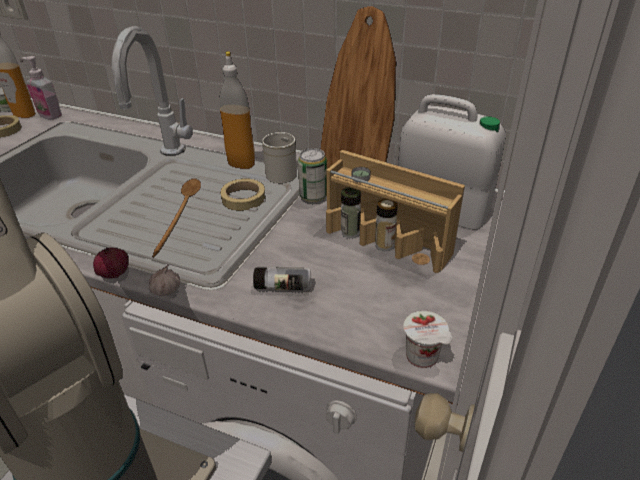

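View pics/wrist0.png

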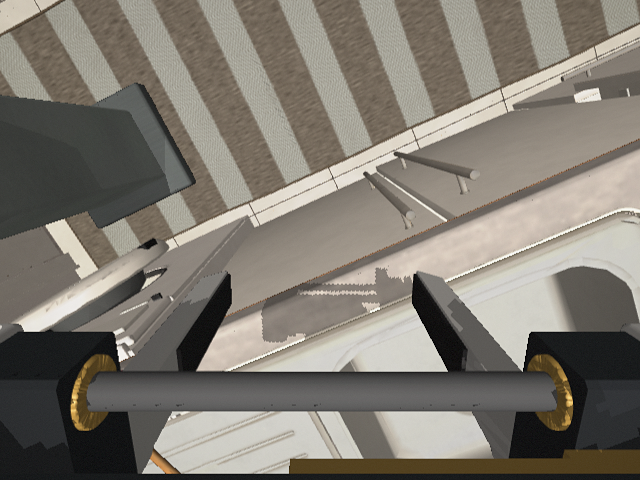

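The rightmost bay is the empty one: its cork pad shows at side (421,258). The jar lies at side (281,278), with its cap to the left. I'll enlarge both areas.

```bash
cat > h.py <<'E'
import numpy as np,cv2
from scipy.spatial.transform import Rotation as R
from rig import arm
def ray(n,uv,state=None):
    c=arm.get_calibration(n);K=c['camera_matrix']
    d=np.linalg.inv(K)@np.array([uv[0],uv[1],1.])
    if n=='wrist':
        T=c['hand_eye'];Q=R.from_quat(state['tcp_rot']).as_matrix()
        return Q@T[:3,3]+state['eef_pos'],Q@T[:3,:3]@d
    M=cv2.Rodrigues(c['rvec'])[0]
    return -M.T@c['tvec'],M.T@d
def onz(n,uv,z,state=None):
    o,d=ray(n,uv,state);return o+d*(z-o[2])/d[2]
def proj(n,P,state=None):
    c=arm.get_calibration(n);P=np.atleast_2d(np.array(P,float))
    if n=='wrist':
        T=c['hand_eye'];Q=R.from_quat(state['tcp_rot']).as_matrix()
        p=(P-state['eef_pos'])@Q;p=(p-T[:3,3])@T[:3,:3];q=p@c['camera_matrix'].T;return q[:,:2]/q[:,2:]
    return cv2.projectPoints(P,c['rvec'],c['tvec'],c['camera_matrix'],None)[0][:,0]
def crop(src,dst,x,y,w,h,s):
    im=cv2.imread(src)[y:y+h,x:x+w];cv2.imwrite(dst,cv2.resize(im,None,fx=s,fy=s,interpolation=cv2.INTER_CUBIC))
E
python3 - <<'E'
from h import *
crop('pics/side0.png','pics/s_rack.png',310,140,160,130,5)
crop('pics/side0.png','pics/s_jar.png',240,250,80,55,10)
crop('pics/scene0.png','pics/c_rack.png',240,140,140,120,5)
crop('pics/scene0.png','pics/c_jar.png',315,255,60,60,10)
E
```

```text
(no output)
```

View pics/s_rack.png

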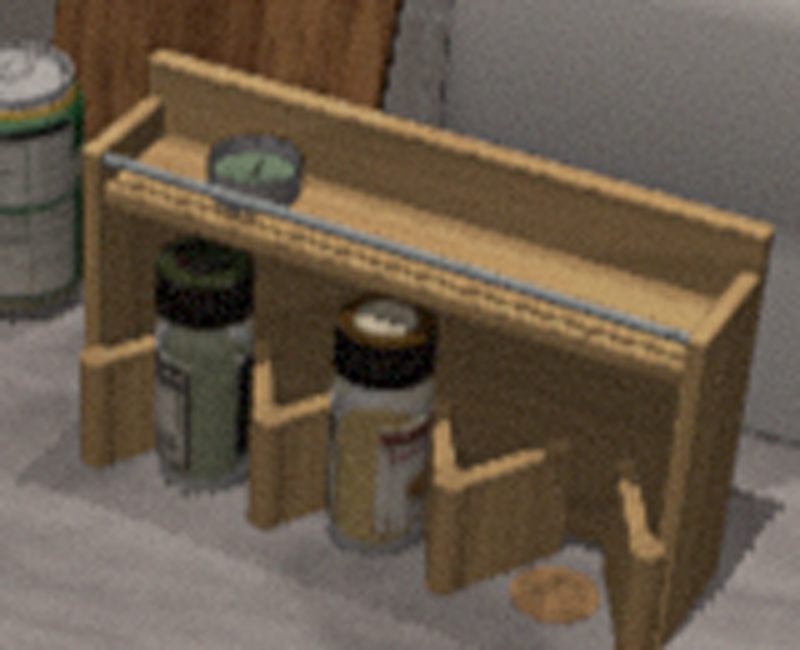

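View pics/s_jar.png

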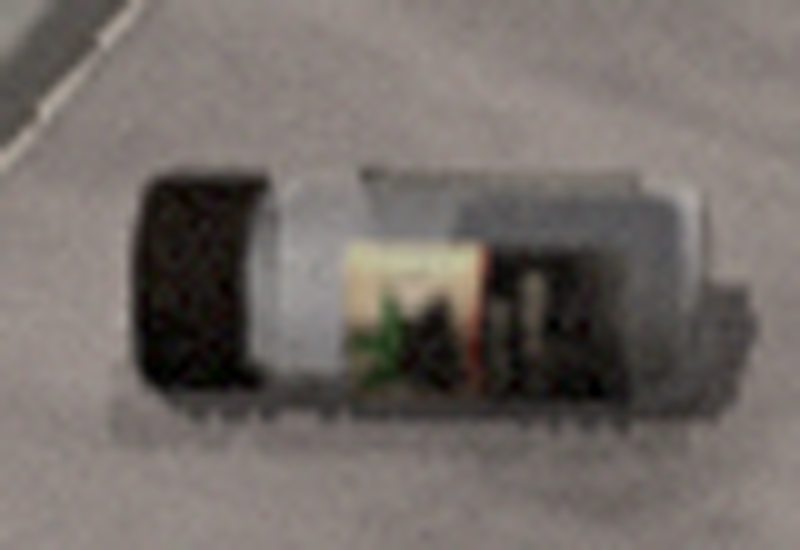

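View pics/c_rack.png

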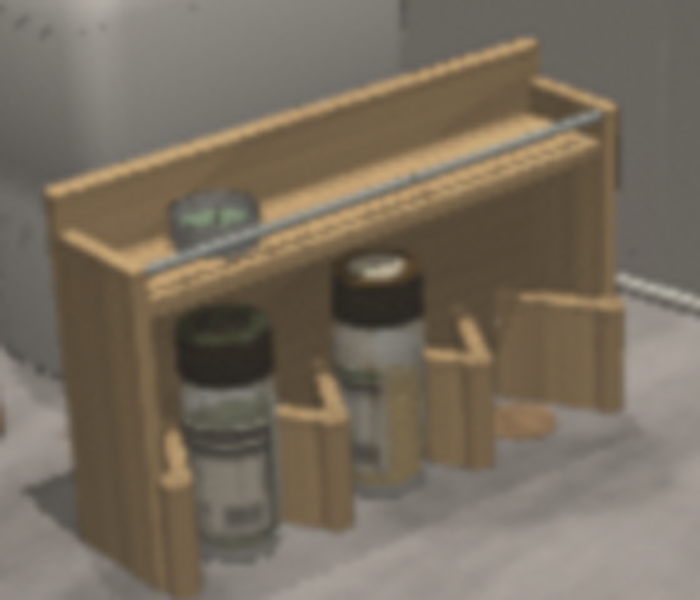

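View pics/c_jar.png

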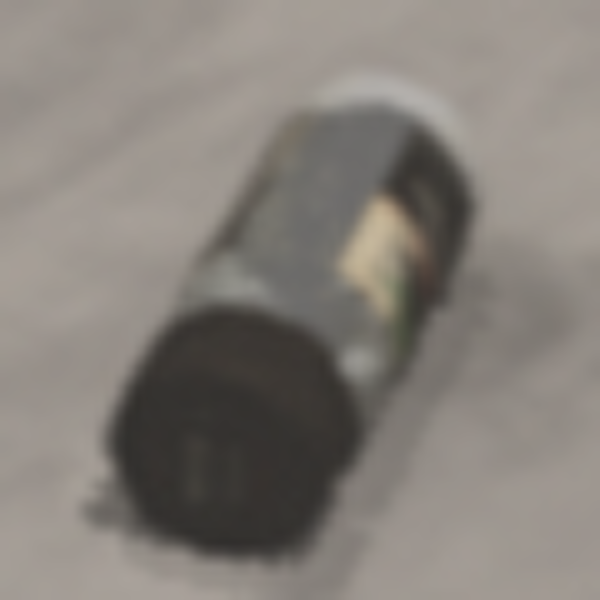

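```bash
cat >> h.py <<'E'
def jarpts(x,y,yaw,z=.0205):
    t=np.linspace(0,2*np.pi,72)
    a=np.array([np.cos(yaw),np.sin(yaw),0]);b=np.array([-np.sin(yaw),np.cos(yaw),0]);k=np.array([0,0,1.])
    c=np.array([x,y,z])
    return np.vstack([c+a*l+.0205*(np.cos(t)[:,None]*b+np.sin(t)[:,None]*k) for l in(-.0525,.0525)])
E
python3 - <<'E'
from h import *
from scipy.optimize import least_squares as LS
for n,p in(('side',(421,259)),('scene',(344.8,224.2))): print('pad',n,onz(n,p,.001))
for n,l,r in(('side',(340.4,151),(464.4,186.4)),('scene',(249.6,177.6),(347.6,148.4))):
    a,b=onz(n,l,.165),onz(n,r,.165); print(n,a,b,np.linalg.norm(a-b), 'yaw of into', np.degrees(np.arctan2((a-b)[1],(a-b)[0]))-90)
def ext(P): return np.array([P[:,0].min(),P[:,0].max(),P[:,1].min(),P[:,1].max()])
S=np.array([253.3,310.7,267,289.7]);C=np.array([326,362.4,262,310.4])
def f(p):
    P=jarpts(*p);return np.r_[ext(proj('side',P))-S,ext(proj('scene',P))-C]
x0=onz('side',(281,278),.02)
print(x0, onz('scene',(344,286),.02))
for y in(1.0,1.4,1.8):
    r=LS(f,[x0[0],x0[1],y]);print(r.x,np.degrees(r.x[2]),r.fun.round(1))
print('tub',onz('side',(423,361),0),'garlic',onz('side',(163,293),0))
E
```

```text
pad side [ 0.63782662 -0.24351904  0.001     ]
pad scene [ 0.633419   -0.24022412  0.001     ]
side [ 0.71419682 -0.03847867  0.165     ] [ 0.67187534 -0.30045325  0.165     ] 0.26537104084979163 yaw of into -9.17673811036002
scene [ 0.71500219 -0.03761379  0.165     ] [ 0.66356184 -0.291056    0.165     ] 0.2586098641252031 yaw of into -11.473284906544507
[ 0.46185972 -0.01941635  0.02      ] [ 0.46072445 -0.01858874  0.02      ]
[ 0.46142769 -0.02241554  1.9744989 ] 113.13045389398397 [-0.5  0.   0.  -0.   0.   0.1 -1.4  0.3]
[ 0.46142769 -0.02241554  1.97449894] 113.13045588268461 [-0.5  0.   0.  -0.   0.   0.1 -1.4  0.3]
[ 0.46142769 -0.02241554  1.9744989 ] 113.1304536945552 [-0.5  0.   0.  -0.   0.   0.1 -1.4  0.3]
tub [ 0.38536133 -0.31491989  0.        ] garlic [0.36057546 0.17837192 0.        ]
```

Request:
step_arm(
  targets=[
    {"dx": -0.038,"dy": -0.042,"jaw": 1},
    {"dx": -0.038,"dy": -0.042},
    {"dx": -0.038,"dy": -0.042},
    {"dx": -0.038,"dy": -0.042},
    {"dx": -0.038,"dy": -0.042},
    {"dx": -0.038,"dy": -0.042},
    {"dx": -0.038,"dy": -0.042},
    {"dx": -0.038,"dy": -0.042},
    {"dx": -0.038,"dy": -0.042},
    {"dx": -0.038,"dy": -0.042},
  ],
)

```text
validation failed for argument at $.ta...
```

```bash
cat >> h.py <<'E'
import json
def st():
    s=arm.read_state()
    with open('log.jsonl','a') as f: f.write(json.dumps([list(map(float,s['qpos'])),list(map(float,s['eef_pos'])),list(map(float,s['tcp_rot']))])+'\n')
    M=R.from_quat(s['tcp_rot']).as_matrix()
    print('t',round(s['t'],2),'p',s['eef_pos'].round(4),'q',np.round(s['qpos'],3),'op',round(s['opening'],3),'F',np.round(s['contact_force'],1),'\nx',M[:,0].round(3),'y',M[:,1].round(3),'z',M[:,2].round(3))
    return s,M
E
python3 -c "
from h import *
st()"
```

```text
t 0.15 p [0.2706 0.5905 0.2298] q [-1.207  0.629  0.038  1.518 -0.027  0.996 -0.02 ] op 1.0 F [0.7 0.  0.4] 
x [-0.909  0.417 -0.   ] y [ 0.417  0.909 -0.001] z [-0.001 -0.001 -1.   ]
```

Request:
step_arm(
  targets=[
    {"dx": -0.038,"dy": -0.042,"dz": 0.0,"ax": 0.0,"ay": 0.0,"az": 0.0,"jaw": 1.0},
    {"dx": -0.038,"dy": -0.042,"dz": 0.0,"ax": 0.0,"ay": 0.0,"az": 0.0,"jaw": 1.0},
    {"dx": -0.038,"dy": -0.042,"dz": 0.0,"ax": 0.0,"ay": 0.0,"az": 0.0,"jaw": 1.0},
    {"dx": -0.038,"dy": -0.042,"dz": 0.0,"ax": 0.0,"ay": 0.0,"az": 0.0,"jaw": 1.0},
    {"dx": -0.038,"dy": -0.042,"dz": 0.0,"ax": 0.0,"ay": 0.0,"az": 0.0,"jaw": 1.0},
    {"dx": -0.038,"dy": -0.042,"dz": 0.0,"ax": 0.0,"ay": 0.0,"az": 0.0,"jaw": 1.0},
  ],
)

```text
t: 0.9
eef_pos: [0.3739, 0.2614, 0.2276]
tcp_rot: [0.209, 0.978, -0.0, -0.001]
contact_force: [1.1, -0.5, -0.1]
opening: 1.001
```

```bash
python3 -c "
from h import *
st()"
```

```text
t 0.9 p [0.3739 0.2614 0.2276] q [-0.708  0.36   0.05   2.039 -0.027  0.744  0.508] op 1.001 F [ 1.1 -0.5 -0.1] 
x [-0.913  0.409  0.001] y [ 0.409  0.913 -0.001] z [-0.001 -0.    -1.   ]
```

Request:
step_arm(
  targets=[
    {"dx": -0.0325,"dy": -0.037,"dz": 0.0,"ax": 0.0,"ay": 0.0,"az": 8.6,"jaw": 1.0},
    {"dx": -0.038,"dy": -0.032,"dz": 0.0,"ax": 0.0,"ay": 0.0,"az": 8.6,"jaw": 1.0},
    {"dx": -0.042,"dy": -0.026,"dz": 0.0,"ax": 0.0,"ay": 0.0,"az": 8.6,"jaw": 1.0},
    {"dx": -0.0455,"dy": -0.019,"dz": 0.0,"ax": 0.0,"ay": 0.0,"az": 8.6,"jaw": 1.0},
    {"dx": -0.048,"dy": -0.013,"dz": 0.0,"ax": 0.0,"ay": 0.0,"az": 8.6,"jaw": 1.0},
    {"dx": -0.049,"dy": -0.005,"dz": 0.0,"ax": 0.0,"ay": 0.0,"az": 0.0,"jaw": 1.0},
  ],
)

```text
t: 1.65
eef_pos: [0.4591, -0.0335, 0.228]
tcp_rot: [0.564, 0.826, 0.001, 0.0]
contact_force: [1.2, 1.0, -0.1]
opening: 1.001
```

```bash
python3 - <<'E'
from h import *
s,M=st()
im=arm.camera('wrist');cv2.imwrite('pics/w1.png',im[:,:,::-1])
print(proj('wrist',jarpts(.461,-.0225,1.974)[[0,18,36,54,72,90,108,126]],s).round(0))
E
```

```text
t 1.65 p [ 0.4591 -0.0335  0.228 ] q [-0.215  0.378  0.308  2.035 -0.166  0.752  0.567] op 1.001 F [ 1.2  1.  -0.1] 
x [-0.365  0.931  0.   ] y [0.931 0.365 0.001] z [ 0.001  0.001 -1.   ]
[[309. 257.]
 [330. 263.]
 [349. 255.]
 [327. 250.]
 [305. 152.]
 [327. 152.]
 [348. 150.]
 [325. 150.]]
```

View pics/w1.png

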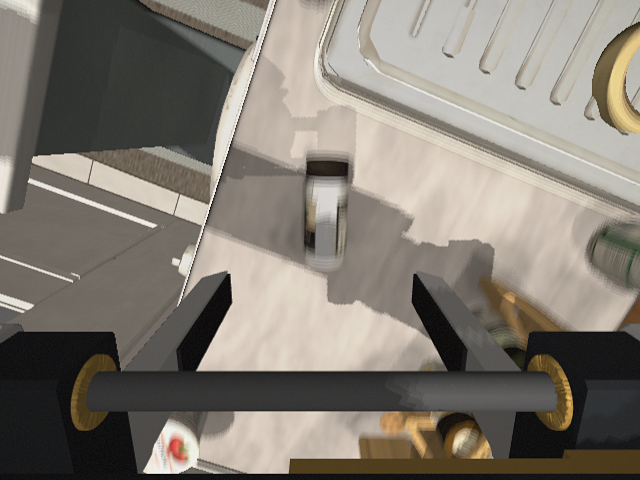

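```bash
python3 - <<'E'
from h import *
s,M=st()
im=arm.camera('wrist');cv2.imwrite('pics/w2.png',im[:,:,::-1])
s,M=st()
crop('pics/w2.png','pics/w2c.png',280,130,100,140,4)
E
```

```text
t 1.7 p [ 0.4609 -0.0413  0.2286] q [-0.207  0.379  0.315  2.032 -0.163  0.75   0.572] op 0.996 F [ 2.5 -6.  -0.2] 
x [-0.357  0.934 -0.006] y [0.934 0.357 0.002] z [ 0.004 -0.005 -1.   ]
t 1.75 p [ 0.4599 -0.038   0.2283] q [-0.211  0.378  0.312  2.033 -0.164  0.751  0.566] op 1.0 F [0.2 0.9 0.3] 
x [-0.357  0.934 -0.003] y [0.934 0.357 0.001] z [ 0.002 -0.002 -1.   ]
```

View pics/w2c.png

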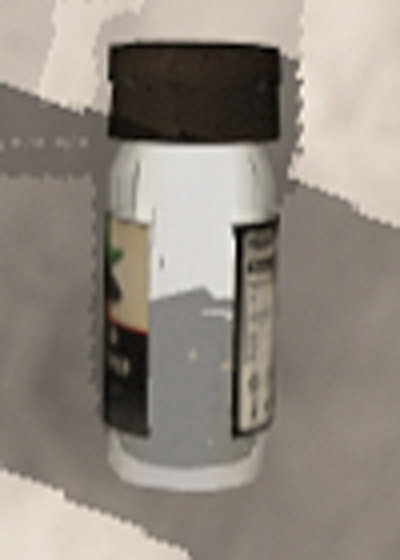

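```bash
python3 - <<'E'
from h import *
from scipy.optimize import least_squares as LS
s=dict(eef_pos=np.array([.4609,-.0413,.2286]),tcp_rot=R.from_matrix(np.array([[-.357,.934,.004],[.934,.357,-.005],[-.006,.002,-1]])).as_quat())
def f(p):
    P=proj('wrist',jarpts(*p),s)
    c=P[72:];b=P[:72]
    return [c[:,0].min()-306.8,c[:,0].max()-350,P[:,1].min()-140.75,P[:,1].max()-252.6,b[:,0].min()-306,b[:,0].max()-346]
r=LS(f,[.461,-.0225,1.97]);print(r.x,np.degrees(r.x[2]),r.fun.round(1))
st()
E
```

```text
[ 0.45965325 -0.02269606  1.91825486] 109.90790751517898 [-0.3  0.2 -0.8  0.9 -0.1  0.2]
t 1.75 p [ 0.4599 -0.038   0.2283] q [-0.211  0.378  0.312  2.033 -0.164  0.751  0.566] op 1.0 F [0.2 0.9 0.3] 
x [-0.357  0.934 -0.003] y [0.934 0.357 0.001] z [ 0.002 -0.002 -1.   ]
```

```bash
cat > k.py <<'E'
import numpy as np,json,itertools
from scipy.spatial.transform import Rotation as R
from scipy.optimize import least_squares as LS
def fk(q,p,s):
    d1,L1,L2,L3,c7=p
    s1,s3,s5,s7=s
    A=R.from_euler('z',s1*q[0])*R.from_euler('y',q[1])
    P=np.array([0,0,d1])+A.apply([0,0,L1])
    A=A*R.from_euler('z',s3*q[2])*R.from_euler('y',q[3]);P=P+A.apply([0,0,L2])
    A=A*R.from_euler('z',s5*q[4])*R.from_euler('y',q[5]);P=P+A.apply([0,0,L3])
    return P,A*R.from_euler('z',s7*q[6]+c7)
def fit(D,verbose=True):
    out=[]
    for s in itertools.product((-1,1),repeat=4):
        def f(p):
            o=[]
            for q,x,r in D:
                P,A=fk(q,p,s);o+=list((P-x)*10)+list((A.inv()*R.from_quat(r)).as_rotvec())
            return o
        for c in(0,1.57,3.14,-1.57):
            r=LS(f,[.3,.5,.4,.3,c]);out.append((r.cost,s,r.x))
    out.sort(key=lambda t:t[0]);return out
E
python3 - <<'E'
from k import *
D=[json.loads(l) for l in open('log.jsonl')]
for o in fit(D)[:6]: print(o[0],o[1],o[2].round(4))
E
```

```text
0.12151943603865467 (-1, -1, -1, -1) [1.1579 0.4495 0.4457 1.0269 1.5708]
0.12151943603865506 (-1, -1, -1, -1) [1.1579 0.4495 0.4457 1.0269 1.5708]
0.12151943603865513 (-1, -1, -1, -1) [1.1579 0.4495 0.4457 1.0269 1.5708]
0.12151943603865532 (-1, -1, -1, -1) [1.1579 0.4495 0.4457 1.0269 1.5708]
0.18223124384652098 (-1, -1, 1, -1) [ 0.1253  0.5521  0.3895  0.1292 -4.5407]
0.182231243846521 (-1, -1, 1, -1) [0.1253 0.5521 0.3895 0.1292 1.7425]
```

```bash
cat > k.py <<'E'
import numpy as np,json,itertools
from scipy.spatial.transform import Rotation as R
from scipy.optimize import least_squares as LS
P0=[.3,.5,.4,.3,1.57,0,0,0,0,0,0,0]
def fk(q,p,s):
    d1,L1,L2,L3,c7,c1,y1,y2,x2,x3,x1,y3=p
    s1,s3,s5,s7=s
    A=R.from_euler('z',s1*q[0]+c1)
    P=np.array([0,0,d1])
    A=A*R.from_euler('y',q[1]); P=P+A.apply([x1,y1,L1])
    A=A*R.from_euler('z',s3*q[2])*R.from_euler('y',q[3]);P=P+A.apply([x2,y2,L2])
    A=A*R.from_euler('z',s5*q[4])*R.from_euler('y',q[5]);P=P+A.apply([x3,y3,L3])
    return P,A*R.from_euler('z',s7*q[6]+c7)
def fit(D,S=None,reg=.03):
    out=[]
    for s in (S or list(itertools.product((-1,1),repeat=4))):
        def f(p):
            o=[]
            for q,x,r in D:
                P,A=fk(q,p,s);o+=list((P-x)*10)+list((A.inv()*R.from_quat(r)).as_rotvec())
            return o+list(reg*(np.array(p)-P0))
        r=LS(f,P0);out.append((r.cost,s,r.x,r.fun))
    out.sort(key=lambda t:t[0]);return out
E
python3 - <<'E'
from k import *
D=[json.loads(l) for l in open('log.jsonl')]
for o in fit(D)[:5]: print(o[0],o[1],o[2].round(4))
E
```

```text
2.60746532001719e-06 (-1, -1, -1, -1) [ 3.2840e-01  5.5110e-01  3.9000e-01  3.2280e-01  1.5717e+00  9.0000e-04
 -1.2600e-02 -1.6100e-02  7.1000e-03  3.0000e-03  5.9000e-03  3.0000e-04]
0.12985877515128527 (-1, -1, 1, -1) [ 0.2304  0.4047  0.4413 -0.0573  1.7517  0.0092 -0.0141  0.0075  0.1564
 -0.1054  0.0245 -0.0255]
0.26154912737846825 (-1, 1, 1, 1) [-0.3202  0.7301  0.7171 -0.3396  1.2185 -0.0187 -0.1928  0.1013 -0.2648
  0.8163  0.3654  0.0715]
0.2777174414153356 (-1, 1, -1, -1) [-0.5238  0.4981  0.7602 -0.9526  2.037   0.0527 -0.2468  0.2365 -0.0242
  0.5852  0.3597 -0.0428]
0.3390241778045541 (-1, 1, 1, -1) [-0.2956  0.7162  0.7318 -0.351   2.1357 -0.0209 -0.19    0.1013 -0.2526
  0.8228  0.3765  0.0697]
```

Request:
step_arm(
  targets=[
    {"dx": 0.008,"dy": 0.0,"dz": 0.0,"ax": 0.0,"ay": 9.0,"az": 0.0,"jaw": 1.0},
    {"dx": 0.008,"dy": 0.0,"dz": 0.0,"ax": 0.0,"ay": 9.0,"az": 0.0,"jaw": 1.0},
    {"dx": 0.0,"dy": 0.0,"dz": 0.0,"ax": 0.0,"ay": 0.0,"az": 0.0,"jaw": 1.0},
  ],
)

```text
t: 2.12
eef_pos: [0.4537, -0.0194, 0.2293]
tcp_rot: [0.558, 0.815, 0.091, -0.132]
contact_force: [-0.2, 0.1, 0.1]
opening: 0.999
```

```bash
python3 - <<'E'
from h import *
st()
from k import *
D=[json.loads(l) for l in open('log.jsonl')]
for o in fit(D)[:4]: print(o[0],o[1],o[2].round(4))
E
```

```text
t 2.12 p [ 0.4537 -0.0194  0.2293] q [ 0.067  0.458  0.174  1.933 -0.412  0.986  0.87 ] op 0.999 F [-0.2  0.1  0.1] 
x [-0.344  0.884  0.316] y [0.932 0.362 0.001] z [-0.113  0.295 -0.949]
3.639961591305102e-06 (-1, -1, -1, -1) [ 3.3620e-01  5.5910e-01  3.8220e-01  3.5070e-01  1.5708e+00  0.0000e+00
 -1.1500e-02 -1.6200e-02  0.0000e+00  0.0000e+00  0.0000e+00 -4.0000e-04]
0.380101566289801 (-1, 1, -1, -1) [-4.5475  2.6592 -1.1925  0.2687  2.3205  0.3535 -0.5032  0.8088 -2.0174
  0.2946 -0.9457 -0.5185]
0.5013279162264456 (-1, -1, 1, -1) [ 4.6326 -1.6672  2.3708 -0.8437  1.9632  0.1779 -0.2818  0.1367  2.0351
  0.5166  1.5308  0.0446]
0.8010308540325611 (-1, 1, 1, -1) [ 1.2857 -0.1667  1.296  -0.8356  2.3827  0.1919 -0.1505 -0.4482  0.6113
  0.7677  0.9117  0.4412]
```

```bash
cat >> k.py <<'E'
LO=np.array([-3.06,-.37,-1.25,.18,-1.1,.23,-2.94])+.03;HI=np.array([3.06,2.12,1.32,2.47,4.24,1.98,2.94])-.03
PP=[.3362,.5591,.3822,.3507,1.5708,0,-.0115,-.0162,0,0,0,-.0004];SS=(-1,-1,-1,-1)
def ik(P,A,seeds,w=1e-3):
    best=None
    for q0 in seeds:
        q0=np.clip(q0,LO+.001,HI-.001)
        def f(q):
            p,a=fk(q,PP,SS);return np.r_[(p-P)*10,(A.inv()*a).as_rotvec(),w*(q-q0)]
        r=LS(f,q0,bounds=(LO,HI))
        e=np.linalg.norm(r.fun[:6])
        if best is None or e<best[0]-1e-3: best=(e,r.x)
        if e<.003: break
    return best
def pose(a_yaw,th,up,g):
    """jaw axis pose; lying: tool z=cos th*down - sin th*a ; up: z=cos th*a+sin th*down"""
    a=np.array([np.cos(a_yaw),np.sin(a_yaw),0]);d=np.array([0,0,-1.])
    if up: z=np.cos(th)*a+np.sin(th)*d; x=np.cos(th)*(-d)+np.sin(th)*a
    else: z=np.cos(th)*d-np.sin(th)*a; x=np.cos(th)*a+np.sin(th)*d
    y=np.cross(z,x)
    return np.array(g)-.006*z,R.from_matrix(np.c_[x,y,z])
E
python3 - <<'E'
from k import *
rng=np.random.default_rng(0)
seeds=[np.array([.067,.458,.174,1.933,-.412,.986,.87])]+[rng.uniform(LO,HI) for _ in range(7)]
al=np.radians(110.5)
g=np.array([.46,-.0225,.0205])+.006*np.array([np.cos(al),np.sin(al),0])
for th in(30,40,50):
    P,A=pose(al,np.radians(th),False,g);e,q=ik(P,A,seeds);print('grasp',th,round(e,3),q.round(2))
y=np.radians(-10);stage=np.array([.636,-.242,.058])-.095*np.array([np.cos(y),np.sin(y),0]);print(stage)
for th in(30,40,50):
    for b in range(-180,180,30):
        P,A=pose(np.radians(b),np.radians(th),True,stage);e,q=ik(P,A,seeds)
        if e<.05: print('stand',th,b,round(e,3),q.round(2))
E
```

```text
grasp 30 0.0 [-0.33  0.84 -0.15  2.28  1.48  0.64 -1.54]
grasp 40 0.0 [-0.89  1.01  0.51  2.28  1.31  0.26 -1.52]
grasp 50 0.0 [-1.08  1.18  0.65  2.25  1.01  0.26 -1.36]
[ 0.54244326 -0.22550342  0.058     ]
stand 30 -150 0.0 [-0.02  1.28  0.18  1.06  0.38  1.71  2.08]
stand 30 -120 0.0 [-0.2   1.15  0.19  1.49  0.67  1.29  2.09]
stand 30 -90 0.0 [-0.35  1.07  0.23  1.93  1.17  0.9   1.82]
stand 30 -60 0.0 [-0.23  1.07  0.07  2.34  2.06  1.1   1.26]
stand 30 60 0.0 [ 0.87  1.09 -0.02  1.7  -1.07  1.18  1.21]
stand 30 90 0.0 [ 0.75  1.21 -0.01  1.26 -0.68  1.54  1.09]
stand 30 120 0.0 [ 0.58  1.34  0.02  0.86 -0.44  1.91  1.19]
stand 40 -180 0.0 [0.19 1.27 0.12 0.92 0.1  1.8  1.83]
stand 40 -150 0.0 [0.02 1.17 0.13 1.2  0.36 1.53 2.05]
stand 40 -120 0.0 [-0.13  1.05  0.14  1.56  0.65  1.16  2.12]
stand 40 -90 0.0 [-0.26  0.97  0.19  1.96  1.17  0.79  1.92]
stand 40 -60 0.0 [-0.11  0.94  0.02  2.32  2.09  0.92  1.42]
stand 40 0 0.011 [ 1.28  1.26 -1.05  2.44  2.85  0.89  2.91]
stand 40 30 0.0 [ 1.52  1.36 -1.22  2.13  1.68  0.29 -1.71]
stand 40 60 0.0 [ 0.78  1.    0.03  1.76 -1.05  1
[... 208 characters left out ...]
.0 [0.21 1.14 0.09 1.12 0.09 1.56 1.82]
stand 50 -150 0.0 [0.07 1.06 0.08 1.33 0.34 1.34 2.05]
stand 50 -120 0.0 [-0.05  0.96  0.08  1.64  0.63  1.03  2.16]
stand 50 -90 0.0 [-0.15  0.88  0.14  1.97  1.11  0.67  2.07]
stand 50 -60 0.0 [ 0.01  0.83 -0.01  2.27  2.05  0.69  1.63]
stand 50 -30 0.0 [ 0.55  0.88 -0.46  2.44  2.58  0.95  1.94]
stand 50 0 0.0 [ 1.06  0.96 -0.76  2.37  2.88  0.64  2.57]
stand 50 30 0.0 [ 1.43  1.25 -1.22  2.11  1.56  0.42 -1.73]
stand 50 60 0.0 [ 0.68  0.91  0.08  1.8  -1.01  0.92  1.05]
stand 50 90 0.0 [ 0.62  1.01  0.08  1.47 -0.64  1.23  1.07]
stand 50 120 0.0 [ 0.5   1.1   0.08  1.21 -0.38  1.48  1.24]
stand 50 150 0.0 [ 0.36  1.16  0.09  1.07 -0.14  1.62  1.52]
```

```bash
python3 - <<'E'
from k import *
from h import onz
for n,p in(('scene',(365,198)),('scene',(487,235)),('scene',(470,262)),('side',(455,385))): print('edge',n,onz(n,p,0).round(3))
rng=np.random.default_rng(1)
seeds=[np.array([.55,.88,-.46,2.4,2.58,.95,1.94]),np.array([.3,.8,0,2.0,2.8,.5,0])]+[rng.uniform(LO,HI) for _ in range(10)]
y=np.radians(-10);u=np.array([np.cos(y),np.sin(y),0])
for th in(50,60,70):
  for b in(-40,-25,-10,5):
   for d in(.14,.115,.036):
    for fl in(0,1):
     P,A=pose(np.radians(b),np.radians(th),True,np.array([.636,-.242,.025])-d*u)
     if fl: A=A*R.from_euler('z',np.pi)
     e,q=ik(P,A,seeds)
     print(th,b,d,fl,round(e,3),q.round(2) if e<.02 else '')
E
```

```text
edge scene [ 0.683 -0.388  0.   ]
edge scene [ 0.352 -0.391  0.   ]
edge scene [ 0.33  -0.265  0.   ]
edge side [ 0.358 -0.373  0.   ]
50 -40 0.14 0 0.084 
50 -40 0.14 1 0.084 
50 -40 0.115 0 0.001 [ 0.86  1.35 -1.22  2.44  2.21  1.65  2.37]
50 -40 0.115 1 0.001 [ 0.86  1.35 -1.22  2.44  2.21  1.65 -0.78]
50 -40 0.036 0 0.0 [ 0.44  0.95 -0.43  2.25  2.35  0.92  1.95]
50 -40 0.036 1 0.0 [-0.54  1.47  1.28  2.27  3.89  1.01  2.91]
50 -25 0.14 0 0.142 
50 -25 0.14 1 0.142 
50 -25 0.115 0 0.059 
50 -25 0.115 1 0.059 
50 -25 0.036 0 0.0 [ 0.57  0.95 -0.43  2.29  2.67  0.85  2.03]
50 -25 0.036 1 0.0 [ 1.    1.33 -1.22  2.28  2.33  1.32 -0.36]
50 -10 0.14 0 0.103 
50 -10 0.14 1 0.101 
50 -10 0.115 0 0.025 
50 -10 0.115 1 0.024 
50 -10 0.036 0 0.0 [ 0.73  0.95 -0.45  2.27  2.97  0.71  2.14]
50 -10 0.036 1 0.0 [ 1.14  1.33 -1.22  2.26  2.38  1.06 -0.06]
50 5 0.14 0 0.0 [ 0.97  0.98 -0.48  2.44  3.33  0.71  2.27]
50 5 0.14 1 0.0 [ 1.37  1.34 -1.22  2.43  2.44  0.87  0.21]
50 5 0.115 0 0.0 [ 0.95  0.97 -0.5   2.38  3.3   0.65  2.26]
50 5 0.115 1 0.0 [ 1.35  1.34 -1.22  2.37  2.41  0.84  0.23]
5
[... 2399 characters left out ...]
0.32  2.27  2.61  0.26  2.37]
70 -10 0.14 1 0.0 [ 1.07  1.04 -1.05  2.26  1.87  0.77  0.09]
70 -10 0.115 0 0.0 [ 0.67  0.8  -0.4   2.21  2.28  0.26  2.71]
70 -10 0.115 1 0.0 [ 1.04  1.03 -1.02  2.2   1.83  0.74  0.14]
70 -10 0.036 0 0.0 [ 0.98  1.07 -1.03  1.99  1.66  0.74 -2.79]
70 -10 0.036 1 0.0 [ 0.93  1.01 -0.92  2.    1.65  0.64  0.33]
70 5 0.14 0 0.0 [0.42 0.77 0.1  2.24 4.13 0.3  1.12]
70 5 0.14 1 0.0 [ 1.1   1.   -0.98  2.22  1.81  0.59  0.45]
70 5 0.115 0 0.0 [ 1.18  1.16 -1.22  2.16  1.72  0.84 -2.54]
70 5 0.115 1 0.0 [ 1.06  0.99 -0.95  2.16  1.74  0.55  0.51]
70 5 0.036 0 0.0 [ 0.79  0.89 -0.58  1.97  1.35  0.26 -2.32]
70 5 0.036 1 0.0 [ 0.97  1.01 -0.89  1.96  1.5   0.53  0.76]
```

```bash
cat >> k.py <<'E'
def track(q,poses,w=.02,verbose=False):
    out=[];emax=0;jm=0
    for P,A in poses:
        q0=q.copy()
        def f(x):
            p,a=fk(x,PP,SS);return np.r_[(p-P)*10,(A.inv()*a).as_rotvec(),w*(x-q0)]
        r=LS(f,np.clip(q0,LO+1e-4,HI-1e-4),bounds=(LO,HI));q=r.x
        e=np.linalg.norm(r.fun[:6]);emax=max(emax,e);jm=max(jm,np.abs(q-q0).max());out.append((q,e))
    return q,emax,jm,out
def interp(a,b,n,via=None):
    P0,A0=a;P1,A1=b;rv=(A0.inv()*A1).as_rotvec()
    return [(P0+(P1-P0)*t,A0*R.from_rotvec(rv*t)) for t in np.linspace(0,1,n+1)[1:]]
E
python3 - <<'E'
from k import *
q0=np.array([.067,.458,.174,1.933,-.412,.986,.87])
al=np.radians(110.5)
ad=np.array([np.cos(al),np.sin(al),0])
g=np.array([.46,-.0225,.0205])+.006*ad
y=np.radians(-10);u=np.array([np.cos(y),np.sin(y),0]);stage=np.array([.636,-.242,.060])-.09*u
cur=fk(q0,PP,SS)
for th in(30,40,50):
    t=np.radians(th)
    G=pose(al,t,False,g);Gu=pose(al,t,False,g+[0,0,.12])
    V=pose(al,0,False,g+[0,0,.15])
    q,e,j,_=track(q0,interp(cur,V,6)+interp(V,Gu,6)+interp(Gu,G,4));print('th',th,'grasp',round(e,3),round(j,2),q.round(2))
    for b in(-90,-70,-50,-40,-30):
        S=pose(np.radians(b),t,True,stage);Su=pose(np.radians(b),t,True,stage+[-.02,.03,.10])
        q2,e,j,o=track(q,interp(G,Gu,4)+interp(Gu,Su,24)+interp(Su,S,4));print('  b',b,'ang',np.degrees((G[1].inv()*S[1]).magnitude()).round(),round(e,3),round(j,2),q2.round(2))
E
```

```text
th 30 grasp 0.006 0.51 [-0.66  0.88  0.35  2.29  1.41  0.26 -1.48]
  b -90 ang 166.0 0.001 0.18 [-0.04  1.06 -0.24  1.91  1.37  1.29  1.72]
  b -70 ang 180.0 0.001 0.18 [-0.13  1.04 -0.11  2.2   1.77  1.15  1.49]
  b -50 ang 166.0 0.614 2.1 [-0.89  1.58  1.22  2.07 -1.07  0.26 -2.07]
  b -40 ang 159.0 0.671 2.02 [-0.8   1.38  1.02  2.   -0.04  0.26 -2.91]
  b -30 ang 152.0 0.701 0.54 [ 1.32  1.19 -1.22  2.25  2.14  0.67 -2.91]
th 40 grasp 0.006 0.53 [-0.89  1.01  0.51  2.28  1.3   0.26 -1.51]
  b -90 ang 166.0 0.0 0.15 [-0.06  0.95 -0.11  1.94  1.29  1.01  1.85]
  b -70 ang 180.0 0.0 0.14 [-0.18  0.93  0.08  2.2   1.79  0.81  1.57]
  b -50 ang 166.0 0.474 1.82 [-0.57  1.08  0.81  2.01  0.21  0.26 -2.91]
  b -40 ang 159.0 0.568 1.6 [-0.28  0.85  0.5   2.02  0.61  0.26 -2.91]
  b -30 ang 152.0 0.596 1.13 [ 0.5   0.71 -0.28  2.08  1.25  0.26 -2.91]
th 50 grasp 0.005 0.4 [-1.27  1.41  1.03  2.25 -1.07  0.26  0.72]
  b -90 ang 166.0 0.001 0.25 [-0.51  1.03  0.75  1.97  0.23  0.33  2.87]
  b -70 ang 180.0 0.135 1.51 [-0.3   0.89  0.4   2.17  1.8   0.37  1.64]
  b -50 ang 166.0 0.318 0.11 [-0.52  1.03  0.93  2.07 -1.07  0.26 -1.47]
  b -40 ang 159.0 0.394 0.11 [-0.38  0.93  0.81  2.06 -1.07  0.26 -1.2 ]
  b -30 ang 152.0 0.443 0.11 [-0.15  0.8   0.6   2.06 -1.07  0.26 -0.87]
```

```bash
python3 - <<'E'
from k import *
q0=np.array([.067,.458,.174,1.933,-.412,.986,.87])
al=np.radians(110.5)
ad=np.array([np.cos(al),np.sin(al),0])
g=np.array([.46,-.0225,.0205])+.006*ad
y=np.radians(-10);u=np.array([np.cos(y),np.sin(y),0]);stage=np.array([.636,-.242,.061])-.095*u
cur=fk(q0,PP,SS)
for th in(35,40,45):
  t=np.radians(th)
  G=pose(al,t,False,g)
  for h in(.1,.15):
    Gu=pose(al,t,False,g+[0,0,h])
    q,e,j,_=track(q0,interp(cur,Gu,8)+interp(Gu,G,4));print('th',th,h,'grasp',round(e,3),round(j,2),q.round(2))
    for b in(-80,-90):
        U=pose(np.radians(b),t,True,g+[0,0,h+.03])
        q1,e1,j1,o1=track(q,interp(G,Gu,4)+interp(Gu,U,20))
        for b2 in(-65,-55,-45):
            Su=pose(np.radians(b2),t,True,stage+[0,0,.08]);S=pose(np.radians(b2),t,True,stage)
            q2,e2,j2,o=track(q1,interp(U,Su,8)+interp(Su,S,4))
            print('  b',b,b2,round(e1,3),round(j1,2),q1.round(2),round(e2,3),round(j2,2),q2.round(2))
E
```

```text
th 35 0.1 grasp 0.005 0.49 [-0.78  0.94  0.44  2.29  1.38  0.26 -1.52]
  b -80 -65 0.001 0.2 [-0.39  0.82 -0.38  2.1   1.08  1.32  1.67] 0.0 0.1 [-0.01  0.99 -0.22  2.27  1.9   1.17  1.51]
  b -80 -55 0.001 0.2 [-0.39  0.82 -0.38  2.1   1.08  1.32  1.67] 0.0 0.14 [ 0.05  1.01 -0.24  2.39  2.14  1.26  1.45]
  b -80 -45 0.001 0.2 [-0.39  0.82 -0.38  2.1   1.08  1.32  1.67] 0.069 0.48 [ 0.64  1.36 -1.1   2.44  2.23  1.95  2.08]
  b -90 -65 0.001 0.2 [-0.32  0.86 -0.42  1.98  0.98  1.41  1.69] 0.0 0.12 [ 0.04  1.   -0.28  2.27  1.89  1.22  1.54]
  b -90 -55 0.001 0.2 [-0.32  0.86 -0.42  1.98  0.98  1.41  1.69] 0.0 0.17 [ 0.1   1.02 -0.3   2.39  2.13  1.3   1.48]
  b -90 -45 0.001 0.2 [-0.32  0.86 -0.42  1.98  0.98  1.41  1.69] 0.069 0.55 [ 0.64  1.36 -1.1   2.44  2.23  1.95  2.08]
th 35 0.15 grasp 0.005 0.59 [-0.78  0.94  0.44  2.29  1.37  0.26 -1.52]
  b -80 -65 0.001 0.19 [-0.38  0.72 -0.39  2.09  1.03  1.36  1.77] 0.0 0.11 [ 0.    0.99 -0.23  2.27  1.89  1.18  1.52]
  b -80 -55 0.001 0.19 [-0.38  0.72 -0.39  2.09  1.03  1.36  1.77] 0.0 0.15 [ 0.07  1.02 -0.25  2.39  2.13  1.27  1.46]

[... 2917 characters left out ...]
0 -65 0.0 0.16 [-0.42  0.6  -0.21  2.11  0.94  1.11  1.97] 0.0 0.11 [-0.01  0.87 -0.09  2.25  1.9   0.85  1.63]
  b -80 -55 0.0 0.16 [-0.42  0.6  -0.21  2.11  0.94  1.11  1.97] 0.0 0.16 [ 0.09  0.88 -0.16  2.35  2.16  0.93  1.58]
  b -80 -45 0.0 0.16 [-0.42  0.6  -0.21  2.11  0.94  1.11  1.97] 0.0 0.2 [ 0.2   0.89 -0.21  2.43  2.4   1.02  1.58]
  b -90 -65 0.0 0.16 [-0.35  0.64 -0.26  2.    0.84  1.22  1.94] 0.0 0.14 [ 0.04  0.88 -0.16  2.25  1.89  0.89  1.65]
  b -90 -55 0.0 0.16 [-0.35  0.64 -0.26  2.    0.84  1.22  1.94] 0.0 0.18 [ 0.12  0.88 -0.21  2.35  2.14  0.96  1.61]
  b -90 -45 0.0 0.16 [-0.35  0.64 -0.26  2.    0.84  1.22  1.94] 0.0 0.22 [ 0.23  0.9  -0.26  2.43  2.38  1.04  1.62]
```

Request:
step_arm(
  targets=[
    {"dx": 0.0,"dy": 0.0,"dz": 0.0,"ax": 0.0,"ay": -8.0,"az": 0.0,"jaw": 1.0},
    {"dx": 0.0,"dy": 0.0,"dz": 0.0,"ax": 0.0,"ay": -8.0,"az": 0.0,"jaw": 1.0},
    {"dx": 0.0,"dy": 0.0,"dz": 0.0,"ax": 0.0,"ay": -8.0,"az": 0.0,"jaw": 1.0},
    {"dx": 0.0,"dy": 0.0,"dz": 0.0,"ax": 0.0,"ay": -6.0,"az": 0.0,"jaw": 1.0},
    {"dx": 0.0,"dy": 0.0,"dz": 0.0,"ax": 0.0,"ay": -6.0,"az": 0.0,"jaw": 1.0},
    {"dx": 0.0,"dy": 0.0,"dz": 0.0,"ax": 0.0,"ay": -6.0,"az": 0.0,"jaw": 1.0},
    {"dx": 0.0,"dy": 0.0,"dz": 0.0,"ax": 0.0,"ay": -6.0,"az": 0.0,"jaw": 1.0},
    {"dx": 0.0,"dy": 0.0,"dz": 0.0,"ax": 0.0,"ay": -6.0,"az": 0.0,"jaw": 1.0},
    {"dx": 0.0,"dy": 0.0,"dz": 0.0,"ax": 0.0,"ay": 0.0,"az": 0.0,"jaw": 1.0},
  ],
)

```text
t: 3.25
eef_pos: [0.4535, -0.0022, 0.2311]
tcp_rot: [0.526, 0.788, -0.167, 0.273]
contact_force: [0.1, -0.3, -0.5]
opening: 1.003
```

```bash
cat >> k.py <<'E'
def cmd(s,T,n=1):
    """tool-axes shift and rotvec(deg) from measured state to target pose"""
    A=R.from_quat(s['tcp_rot']);d=A.inv().apply(T[0]-s['eef_pos']);r=np.degrees((A.inv()*T[1]).as_rotvec())
    print('shift mm',(d*1000/n).round(1),'rot deg',(r/n).round(2),'|d|',(np.linalg.norm(d)*1000/n).round(1))
E
python3 - <<'E'
from h import *
from k import *
s,M=st()
al=np.radians(110.5);g=np.array([.46,-.0225,.0205])+.006*np.array([np.cos(al),np.sin(al),0])
cmd(s,pose(al,np.radians(40),False,g+[0,0,.1]))
E
```

```text
t 3.25 p [ 0.4535 -0.0022  0.2311] q [-1.117  0.554  0.831  2.241  0.519  0.523 -0.436] op 1.003 F [ 0.1 -0.3 -0.5] 
x [-0.299  0.738 -0.605] y [0.92  0.392 0.024] z [ 0.255 -0.549 -0.796]
shift mm [55.1 -4.1 91.2] rot deg [ 2.68 -2.79  1.15] |d| 106.6
```

Request:
step_arm(
  targets=[
    {"dx": 0.018,"dy": -0.001,"dz": 0.03,"ax": 0.9,"ay": -0.9,"az": 0.4,"jaw": 1.0},
    {"dx": 0.018,"dy": -0.001,"dz": 0.03,"ax": 0.9,"ay": -0.9,"az": 0.4,"jaw": 1.0},
    {"dx": 0.018,"dy": -0.001,"dz": 0.03,"ax": 0.9,"ay": -0.9,"az": 0.4,"jaw": 1.0},
    {"dx": 0.0,"dy": 0.0,"dz": 0.0,"ax": 0.0,"ay": 0.0,"az": 0.0,"jaw": 1.0},
  ],
)

```text
t: 3.75
eef_pos: [0.4594, -0.0098, 0.1254]
tcp_rot: [0.537, 0.774, -0.186, 0.279]
contact_force: [-0.3, 0.7, 0.1]
opening: 1.002
```

```bash
python3 - <<'E'
from h import *
from k import *
s,M=st()
im=arm.camera('wrist');cv2.imwrite('pics/w3.png',im[:,:,::-1])
P=jarpts(.46,-.0225,np.radians(110.5));print(proj('wrist',P,s)[[0,36,72,108]].round(),proj('wrist',P,s).min(0),proj('wrist',P,s).max(0))
s,M=st()
al=np.radians(110.5);g=np.array([.46,-.0225,.0265])+.006*np.array([np.cos(al),np.sin(al),0])
G=pose(al,np.radians(40),False,g)
cmd(s,G);print(track(np.array(s['qpos']),interp((s['eef_pos'],R.from_quat(s['tcp_rot'])),G,4))[:3])
E
```

```text
t 3.75 p [ 0.4594 -0.0098  0.1254] q [-1.042  0.844  0.782  2.281  0.493  0.271 -0.565] op 1.002 F [-0.3  0.7  0.1] 
x [-0.269  0.727 -0.632] y [0.935 0.355 0.01 ] z [ 0.231 -0.588 -0.775]
[[288. 218.]
 [342. 217.]
 [275.  95.]
 [352.  94.]] [274.68378482  73.65478319] [352.14119494 240.16701088]
t 3.8 p [ 0.4598 -0.0099  0.1268] q [-1.042  0.841  0.784  2.281  0.493  0.272 -0.565] op 1.0 F [ 0.2 -0.5  1. ] 
x [-0.267  0.728 -0.631] y [0.935 0.354 0.012] z [ 0.232 -0.587 -0.776]
shift mm [58.8 -5.4 75.4] rot deg [ 0.69 -0.86 -0.29] |d| 95.8
(array([-0.89325824,  0.99915204,  0.52376664,  2.28414812,  1.26451949,
        0.26      , -1.47214904]), np.float64(0.001923624815948001), np.float64(0.2591919982709322))
```

View pics/w3.png

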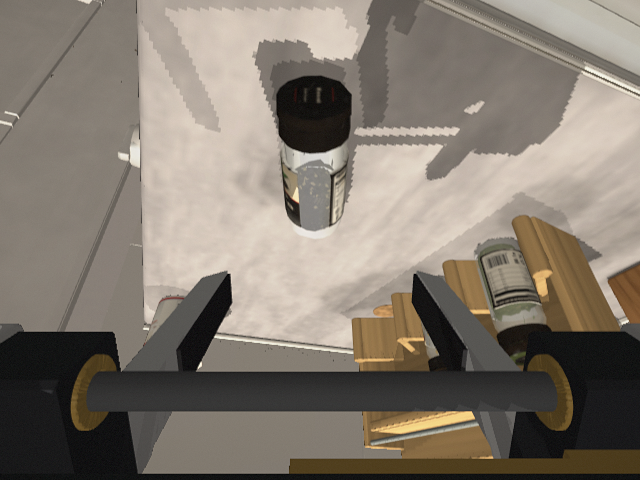

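The jar spans u 277–351 and v 75–237 here, which matches the prediction (275–352, 74–240). I'll descend.

Request:
step_arm(
  targets=[
    {"dx": 0.0095,"dy": -0.001,"dz": 0.0125,"ax": 0.1,"ay": -0.1,"az": 0.0,"jaw": 1.0},
    {"dx": 0.0095,"dy": -0.001,"dz": 0.0125,"ax": 0.1,"ay": -0.1,"az": 0.0,"jaw": 1.0},
    {"dx": 0.0095,"dy": -0.001,"dz": 0.0125,"ax": 0.1,"ay": -0.1,"az": 0.0,"jaw": 1.0},
    {"dx": 0.0095,"dy": -0.001,"dz": 0.0125,"ax": 0.1,"ay": -0.1,"az": 0.0,"jaw": 1.0},
    {"dx": 0.0,"dy": 0.0,"dz": 0.0,"ax": 0.0,"ay": 0.0,"az": 0.0,"jaw": 1.0},
  ],
)

```text
t: 4.42
eef_pos: [0.463, -0.0102, 0.0727]
tcp_rot: [0.542, 0.771, -0.179, 0.282]
contact_force: [-0.6, -0.3, 0.5]
opening: 1.0
```

```bash
python3 - <<'E'
from h import *
from k import *
s,M=st()
al=np.radians(110.5);g=np.array([.46,-.0225,.0265])+.006*np.array([np.cos(al),np.sin(al),0])
cmd(s,pose(al,np.radians(40),False,g))
E
```

```text
t 4.42 p [ 0.463  -0.0102  0.0727] q [-0.937  0.914  0.615  2.293  1.029  0.235 -1.188] op 1.0 F [-0.6 -0.3  0.5] 
x [-0.254  0.735 -0.629] y [0.937 0.348 0.029] z [ 0.24  -0.582 -0.777]
shift mm [25.5 -8.3 32.5] rot deg [ 1.23 -1.03 -1.14] |d| 42.2
```

Request:
step_arm(
  targets=[
    {"dx": 0.009,"dy": -0.003,"dz": 0.011,"ax": 0.4,"ay": -0.3,"az": -0.4,"jaw": 1.0},
    {"dx": 0.009,"dy": -0.003,"dz": 0.011,"ax": 0.4,"ay": -0.3,"az": -0.4,"jaw": 1.0},
    {"dx": 0.008,"dy": -0.003,"dz": 0.011,"ax": 0.4,"ay": -0.3,"az": -0.4,"jaw": 1.0},
    {"dx": 0.0,"dy": 0.0,"dz": 0.0,"ax": 0.0,"ay": 0.0,"az": 0.0,"jaw": 1.0},
  ],
)

```text
t: 4.92
eef_pos: [0.4604, -0.0122, 0.0378]
tcp_rot: [0.537, 0.772, -0.188, 0.284]
contact_force: [0.4, -1.2, 0.3]
opening: 0.997
```

```bash
python3 - <<'E'
from h import *
from k import *
s,M=st()
al=np.radians(110.5);g=np.array([.46,-.0225,.0265])+.006*np.array([np.cos(al),np.sin(al),0])
cmd(s,pose(al,np.radians(40),False,g))
E
```

```text
t 4.92 p [ 0.4604 -0.0122  0.0378] q [-0.91   0.992  0.557  2.288  1.261  0.236 -1.464] op 0.997 F [ 0.4 -1.2  0.3] 
x [-0.261  0.723 -0.64 ] y [0.936 0.351 0.015] z [ 0.235 -0.595 -0.768]
shift mm [ 4.5 -4.1  4.9] rot deg [ 0.69 -0.22 -0.48] |d| 7.8
```

Request:
step_arm(
  targets=[
    {"dx": 0.0045,"dy": -0.004,"dz": 0.005,"ax": 0.5,"ay": 0.0,"az": -0.4,"jaw": 1.0},
    {"dx": 0.0,"dy": 0.0,"dz": 0.0,"ax": 0.0,"ay": 0.0,"az": 0.0,"jaw": 0.55},
    {"dx": 0.0,"dy": 0.0,"dz": 0.0,"ax": 0.0,"ay": 0.0,"az": 0.0,"jaw": 0.55},
    {"dx": 0.0,"dy": 0.0,"dz": 0.0,"ax": 0.0,"ay": 0.0,"az": 0.0,"jaw": 0.0},
    {"dx": 0.0,"dy": 0.0,"dz": 0.0,"ax": 0.0,"ay": 0.0,"az": 0.0,"jaw": 0.0},
    {"dx": 0.0,"dy": 0.0,"dz": 0.0,"ax": 0.0,"ay": 0.0,"az": 0.0,"jaw": 0.0},
    {"dx": 0.0,"dy": 0.0,"dz": 0.0,"ax": 0.0,"ay": 0.0,"az": 0.0,"jaw": 0.0},
  ],
  force=20,
)

```text
t: 5.8
eef_pos: [0.458, -0.0131, 0.0338]
tcp_rot: [0.537, 0.772, -0.191, 0.282]
contact_force: [0.4, -0.5, -0.0]
opening: 0.43
```

```bash
python3 - <<'E'
from h import *
from k import *
s,M=st()
im=arm.camera('wrist');cv2.imwrite('pics/w4.png',im[:,:,::-1])
al=np.radians(110.5);g=np.array([.46,-.0225,.0265])+.006*np.array([np.cos(al),np.sin(al),0])
cmd(s,pose(al,np.radians(40),False,g))
E
```

```text
t 5.8 p [ 0.458  -0.0131  0.0338] q [-0.905  0.999  0.547  2.289  1.275  0.238 -1.48 ] op 0.43 F [ 0.4 -0.5 -0. ] 
x [-0.265  0.721 -0.64 ] y [0.936 0.351 0.008] z [ 0.23  -0.597 -0.768]
shift mm [ 2.  -1.4  1.9] rot deg [ 0.37 -0.21 -0.26] |d| 3.1
```

View pics/w4.png

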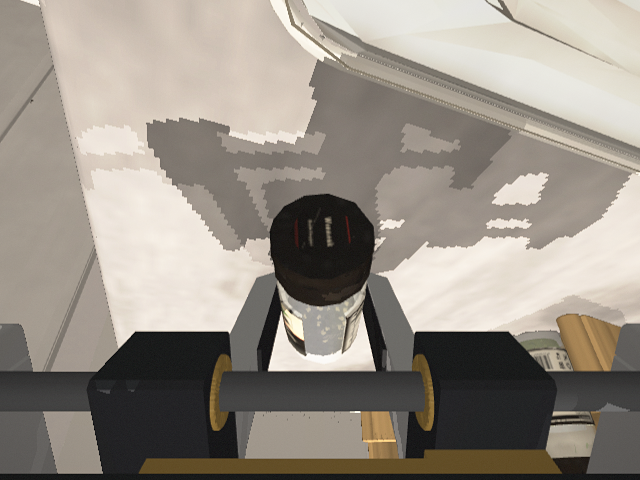

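Request:
step_arm(
  targets=[
    {"dx": -0.009,"dy": 0.0,"dz": -0.011,"ax": 0.0,"ay": 0.0,"az": 0.0,"jaw": 0.0},
    {"dx": -0.018,"dy": 0.0,"dz": -0.022,"ax": 0.0,"ay": 0.0,"az": 0.0,"jaw": 0.0},
    {"dx": -0.018,"dy": 0.0,"dz": -0.022,"ax": 0.0,"ay": 0.0,"az": 0.0,"jaw": 0.0},
    {"dx": -0.018,"dy": 0.0,"dz": -0.022,"ax": 0.0,"ay": 0.0,"az": 0.0,"jaw": 0.0},
    {"dx": -0.018,"dy": 0.0,"dz": -0.022,"ax": 0.0,"ay": 0.0,"az": 0.0,"jaw": 0.0},
    {"dx": -0.009,"dy": 0.0,"dz": -0.011,"ax": 0.0,"ay": 0.0,"az": 0.0,"jaw": 0.0},
    {"dx": 0.0,"dy": 0.0,"dz": 0.0,"ax": 0.0,"ay": 0.0,"az": 0.0,"jaw": 0.0},
  ],
)

```text
t: 6.72
eef_pos: [0.4555, -0.0115, 0.1785]
tcp_rot: [0.536, 0.773, -0.191, 0.28]
contact_force: [1.3, 0.1, -1.1]
opening: 0.431
```

```bash
python3 - <<'E'
from h import *
from k import *
s,M=st()
g=s['eef_pos']+.006*M[:,2]; q0=np.array(s['qpos']);A=R.from_quat(s['tcp_rot'])
for b in(-80,-85,-90):
  for dz in(0,.03):
    U=pose(np.radians(b),np.radians(40),True,g+[0,0,dz])
    rv=(A.inv()*U[1]).as_rotvec();print(b,dz,'mag',np.degrees(np.linalg.norm(rv)).round(1),'unit',(rv/np.linalg.norm(rv)).round(3))
    q,e,j,o=track(q0,interp((s['eef_pos'],A),U,20));print(round(e,3),round(j,2),q.round(2))
im=arm.camera('side');cv2.imwrite('pics/s5.png',im[:,:,::-1])
E
```

```text
t 6.72 p [ 0.4555 -0.0115  0.1785] q [-0.793  0.59   0.351  2.253  0.918  0.637 -0.965] op 0.431 F [ 1.3  0.1 -1.1] 
x [-0.268  0.723 -0.637] y [0.936 0.352 0.005] z [ 0.228 -0.595 -0.771]
-80 0 mag 172.7 unit [ 0.091  0.067 -0.994]
0.0 0.16 [-0.42  0.71 -0.29  2.11  1.02  1.2   1.81]
-80 0.03 mag 172.7 unit [ 0.091  0.067 -0.994]
0.0 0.17 [-0.41  0.65 -0.3   2.1   0.98  1.24  1.87]
-85 0 mag 169.2 unit [ 0.091  0.098 -0.991]
0.0 0.17 [-0.38  0.73 -0.31  2.06  0.96  1.25  1.81]
-85 0.03 mag 169.2 unit [ 0.091  0.098 -0.991]
0.0 0.17 [-0.38  0.67 -0.32  2.04  0.93  1.29  1.87]
-90 0 mag 165.6 unit [ 0.09   0.129 -0.988]
0.0 0.17 [-0.35  0.75 -0.33  2.    0.91  1.3   1.81]
-90 0.03 mag 165.6 unit [ 0.09   0.129 -0.988]
0.0 0.17 [-0.35  0.69 -0.34  1.99  0.88  1.34  1.86]
```

View pics/s5.png

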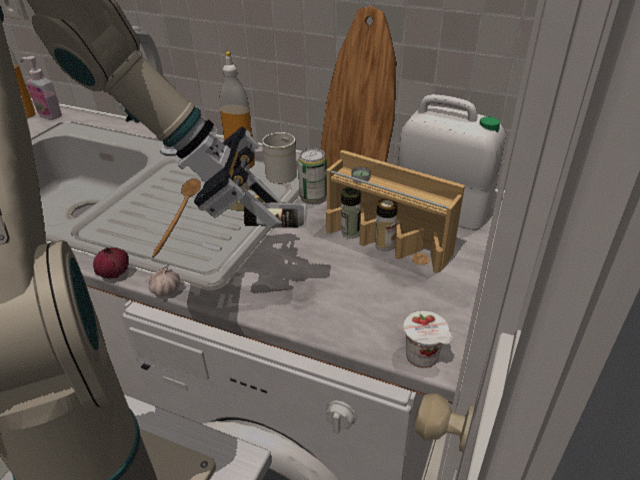

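The jar is held level and clear of the worktop (side image around 275,215). I'll turn it upright, which is almost a pure roll about tool z.

Request:
step_arm(
  targets=[
    {"dx": 0.0,"dy": 0.0,"dz": 0.0,"ax": 0.8,"ay": 0.9,"az": -8.8,"jaw": 0.0},
    {"dx": 0.0,"dy": 0.0,"dz": 0.0,"ax": 0.8,"ay": 0.9,"az": -8.8,"jaw": 0.0},
    {"dx": 0.0,"dy": 0.0,"dz": 0.0,"ax": 0.8,"ay": 0.9,"az": -8.8,"jaw": 0.0},
    {"dx": 0.0,"dy": 0.0,"dz": 0.0,"ax": 0.8,"ay": 0.9,"az": -8.8,"jaw": 0.0},
    {"dx": 0.0,"dy": 0.0,"dz": 0.0,"ax": 0.8,"ay": 0.9,"az": -8.8,"jaw": 0.0},
    {"dx": 0.0,"dy": 0.0,"dz": 0.0,"ax": 0.8,"ay": 0.9,"az": -8.8,"jaw": 0.0},
    {"dx": 0.0,"dy": 0.0,"dz": 0.0,"ax": 0.8,"ay": 0.9,"az": -8.8,"jaw": 0.0},
    {"dx": 0.0,"dy": 0.0,"dz": 0.0,"ax": 0.8,"ay": 0.9,"az": -8.8,"jaw": 0.0},
    {"dx": 0.0,"dy": 0.0,"dz": 0.0,"ax": 0.8,"ay": 0.9,"az": -8.8,"jaw": 0.0},
    {"dx": 0.0,"dy": 0.0,"dz": 0.0,"ax": 0.8,"ay": 0.9,"az": -8.8,"jaw": 0.0},
  ],
)

```text
t: 8.02
eef_pos: [0.4502, -0.0129, 0.167]
tcp_rot: [-0.148, 0.926, -0.345, -0.041]
contact_force: [0.2, -0.3, -0.8]
opening: 0.428
```

```bash
python3 - <<'E'
from h import *
from k import *
s,M=st()
y=np.radians(-10);u=np.array([np.cos(y),np.sin(y),0]);stage=np.array([.636,-.242,.061])-.095*u
A=R.from_quat(s['tcp_rot'])
for b in(-85,-75,-65):
    U=pose(np.radians(b),np.radians(40),True,np.array([.46,-.04,.2]))
    q,e,j,o=track(np.array(s['qpos']),interp((s['eef_pos'],A),U,12));print(b,round(e,3),round(j,2),q.round(2)); cmd(s,U)
E
```

```text
t 8.03 p [ 0.4502 -0.0129  0.167 ] q [-0.444  0.646 -0.099  2.081  0.829  1.002  0.684] op 0.428 F [ 0.2 -0.3 -0.8] 
x [-0.953 -0.246  0.178] y [-0.303  0.718 -0.627] z [ 0.027 -0.651 -0.759]
-85 0.0 0.1 [-0.33  0.67 -0.32  2.07  0.97  1.26  1.87]
shift mm [  3.1 -42.1 -13.1] rot deg [  7.69   6.79 -75.85] |d| 44.2
-75 0.0 0.1 [-0.37  0.63 -0.31  2.19  1.09  1.18  1.85]
shift mm [  3.9 -41.9 -13. ] rot deg [ 13.98   2.17 -82.72] |d| 44.1
-65 0.0 0.1 [-0.41  0.6  -0.29  2.31  1.24  1.09  1.81]
shift mm [  4.7 -41.9 -12.8] rot deg [ 20.4   -2.63 -89.39] |d| 44.1
```

Request:
step_arm(
  targets=[
    {"dx": 0.0,"dy": 0.0,"dz": 0.0,"ax": 1.7,"ay": 0.0,"az": -8.6,"jaw": 0.0},
    {"dx": 0.0,"dy": 0.0,"dz": 0.0,"ax": 1.7,"ay": 0.0,"az": -8.6,"jaw": 0.0},
    {"dx": 0.0,"dy": 0.0,"dz": 0.0,"ax": 1.7,"ay": 0.0,"az": -8.6,"jaw": 0.0},
    {"dx": 0.0,"dy": 0.0,"dz": 0.0,"ax": 1.7,"ay": 0.0,"az": -8.6,"jaw": 0.0},
    {"dx": 0.0,"dy": 0.0,"dz": 0.0,"ax": 1.7,"ay": 0.0,"az": -8.6,"jaw": 0.0},
    {"dx": 0.0,"dy": 0.0,"dz": 0.0,"ax": 1.7,"ay": 0.0,"az": -8.6,"jaw": 0.0},
    {"dx": 0.0,"dy": 0.0,"dz": 0.0,"ax": 1.7,"ay": 0.0,"az": -8.6,"jaw": 0.0},
    {"dx": 0.0,"dy": 0.0,"dz": 0.0,"ax": 1.7,"ay": 0.0,"az": -8.6,"jaw": 0.0},
    {"dx": 0.0,"dy": 0.0,"dz": 0.0,"ax": 1.7,"ay": 0.0,"az": -8.6,"jaw": 0.0},
    {"dx": 0.0,"dy": 0.0,"dz": 0.0,"ax": 1.7,"ay": 0.0,"az": -8.6,"jaw": 0.0},
  ],
)

```text
t: 9.28
eef_pos: [0.4466, -0.0132, 0.1527]
tcp_rot: [0.759, -0.497, 0.335, 0.255]
contact_force: [-0.7, 0.5, -1.9]
opening: 0.427
```

```bash
python3 - <<'E'
from h import *
from k import *
s,M=st()
for n in('wrist','scene','side'): cv2.imwrite(f'pics/{n}6.png',arm.camera(n)[:,:,::-1])
s,M=st()
y=np.radians(-10);u=np.array([np.cos(y),np.sin(y),0]);stage=np.array([.636,-.242,.061])-.095*u
A=R.from_quat(s['tcp_rot'])
for b in(-65,-55):
    U=pose(np.radians(b),np.radians(40),True,stage+[0,0,.08])
    q,e,j,o=track(np.array(s['qpos']),interp((s['eef_pos'],A),U,12));print(b,round(e,3),round(j,2),q.round(2)); cmd(s,U)
E
```

```text
t 9.28 p [ 0.4466 -0.0132  0.1527] q [-0.439  0.736 -0.315  2.257  1.195  1.125  1.748] op 0.427 F [-0.7  0.5 -1.9] 
x [ 0.282 -0.584  0.762] y [-0.925 -0.376  0.054] z [ 0.255 -0.72  -0.646]
t 9.43 p [ 0.4465 -0.0135  0.1532] q [-0.439  0.735 -0.315  2.257  1.193  1.126  1.743] op 0.431 F [ 0.7  0.4 -1.8] 
x [ 0.275 -0.586  0.762] y [-0.927 -0.371  0.049] z [ 0.254 -0.72  -0.646]
-65 0.0 0.05 [-0.02  0.74 -0.14  2.27  1.77  0.93  1.77]
shift mm [141.4 -10.5 178.9] rot deg [4.27 0.35 0.1 ] |d| 228.3
-55 0.0 0.07 [ 0.05  0.73 -0.17  2.38  2.04  0.95  1.68]
shift mm [141.4  -9.7 179.1] rot deg [11.91  0.59 -6.35] |d| 228.4
```

View pics/side6.png

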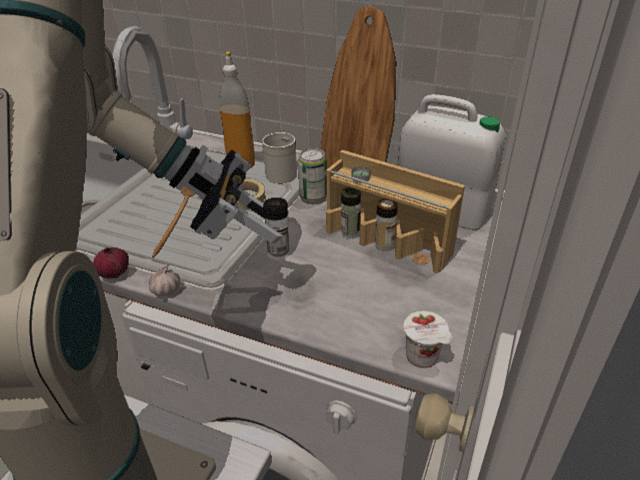

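View pics/wrist6.png

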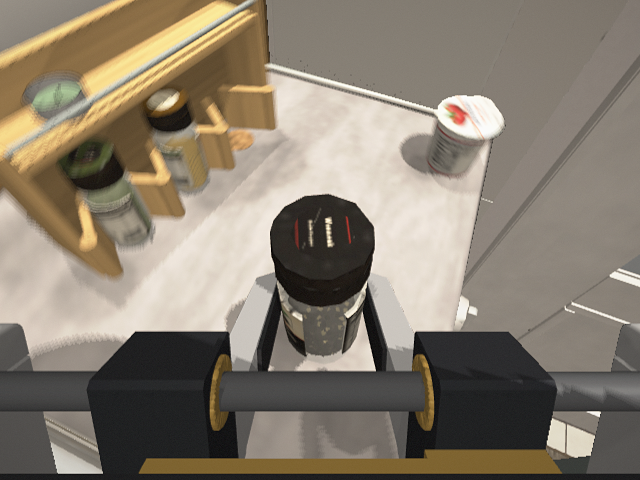

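View pics/scene6.png

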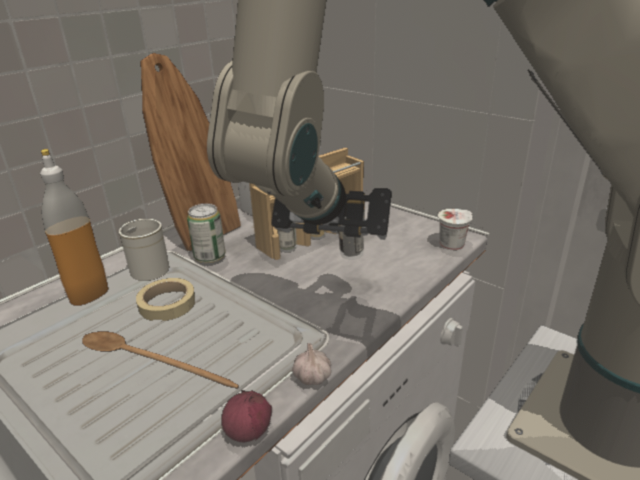

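```bash
cat >> h.py <<'E'
FT=np.array([-.0392,0,.0499]);AX=np.array([.768,.001,-.640])
E
python3 - <<'E'
from h import *
T=arm.get_calibration('wrist')['hand_eye'];K=arm.get_calibration('wrist')['camera_matrix']
u,v=np.array([0,1,0]),np.cross(AX,[0,1,0])
t=np.linspace(0,2*np.pi,37)
for l in(.105,0):
    C=FT+l*AX+.0205*(np.cos(t)[:,None]*u+np.sin(t)[:,None]*v)
    p=(C-T[:3,3])@T[:3,:3];q=p@K.T;q=q[:,:2]/q[:,2:];print(l,q.min(0).round(1),q.max(0).round(1))
crop('pics/wrist6.png','pics/w6c.png',150,60,160,120,5)
E
```

```text
0.105 [266.4 188.6] [374.3 276.6]
0 [287.  298.8] [354.1 363.6]
```

View pics/w6c.png

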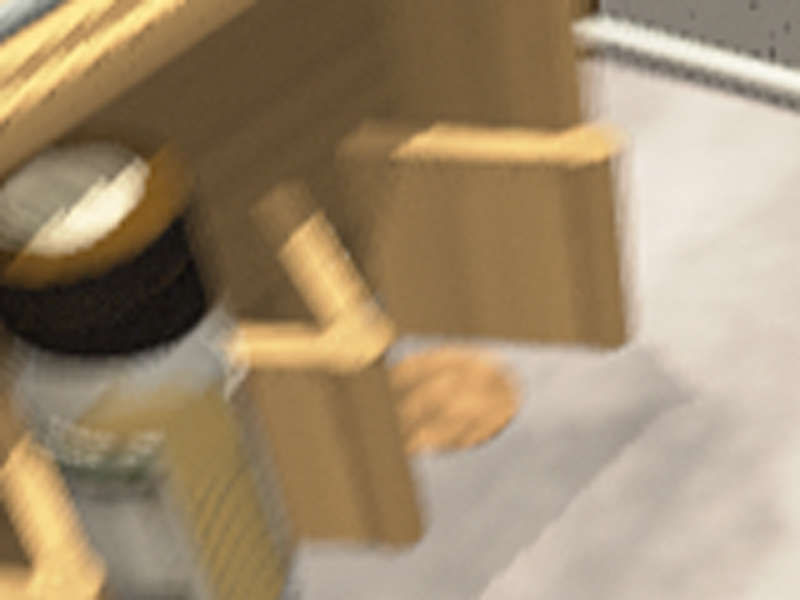

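Request:
step_arm(
  targets=[
    {"dx": 0.023,"dy": -0.002,"dz": 0.03,"ax": 1.4,"ay": 0.1,"az": -0.5,"jaw": 0.0},
    {"dx": 0.023,"dy": -0.002,"dz": 0.03,"ax": 1.4,"ay": 0.1,"az": -0.5,"jaw": 0.0},
    {"dx": 0.023,"dy": -0.002,"dz": 0.03,"ax": 1.4,"ay": 0.1,"az": -0.5,"jaw": 0.0},
    {"dx": 0.023,"dy": -0.002,"dz": 0.03,"ax": 1.4,"ay": 0.1,"az": -0.5,"jaw": 0.0},
    {"dx": 0.023,"dy": -0.002,"dz": 0.03,"ax": 1.4,"ay": 0.1,"az": -0.5,"jaw": 0.0},
    {"dx": 0.0,"dy": 0.0,"dz": 0.0,"ax": 0.0,"ay": 0.0,"az": 0.0,"jaw": 0.0},
  ],
)

```text
t: 10.18
eef_pos: [0.5378, -0.1847, 0.1395]
tcp_rot: [0.777, -0.467, 0.364, 0.213]
contact_force: [-0.7, 0.5, -1.1]
opening: 0.43
```

```bash
python3 - <<'E'
from h import *
from k import *
s,M=st()
np.savez('s7.npz',p=s['eef_pos'],r=s['tcp_rot'])
for n in('wrist','side'): cv2.imwrite(f'pics/{n}7.png',arm.camera(n)[:,:,::-1])
s,M=st()
print('foot',s['eef_pos']+M@FT,'axis',M@AX)
crop('pics/wrist7.png','pics/w7c.png',60,0,300,225,2.6)
crop('pics/side7.png','pics/s7c.png',260,110,200,150,4)
E
```

```text
t 10.18 p [ 0.5378 -0.1847  0.1395] q [-0.081  0.749 -0.158  2.31   1.791  0.952  1.702] op 0.43 F [-0.7  0.5 -1.1] 
x [ 0.299 -0.57   0.765] y [-0.881 -0.474 -0.009] z [ 0.367 -0.671 -0.644]
t 10.28 p [ 0.5382 -0.1811  0.139 ] q [-0.085  0.749 -0.162  2.311  1.79   0.952  1.703] op 0.43 F [-0.1  0.4 -1.4] 
x [ 0.303 -0.571  0.763] y [-0.878 -0.479 -0.009] z [ 0.37  -0.667 -0.646]
foot [ 0.5447622  -0.19198993  0.0768343 ] axis [-0.00488131 -0.0115367   0.99963397]
```

View pics/w7c.png

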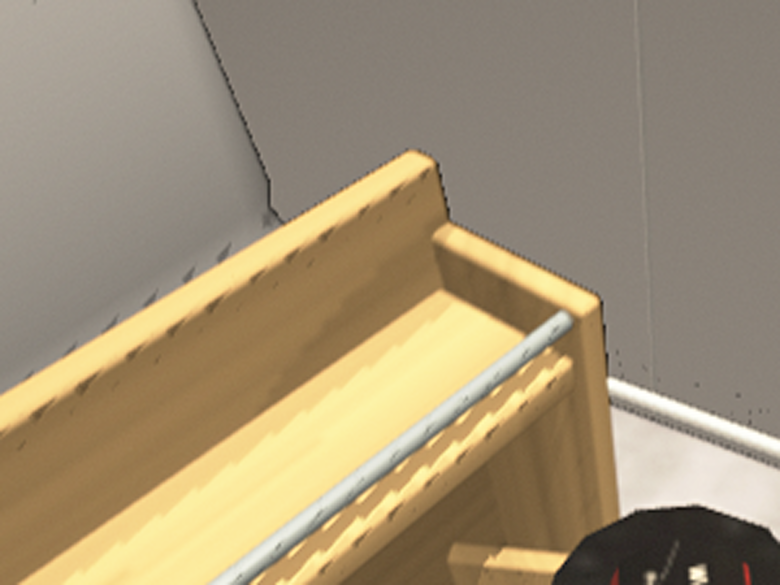

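View pics/s7c.png

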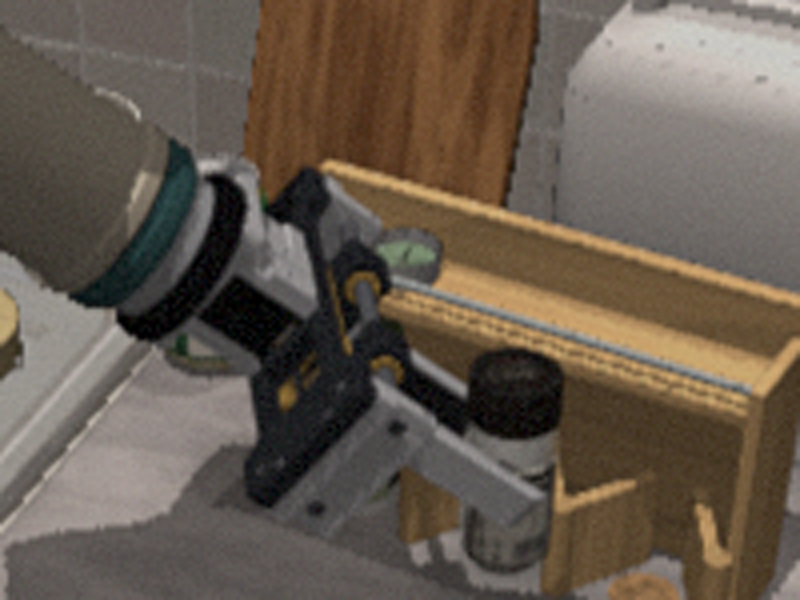

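```bash
python3 - <<'E'
from h import *
z=np.load('s7.npz');s=dict(eef_pos=z['p'],tcp_rot=z['r'])
a=onz('wrist',(228.1,62.7),.165,s);b=onz('wrist',(60,166),.165,s);c=onz('wrist',(217.7,57.7),.165,s);b2=onz('wrist',(60,146),.165,s)
print(a,b,c,b2)
for p,q in((a,b),(c,b2)):
    d=q-p;print(np.degrees(np.arctan2(d[1],d[0]))-90)
yaw=np.radians(-10)
# pad-home from c (back right outer corner of rack: +48 into, y=-132.5 from rack origin; pad y=-82)
for yd in(-8,-10,-12):
    y=np.radians(yd);X=np.array([np.cos(y),np.sin(y)]);Y=np.array([-np.sin(y),np.cos(y)])
    print(yd,c[:2]-.048*X+.0505*Y)
    # from scene/side top corners midpoint
    for m in((np.array([.714,-.0385])+[.672,-.3005])/2,(np.array([.715,-.0376])+[.6636,-.291])/2): print('   ',m-.048*X-.082*Y)
# top-left & right guides from wrist6 not used
E
```

```text
[ 0.66366997 -0.29472914  0.165     ] [ 0.6833017  -0.18071778  0.165     ] [ 0.67312414 -0.29632431  0.165     ] [ 0.69536688 -0.19082516  0.165     ]
-9.77000728714269
-11.905504454939518
-8 [ 0.63261951 -0.23963546]
    [ 0.63405494 -0.24402167]
    [ 0.63035494 -0.23882167]
-10 [ 0.6346226  -0.23825641]
    [ 0.63149008 -0.24191912]
    [ 0.62779008 -0.23671912]
-12 [ 0.63667259 -0.2369481 ]
    [ 0.62900016 -0.23972834]
    [ 0.62530016 -0.23452834]
```

Request:
step_arm(
  targets=[
    {"dx": 0.008,"dy": 0.009,"dz": 0.0095,"ax": 0.0,"ay": 0.0,"az": 0.0,"jaw": 0.0},
    {"dx": 0.008,"dy": 0.009,"dz": 0.0095,"ax": 0.0,"ay": 0.0,"az": 0.0,"jaw": 0.0},
    {"dx": -0.015,"dy": 0.0,"dz": 0.013,"ax": 0.0,"ay": 0.0,"az": 0.0,"jaw": 0.0},
    {"dx": -0.015,"dy": 0.0,"dz": 0.013,"ax": 0.0,"ay": 0.0,"az": 0.0,"jaw": 0.0},
    {"dx": -0.015,"dy": 0.0,"dz": 0.013,"ax": 0.0,"ay": 0.0,"az": 0.0,"jaw": 0.0},
    {"dx": 0.0,"dy": 0.0,"dz": 0.0,"ax": 0.0,"ay": 0.0,"az": 0.0,"jaw": 0.0},
  ],
)

```text
t: 11.02
eef_pos: [0.538, -0.2009, 0.0756]
tcp_rot: [0.782, -0.463, 0.364, 0.205]
contact_force: [-0.0, -0.3, -0.8]
opening: 0.427
```

```bash
python3 - <<'E'
from h import *
from k import *
s,M=st()
for n in('wrist','side'): cv2.imwrite(f'pics/{n}8.png',arm.camera(n)[:,:,::-1])
s,M=st()
print('foot',s['eef_pos']+M@FT,'axis',M@AX)
b=np.arctan2(M[1,2],M[0,2]);print(np.degrees(b))
cmd(s,pose(b,np.arctan2(.64,.768),True,s['eef_pos']+.006*M[:,2]))
crop('pics/side8.png','pics/s8c.png',300,150,180,130,4.4)
E
```

```text
t 11.03 p [ 0.538  -0.2009  0.0756] q [-0.026  0.899 -0.167  2.325  1.973  1.011  1.524] op 0.427 F [-0.  -0.3 -0.8] 
x [ 0.306 -0.575  0.758] y [-0.873 -0.487 -0.017] z [ 0.379 -0.657 -0.652]
t 11.12 p [ 0.5384 -0.2015  0.0772] q [-0.026  0.897 -0.167  2.325  1.973  1.011  1.525] op 0.43 F [ 0.4 -0.5 -0.8] 
x [ 0.304 -0.575  0.76 ] y [-0.873 -0.487 -0.019] z [ 0.38  -0.658 -0.65 ]
foot [ 0.54548228 -0.21174408  0.01500239] axis [-0.01065945 -0.02095139  0.99943605]
-59.97138678455136
shift mm [-0.1  0.   0. ] rot deg [ 0.01  0.74 -1.4 ] |d| 0.1
```

View pics/s8c.png

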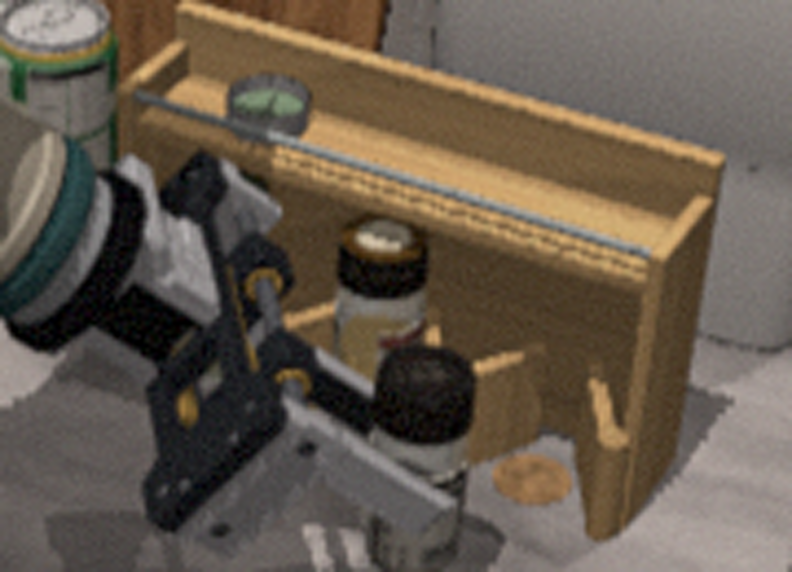

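View pics/wrist8.png

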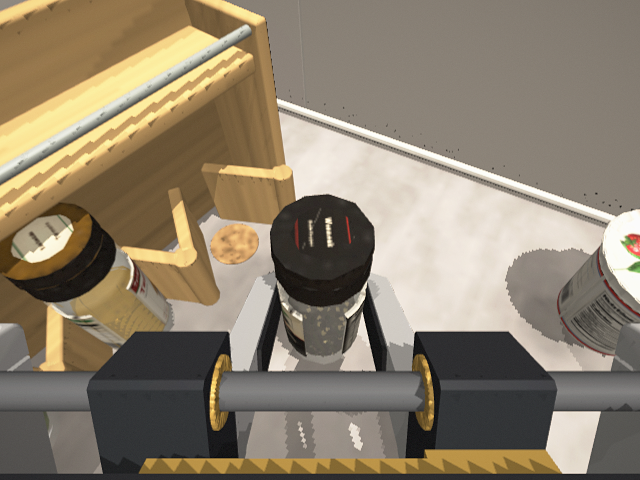

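```bash
python3 - <<'E'
from h import *
s=dict(eef_pos=np.array([.538,-.2009,.0756]),tcp_rot=R.from_matrix(np.c_[[.306,-.575,.758],[-.873,-.487,-.017],[.379,-.657,-.652]]).as_quat())
crop('pics/wrist8.png','pics/w8c.png',150,150,160,120,5)
print('pad',onz('wrist',(234.5,243.5),.001,s))
for p in((211,244),(258,243),(234,222),(234,264)): print(onz('wrist',p,.001,s).round(4))
E
```

```text
pad [ 0.63618962 -0.24177828  0.001     ]
[ 0.6515 -0.233   0.001 ]
[ 0.6209 -0.2506  0.001 ]
[ 0.6485 -0.2577  0.001 ]
[ 0.6259 -0.2273  0.001 ]
```

View pics/w8c.png

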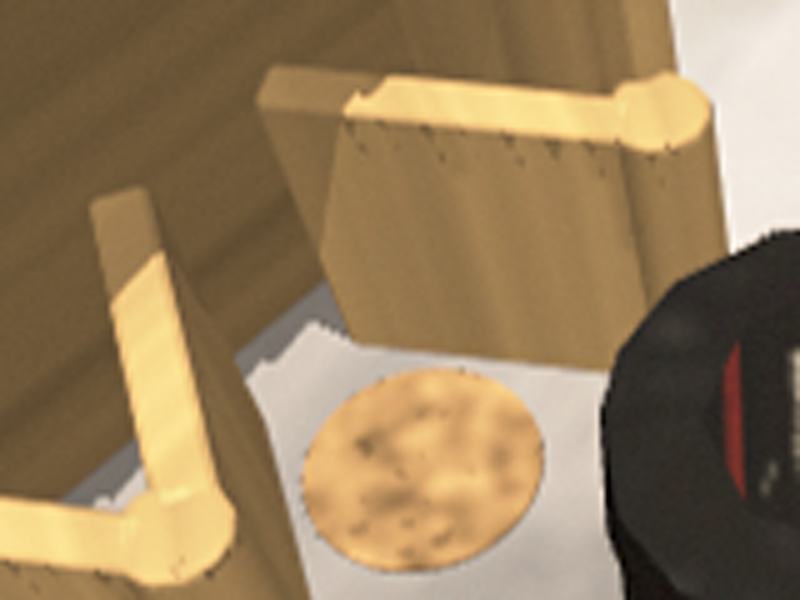

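```bash
python3 - <<'E'
from h import *
s=dict(eef_pos=np.array([.538,-.2009,.0756]),tcp_rot=R.from_matrix(np.c_[[.306,-.575,.758],[-.873,-.487,-.017],[.379,-.657,-.652]]).as_quat())
p=onz('wrist',(234.6,244),.001,s);l=onz('wrist',(186,257),.055,s);r=onz('wrist',(283,172.4),.055,s)
d=l-r;y=np.arctan2(d[1],d[0])-np.pi/2;u=np.array([np.cos(y),np.sin(y),0]);m=(l+r)/2
print(p,l,r,np.linalg.norm(d),np.degrees(y),'along',(p-m)@u,'lat',(p-m)@[-u[1],u[0],0],'home from mid +25ish',m+.03*u)
E
```

```text
[ 0.63585603 -0.24145356  0.001     ] [ 0.62390423 -0.19861166  0.055     ] [ 0.61051892 -0.27937673  0.055     ] 0.0818667385301231 -9.410181201120928 along 0.01879567255623536 lat 0.0006221181445648673 home from mid +25ish [ 0.64680787 -0.24389923  0.055     ]
```

Request:
step_arm(
  targets=[
    {"dx": 0.0,"dy": 0.003,"dz": 0.004,"ax": 0.0,"ay": 0.8,"az": -1.4,"jaw": 0.0},
    {"dx": 0.0,"dy": 0.003,"dz": 0.004,"ax": 0.0,"ay": 0.0,"az": 0.0,"jaw": 0.0},
    {"dx": -0.002,"dy": 0.001,"dz": 0.004,"ax": 0.0,"ay": 0.0,"az": 0.0,"jaw": 0.0},
    {"dx": 0.0,"dy": 0.0,"dz": 0.0,"ax": 0.0,"ay": 0.0,"az": 0.0,"jaw": 0.0},
  ],
)

```text
t: 11.62
eef_pos: [0.5369, -0.2123, 0.0695]
tcp_rot: [0.784, -0.452, 0.369, 0.212]
contact_force: [-0.4, 0.8, -1.7]
opening: 0.432
```

```bash
python3 - <<'E'
from h import *
s,M=st()
cv2.imwrite(f'pics/side9.png',arm.camera('side')[:,:,::-1])
s,M=st()
f=s['eef_pos']+M@(FT+[0,0,.003]);print('foot',f,'axis',M@AX)
u=np.array([np.cos(np.radians(-9.5)),np.sin(np.radians(-9.5)),0]);d=np.array([.636,-.2415,0])-f;print('along',d@u,'lat',d@[-u[1],u[0],0])
crop('pics/side9.png','pics/s9c.png',340,190,100,90,8)
E
```

```text
t 11.62 p [ 0.5369 -0.2123  0.0695] q [-0.015  0.927 -0.156  2.334  2.017  1.04   1.507] op 0.432 F [-0.4  0.8 -1.7] 
x [ 0.319 -0.552  0.771] y [-0.865 -0.501 -0.001] z [ 0.387 -0.666 -0.637]
t 11.68 p [ 0.537  -0.2122  0.0696] q [-0.015  0.927 -0.156  2.334  2.017  1.04   1.507] op 0.431 F [ 0.1 -0.6 -1.3] 
x [ 0.318 -0.552  0.771] y [-0.865 -0.501 -0.001] z [ 0.387 -0.666 -0.637]
foot [ 0.54497716 -0.22582884  0.00570685] axis [-0.00409254  0.00222684  0.9997016 ]
along 0.09236099978361766 lat -0.00043314010782637716
```

View pics/s9c.png

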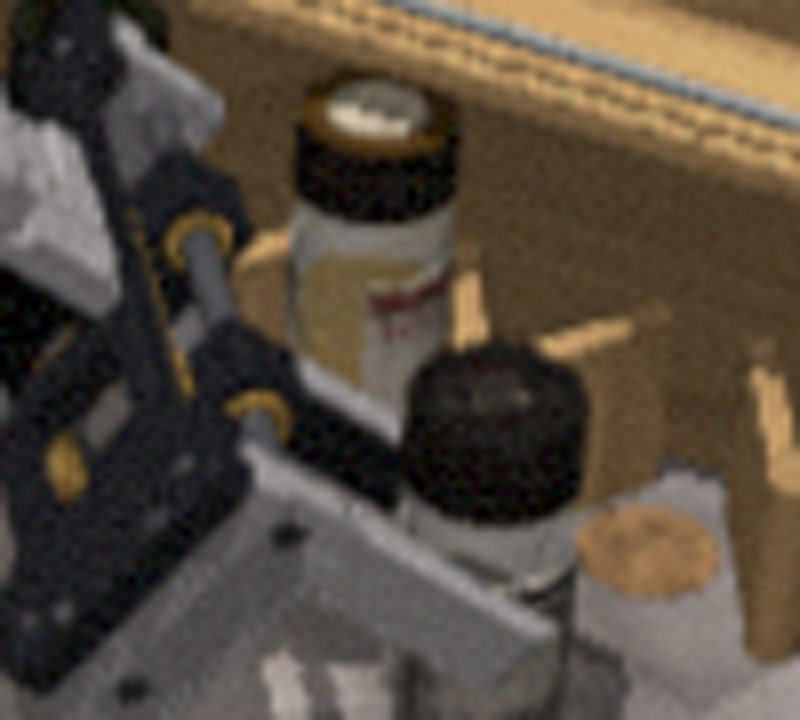

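Upright and in line with the bay, with the foot about 6 mm up. I'll creep down 2 mm per row.

Request:
step_arm(
  targets=[
    {"dx": -0.0016,"dy": 0.0,"dz": 0.0014,"ax": 0.0,"ay": 0.0,"az": 0.0,"jaw": 0.0},
    {"dx": -0.0016,"dy": 0.0,"dz": 0.0014,"ax": 0.0,"ay": 0.0,"az": 0.0,"jaw": 0.0},
  ],
)

```text
t: 11.92
eef_pos: [0.5372, -0.2123, 0.0654]
tcp_rot: [0.784, -0.452, 0.37, 0.212]
contact_force: [-0.2, -0.7, -1.2]
opening: 0.426
```

Request:
step_arm(
  targets=[
    {"dx": -0.0012,"dy": 0.0,"dz": 0.001,"ax": 0.0,"ay": 0.0,"az": 0.0,"jaw": 0.0},
  ],
)

```text
t: 12.05
eef_pos: [0.5373, -0.2123, 0.0637]
tcp_rot: [0.784, -0.452, 0.37, 0.212]
contact_force: [-1.1, -0.0, -0.7]
opening: 0.428
```

Request:
step_arm(
  targets=[
    {"dx": -0.0012,"dy": 0.0,"dz": 0.001,"ax": 0.0,"ay": 0.0,"az": 0.0,"jaw": 0.0},
  ],
)

```text
t: 12.18
eef_pos: [0.5377, -0.2127, 0.0632]
tcp_rot: [0.783, -0.452, 0.371, 0.212]
contact_force: [-3.3, 4.7, 10.7]
opening: 0.431
```

Request:
step_arm(
  targets=[
    {"dx": 0.0,"dy": 0.0,"dz": 0.0,"ax": 0.0,"ay": 0.0,"az": 0.0,"jaw": 0.43},
    {"dx": 0.0,"dy": 0.0,"dz": 0.0,"ax": 0.0,"ay": 0.0,"az": 0.0,"jaw": 0.5},
    {"dx": 0.0,"dy": 0.0,"dz": 0.0,"ax": 0.0,"ay": 0.0,"az": 0.0,"jaw": 0.62},
    {"dx": 0.0,"dy": 0.0,"dz": 0.0,"ax": 0.0,"ay": 0.0,"az": 0.0,"jaw": 0.7},
    {"dx": 0.0,"dy": 0.0,"dz": 0.0,"ax": 0.0,"ay": 0.0,"az": 0.0,"jaw": 0.7},
  ],
)

```text
t: 12.8
eef_pos: [0.5379, -0.2129, 0.0634]
tcp_rot: [0.783, -0.452, 0.371, 0.212]
contact_force: [-0.5, -0.1, 0.3]
opening: 0.699
```

```bash
python3 - <<'E'
from h import *
s,M=st()
cv2.imwrite(f'pics/wrist10.png',arm.camera('wrist')[:,:,::-1])
cv2.imwrite(f'pics/side10.png',arm.camera('side')[:,:,::-1])
crop('pics/side10.png','pics/s10c.png',340,190,100,90,8)
E
```

```text
t 12.8 p [ 0.5379 -0.2129  0.0634] q [-0.015  0.945 -0.156  2.331  2.027  1.053  1.491] op 0.699 F [-0.5 -0.1  0.3] 
x [ 0.316 -0.55   0.773] y [-0.865 -0.501 -0.003] z [ 0.389 -0.668 -0.634]
```

View pics/wrist10.png

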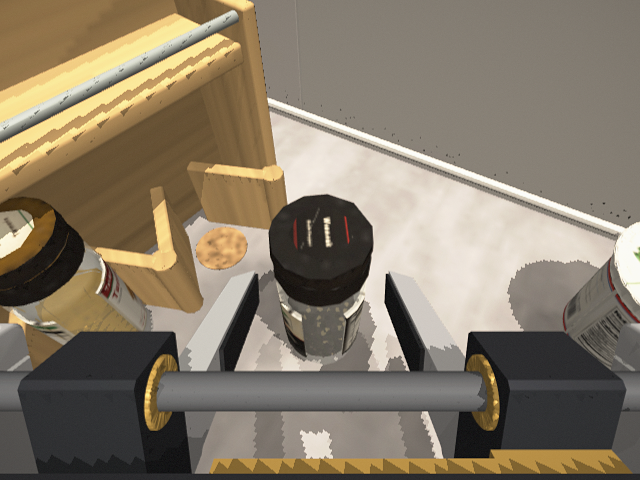

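View pics/s10c.png

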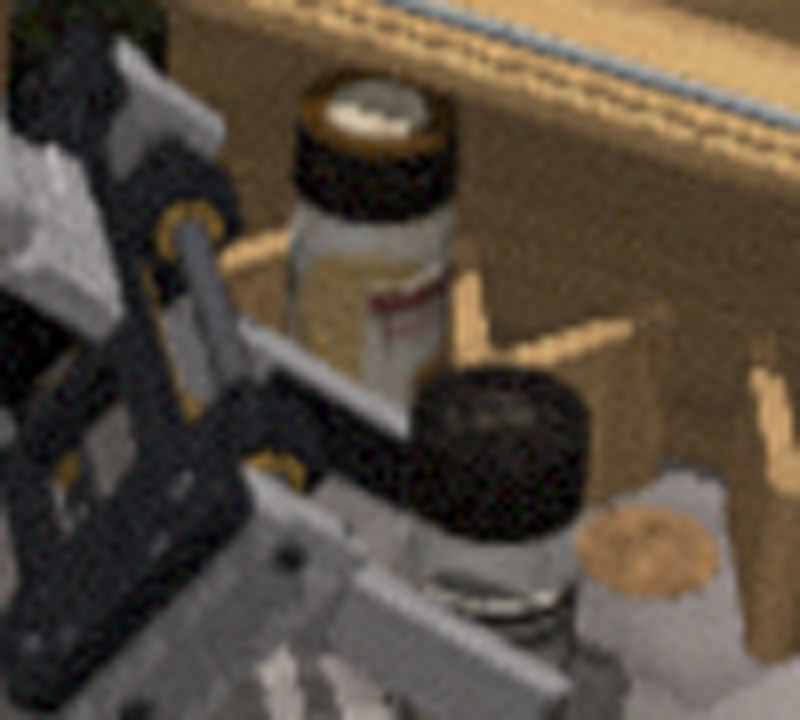

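Request:
step_arm(
  targets=[
    {"dx": 0.0,"dy": 0.0,"dz": -0.015,"ax": 0.0,"ay": 0.0,"az": 0.0,"jaw": 0.7},
    {"dx": 0.0,"dy": 0.0,"dz": -0.03,"ax": 0.0,"ay": 0.0,"az": 0.0,"jaw": 0.7},
    {"dx": 0.0,"dy": 0.0,"dz": -0.04,"ax": 0.0,"ay": 0.0,"az": 0.0,"jaw": 0.7},
    {"dx": 0.0,"dy": 0.0,"dz": -0.03,"ax": 0.0,"ay": 0.0,"az": 0.0,"jaw": 0.7},
    {"dx": 0.0,"dy": 0.0,"dz": 0.0,"ax": 0.0,"ay": 0.0,"az": 0.0,"jaw": 0.3},
  ],
)

```text
t: 13.52
eef_pos: [0.4904, -0.1316, 0.1397]
tcp_rot: [0.783, -0.451, 0.371, 0.212]
contact_force: [0.9, -0.7, -0.9]
opening: 0.629
```

```bash
python3 - <<'E'
from h import *
s,M=st()
np.savez('s11.npz',p=s['eef_pos'],r=s['tcp_rot'])
cv2.imwrite(f'pics/wrist11.png',arm.camera('wrist')[:,:,::-1])
cv2.imwrite(f'pics/side11.png',arm.camera('side')[:,:,::-1])
crop('pics/side11.png','pics/s11c.png',340,190,100,90,8)
E
```

```text
t 13.53 p [ 0.4904 -0.1316  0.1397] q [-0.204  0.758 -0.224  2.425  1.733  1.039  1.562] op 0.629 F [ 0.9 -0.7 -0.9] 
x [ 0.317 -0.55   0.773] y [-0.864 -0.503 -0.003] z [ 0.39  -0.667 -0.635]
```

View pics/wrist11.png

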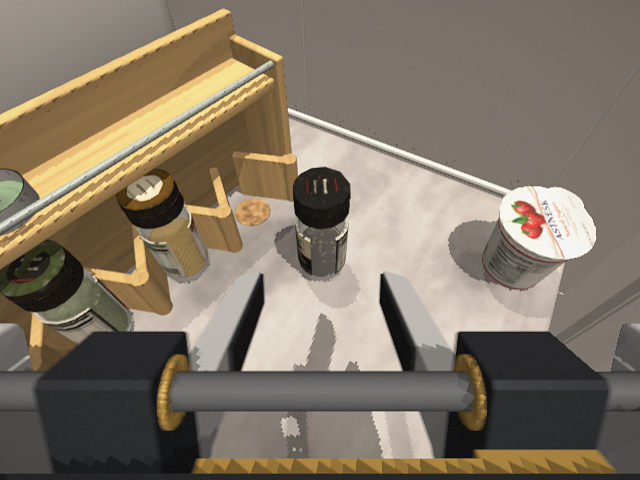

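View pics/s11c.png

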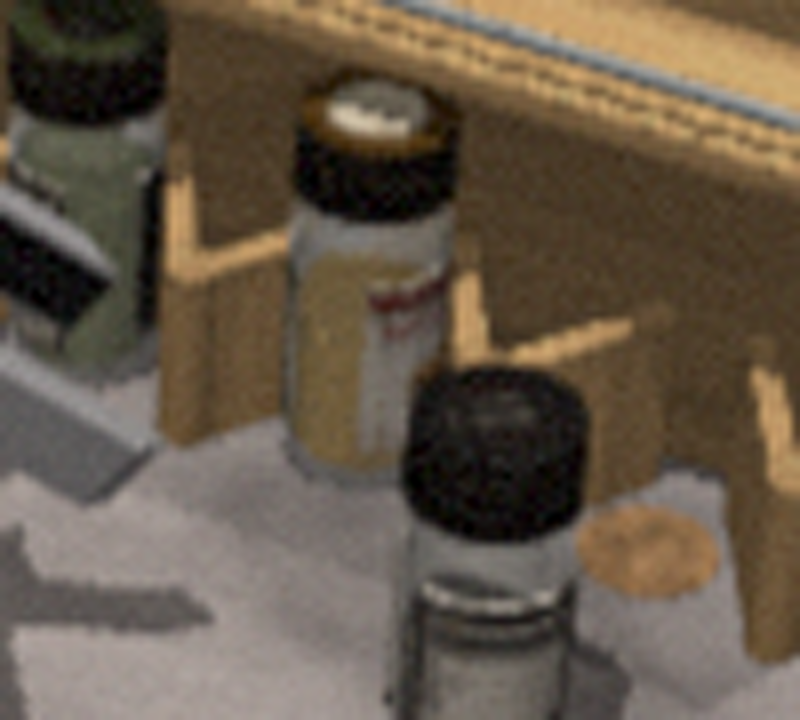

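```bash
python3 - <<'E'
from h import *
from k import *
z=np.load('s11.npz');s=dict(eef_pos=z['p'],tcp_rot=z['r'])
def sj(x,y):
    t=np.linspace(0,2*np.pi,72);c=np.c_[x+.0205*np.cos(t),y+.0205*np.sin(t)]
    return np.vstack([np.c_[c,np.full(72,h)] for h in(0,.105)])
def f(p):
    P=proj('wrist',sj(*p),s);c=P[72:];return [c[:,0].min()-293.3,c[:,0].max()-350.3,P[:,1].min()-166.5,P[:,1].max()-280]
r=LS(f,[.545,-.226]);print('jar',r.x,r.fun.round(1))
pad=onz('wrist',(253,212.5),.001,s);print('pad',pad)
y=np.radians(-9.5);u=np.array([np.cos(y),np.sin(y),0]);L=np.array([-u[1],u[0],0])
d=np.array([.636,-.2415,0])-np.r_[r.x,0];print('along',d@u,'lat',d@L)
st_,_=st()
q0=np.array(st_['qpos']);cur=(st_['eef_pos'],R.from_quat(st_['tcp_rot']))
for th in(55,60,65):
  for b in(-9.5,-20):
    T=lambda d,h:pose(np.radians(b),np.radians(th),True,np.array([.636,-.2415,h])-d*u)
    q,e,j,o=track(q0,interp(cur,T(.15,.14),14));q1,e1,j1,o=track(q,interp(T(.15,.14),T(.15,.025),8));q2,e2,j2,o=track(q1,interp(T(.15,.025),T(.033,.025),10))
    print(th,b,(round(e,3),round(j,2)),q.round(2),(round(e1,3),round(j1,2)),q1.round(2),(round(e2,3),round(j2,2)),q2.round(2))
    if b==-9.5: cmd(st_,T(.15,.14),8)
E
```

```text
jar [ 0.54422928 -0.22534751] [-0.9  0.9 -2.5  2.3]
pad [ 0.63461447 -0.24106535  0.001     ]
along 0.09317806733045009 lat -0.0007844358074942955
t 13.62 p [ 0.4903 -0.1336  0.1387] q [-0.201  0.761 -0.222  2.424  1.734  1.039  1.562] op 0.547 F [-0.1 -0.5 -0. ] 
x [ 0.316 -0.55   0.773] y [-0.866 -0.5   -0.002] z [ 0.388 -0.669 -0.634]
55 -9.5 (np.float64(0.155), np.float64(0.52)) [ 1.21  0.81 -1.13  2.44  2.18  0.67  2.91] (np.float64(0.056), np.float64(0.04)) [ 1.16  1.14 -1.07  2.44  2.37  0.91  2.91] (np.float64(0.022), np.float64(0.06)) [ 1.01  1.1  -0.95  2.2   2.35  0.76  2.91]
shift mm [6.1 5.8 6.1] rot deg [ 4.29 -1.83 -4.65] |d| 10.4
55 -20 (np.float64(0.124), np.float64(0.49)) [ 1.14  0.84 -1.22  2.44  2.02  0.87  2.81] (np.float64(0.087), np.float64(0.05)) [ 1.11  1.23 -1.22  2.44  2.18  1.17  2.84] (np.float64(0.051), np.float64(0.04)) [ 1.02  1.24 -1.17  2.21  2.22  1.09  2.91]
60 -9.5 (np.float64(0.113), np.float64(0.51)) [ 1.09  0.68 -0.92  2.38  2.13  0.46  2.91] (np.float64(0.0), np.float64(0.05)) [ 1.05  1.03 -0.92  2.43  2.4   0.81  2.78] (np.float64(0.0), np.fl
[... 226 characters left out ...]
np.float64(0.06)) [ 1.07  1.18 -1.16  2.44  2.19  1.12  2.78] (np.float64(0.0), np.float64(0.04)) [ 0.95  1.09 -1.01  2.15  2.09  0.87  2.91]
65 -9.5 (np.float64(0.078), np.float64(0.48)) [ 0.88  0.57 -0.63  2.33  2.08  0.26  2.91] (np.float64(0.001), np.float64(0.05)) [ 0.94  0.91 -0.75  2.36  2.34  0.59  2.75] (np.float64(0.0), np.float64(0.04)) [ 0.72  0.88 -0.52  2.07  2.13  0.32  2.91]
shift mm [6.1 5.7 6.2] rot deg [ 3.89 -3.   -5.03] |d| 10.4
65 -20 (np.float64(0.05), np.float64(0.4)) [ 0.88  0.59 -0.73  2.33  1.85  0.4   2.91] (np.float64(0.0), np.float64(0.06)) [ 0.91  0.94 -0.82  2.37  2.23  0.74  2.63] (np.float64(0.0), np.float64(0.03)) [ 0.77  0.92 -0.69  2.08  1.97  0.54  2.89]
```

```bash
python3 - <<'E'
from h import *
from k import *
s,_=st()
q0=np.array(s['qpos']);cur=(s['eef_pos'],R.from_quat(s['tcp_rot']))
y=np.radians(-9.5);u=np.array([np.cos(y),np.sin(y),0])
F=R.from_euler('z',np.pi)
def rowrot(a,b,n): # force rotation sense for flip by two halves
    return interp(a,b,n)
for th in(60,65,70):
  for zz in (.14,.18):
   for fl in(0,1):
    def PZ(b,g,t=th,f=1.0):
        P,A=pose(np.radians(b),np.radians(t),True,g)
        return P,A*R.from_euler('z',np.pi*f*fl)
    g0=np.array([.48,-.14,zz])
    gh=np.array([.636,-.2415,zz])-.15*u
    q=q0;res=[]
    seq=[(cur,PZ(-60,g0,th,0.0),5)]
    if fl: seq+=[(PZ(-60,g0,th,0.0),PZ(-60,g0,th,.5),9),(PZ(-60,g0,th,.5),PZ(-60,g0,th,1.),9)]
    seq+=[(PZ(-60,g0),PZ(-9.5,gh),10),(PZ(-9.5,gh),PZ(-9.5,np.r_[gh[:2],.025]),6),(PZ(-9.5,np.r_[gh[:2],.025]),PZ(-9.5,np.array([.636,-.2415,.025])-.033*u),10)]
    print(th,zz,fl)
    for a,b,n in seq:
        q,e,j,o=track(q,interp(a,b,n));print('    ',round(e,3),round(j,2),q.round(2))
E
```

```text
t 13.62 p [ 0.4903 -0.1336  0.1387] q [-0.201  0.761 -0.222  2.424  1.734  1.039  1.562] op 0.547 F [-0.1 -0.5 -0. ] 
x [ 0.316 -0.55   0.773] y [-0.866 -0.5   -0.002] z [ 0.388 -0.669 -0.634]
60 0.14 0
     0.0 0.16 [ 0.06  0.54 -0.24  2.33  1.49  0.61  2.14]
     0.0 0.14 [ 0.82  0.56 -0.51  2.39  2.71  0.28  2.31]
     0.0 0.06 [ 0.81  0.88 -0.52  2.43  2.81  0.64  2.29]
     0.0 0.03 [ 0.67  0.87 -0.42  2.14  2.69  0.38  2.35]
60 0.14 1
     0.0 0.16 [ 0.06  0.54 -0.24  2.33  1.49  0.61  2.14]
     0.0 0.17 [ 0.05  0.54 -0.23  2.32  1.48  0.6   0.57]
     0.0 0.17 [ 0.04  0.54 -0.21  2.33  1.48  0.59 -1.  ]
     0.0 0.14 [ 0.82  0.56 -0.5   2.39  2.73  0.28 -0.85]
     0.0 0.06 [ 0.81  0.88 -0.51  2.43  2.82  0.64 -0.86]
     0.0 0.03 [ 0.67  0.87 -0.41  2.14  2.7   0.37 -0.81]
60 0.18 0
     0.0 0.21 [ 0.09  0.45 -0.27  2.29  1.3   0.63  2.35]
     0.005 0.27 [ 1.01  0.51 -0.76  2.35  2.09  0.26  2.91]
     0.0 0.1 [ 1.02  1.   -0.86  2.43  2.45  0.77  2.71]
     0.0 0.03 [ 0.88  0.97 -0.75  2.14  2.27  0.54  2.87]
60 0.18 1
     0.0 0.21 [ 0.09  0.45 -0.27  2.29  1.3   0.63  2.
[... 2041 characters left out ...]
 -0.78  2.29  2.03  0.53 -0.1 ]
     0.0 0.05 [ 0.78  0.9  -0.64  1.99  1.61  0.4   0.3 ]
70 0.18 0
     0.001 0.3 [ 0.33  0.45 -0.43  2.19  0.98  0.6   2.77]
     0.163 0.78 [ 0.85  0.47 -0.62  2.35  2.01  0.26  2.91]
     0.122 0.08 [ 0.82  0.83 -0.59  2.29  2.2   0.4   2.83]
     0.062 0.04 [ 0.63  0.85 -0.41  2.05  2.07  0.26  2.91]
70 0.18 1
     0.001 0.3 [ 0.33  0.45 -0.43  2.19  0.98  0.6   2.77]
     0.0 0.16 [ 0.06  0.42 -0.06  2.2   0.79  0.47  1.4 ]
     0.0 0.14 [-0.26  0.45  0.38  2.21  0.38  0.34  0.24]
     0.001 0.16 [ 0.89  0.48 -0.65  2.19  0.85  0.3   0.97]
     0.002 0.3 [ 0.95  0.9  -0.8   2.29  2.02  0.54 -0.09]
     0.0 0.05 [ 0.79  0.91 -0.66  1.99  1.61  0.42  0.31]
```

```bash
cat >> k.py <<'E'
_y=np.radians(-9.5);U=np.array([np.cos(_y),np.sin(_y),0]);HOME=np.array([.636,-.2415,0])
def PZ(b,th,g): return pose(np.radians(b),np.radians(th),True,np.array(g))
def PD(d,h,th=60,b=-9.5): return PZ(b,th,HOME-d*U+[0,0,h])
E
python3 - <<'E'
from h import *
from k import *
s,_=st()
a=PZ(-60,60,[.48,-.14,.14]);cmd(s,a,4)
s2=dict(eef_pos=a[0],tcp_rot=a[1].as_quat());cmd(s2,PD(.15,.14),8)
E
```

```text
t 13.62 p [ 0.4903 -0.1336  0.1387] q [-0.201  0.761 -0.222  2.424  1.734  1.039  1.562] op 0.547 F [-0.1 -0.5 -0. ] 
x [ 0.316 -0.55   0.773] y [-0.866 -0.5   -0.002] z [ 0.388 -0.669 -0.634]
shift mm [ 0.8  3.  -1.5] rot deg [-0.02 -5.16 -0.01] |d| 3.5
shift mm [7.7 4.2 4.5] rot deg [ 3.16 -0.   -5.47] |d| 9.9
```

Request:
step_arm(
  targets=[
    {"dx": 0.001,"dy": 0.003,"dz": -0.002,"ax": 0.0,"ay": -5.2,"az": 0.0,"jaw": 0.25},
    {"dx": 0.001,"dy": 0.003,"dz": -0.002,"ax": 0.0,"ay": -5.2,"az": 0.0,"jaw": 0.25},
    {"dx": 0.001,"dy": 0.003,"dz": -0.002,"ax": 0.0,"ay": -5.2,"az": 0.0,"jaw": 0.25},
    {"dx": 0.001,"dy": 0.003,"dz": -0.002,"ax": 0.0,"ay": -5.2,"az": 0.0,"jaw": 0.25},
    {"dx": 0.008,"dy": 0.004,"dz": 0.0045,"ax": 3.2,"ay": 0.0,"az": -5.5,"jaw": 0.25},
    {"dx": 0.008,"dy": 0.004,"dz": 0.0045,"ax": 3.2,"ay": 0.0,"az": -5.5,"jaw": 0.25},
    {"dx": 0.008,"dy": 0.004,"dz": 0.0045,"ax": 3.2,"ay": 0.0,"az": -5.5,"jaw": 0.25},
    {"dx": 0.008,"dy": 0.004,"dz": 0.0045,"ax": 3.2,"ay": 0.0,"az": -5.5,"jaw": 0.25},
  ],
)

```text
t: 14.62
eef_pos: [0.487, -0.1849, 0.1419]
tcp_rot: [0.924, -0.287, 0.239, 0.074]
contact_force: [0.1, 0.4, 0.0]
opening: 0.252
```

```bash
python3 - <<'E'
from h import *
from k import *
s,M=st()
T=PD(.15,.14);cmd(s,T,6);print(T[0])
q,e,j,o=track(np.array(s['qpos']),interp((s['eef_pos'],R.from_quat(s['tcp_rot'])),T,6));print(e,j,q.round(2))
E
```

```text
t 14.62 p [ 0.487  -0.1849  0.1419] q [ 0.372  0.526 -0.278  2.408  2.179  0.424  2.134] op 0.252 F [0.1 0.4 0. ] 
x [ 0.72  -0.496  0.485] y [-0.567 -0.824 -0.001] z [ 0.4   -0.274 -0.875]
shift mm [2.6 4.5 0.8] rot deg [ 2.04  0.16 -3.63] |d| 5.3
[ 0.4850983  -0.21624772  0.14519615]
0.00018949056097236532 0.10389453108318492 [ 0.82  0.56 -0.49  2.39  2.73  0.28  2.28]
```

Request:
step_arm(
  targets=[
    {"dx": 0.001,"dy": 0.0045,"dz": 0.006,"ax": 2.0,"ay": 0.0,"az": -3.6,"jaw": 0.25},
    {"dx": 0.001,"dy": 0.0045,"dz": 0.006,"ax": 2.0,"ay": 0.0,"az": -3.6,"jaw": 0.25},
    {"dx": 0.001,"dy": 0.0045,"dz": 0.006,"ax": 2.0,"ay": 0.0,"az": -3.6,"jaw": 0.25},
    {"dx": 0.001,"dy": 0.0045,"dz": 0.006,"ax": 2.0,"ay": 0.0,"az": -3.6,"jaw": 0.25},
    {"dx": 0.001,"dy": 0.0045,"dz": 0.006,"ax": 2.0,"ay": 0.0,"az": -3.6,"jaw": 0.25},
    {"dx": 0.001,"dy": 0.0045,"dz": 0.0,"ax": 2.0,"ay": 0.0,"az": -3.6,"jaw": 0.25},
    {"dx": 0.0,"dy": 0.0,"dz": 0.0,"ax": 0.0,"ay": 0.0,"az": 0.0,"jaw": 0.25},
  ],
)

```text
t: 15.5
eef_pos: [0.487, -0.2303, 0.111]
tcp_rot: [0.965, -0.087, 0.245, 0.021]
contact_force: [-0.1, -0.1, 0.5]
opening: 0.246
```

```bash
python3 - <<'E'
from h import *
from k import *
s,M=st()
T=PD(.15,.06);cmd(s,T,1);print(T[0])
cv2.imwrite(f'pics/side12.png',arm.camera('side')[:,:,::-1])
E
```

```text
t 15.5 p [ 0.487  -0.2303  0.111 ] q [ 0.802  0.636 -0.455  2.367  2.762  0.316  2.274] op 0.246 F [-0.1 -0.1  0.5] 
x [ 0.865 -0.157  0.477] y [-0.178 -0.984 -0.002] z [ 0.469 -0.083 -0.879]
shift mm [-25.7 -13.4  38.2] rot deg [ 0.27  1.54 -0.68] |d| 48.0
[ 0.4850983  -0.21624772  0.06519615]
```

View pics/side12.png

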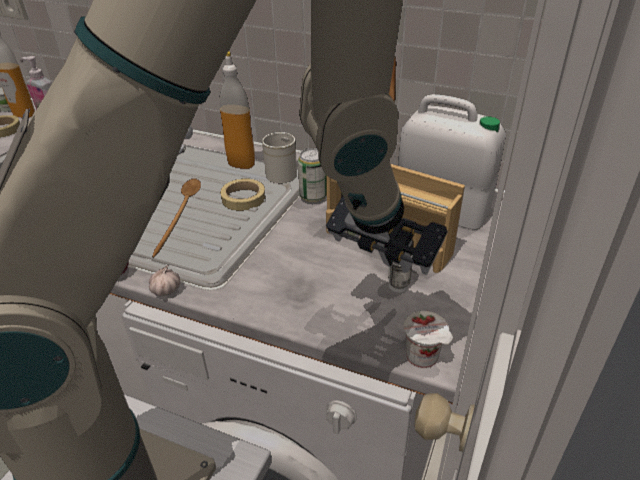

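```bash
python3 - <<'E'
from h import *
cv2.imwrite(f'pics/scene12.png',arm.camera('scene')[:,:,::-1])
cv2.imwrite(f'pics/wrist12.png',arm.camera('wrist')[:,:,::-1])
crop('pics/scene12.png','pics/c12c.png',240,130,200,150,4)
E
```

```text
(no output)
```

View pics/c12c.png

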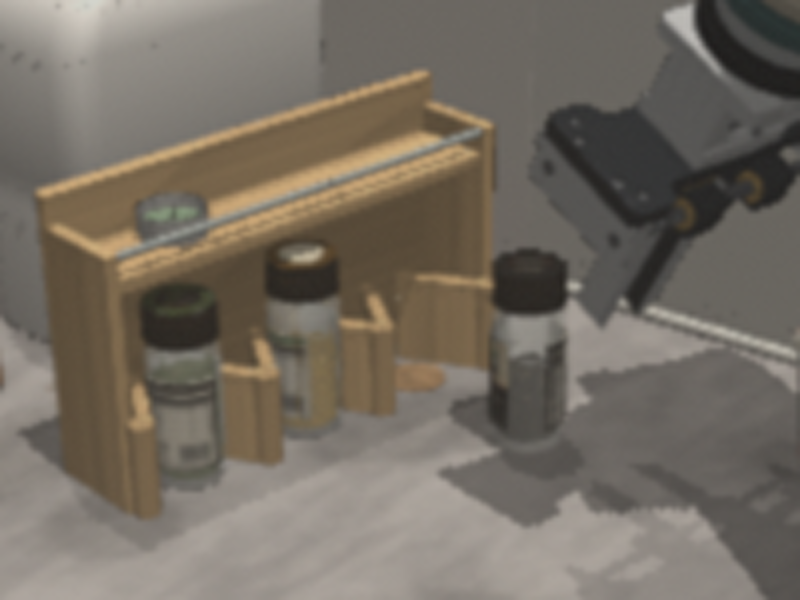

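View pics/wrist12.png

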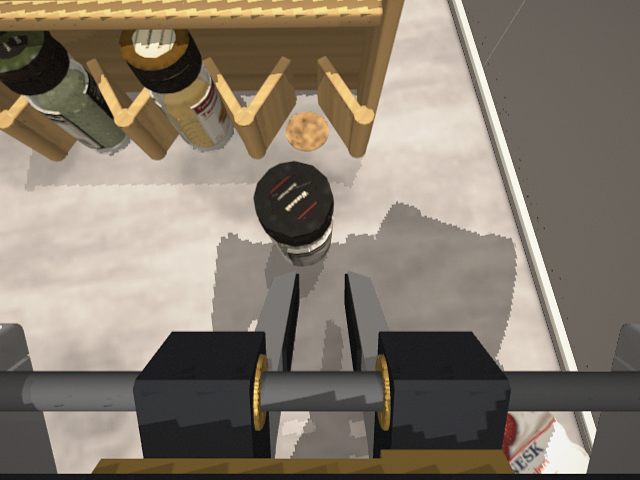

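Request:
step_arm(
  targets=[
    {"dx": -0.0086,"dy": -0.0045,"dz": 0.0127,"ax": 0.1,"ay": 0.5,"az": -0.2,"jaw": 0.25},
    {"dx": -0.0086,"dy": -0.0045,"dz": 0.0127,"ax": 0.1,"ay": 0.5,"az": -0.2,"jaw": 0.25},
    {"dx": -0.0086,"dy": -0.0045,"dz": 0.0127,"ax": 0.1,"ay": 0.5,"az": -0.2,"jaw": 0.25},
    {"dx": 0.0,"dy": 0.0,"dz": 0.0,"ax": 0.0,"ay": 0.0,"az": 0.0,"jaw": 0.25},
  ],
)

```text
t: 16.15
eef_pos: [0.4872, -0.2111, 0.0654]
tcp_rot: [0.963, -0.078, 0.259, 0.021]
contact_force: [0.4, 0.6, -0.1]
opening: 0.247
```

```bash
python3 - <<'E'
from h import *
from k import *
s,M=st()
T=PD(.15,.025);cmd(s,T,1)
tip=s['eef_pos']+.025*M[:,2];print('tip low',(tip-.008*M[:,0]).round(4),'tip up',(tip+.008*M[:,0]).round(4))
E
```

```text
t 16.15 p [ 0.4872 -0.2111  0.0654] q [ 0.791  0.779 -0.5    2.43   2.806  0.542  2.255] op 0.247 F [ 0.4  0.6 -0.1] 
x [ 0.854 -0.139  0.501] y [-0.16  -0.987 -0.   ] z [ 0.495 -0.08  -0.865]
shift mm [-18.7   5.5  29.8] rot deg [-0.17 -0.09  0.24] |d| 35.6
tip low [ 0.4928 -0.212   0.0398] tip up [ 0.5064 -0.2142  0.0478]
```

Request:
step_arm(
  targets=[
    {"dx": -0.006,"dy": 0.0018,"dz": 0.0095,"ax": 0.0,"ay": 0.0,"az": 0.1,"jaw": 0.25},
    {"dx": -0.006,"dy": 0.0018,"dz": 0.0095,"ax": 0.0,"ay": 0.0,"az": 0.1,"jaw": 0.25},
    {"dx": -0.006,"dy": 0.0018,"dz": 0.0095,"ax": 0.0,"ay": 0.0,"az": 0.0,"jaw": 0.25},
    {"dx": 0.0,"dy": 0.0,"dz": 0.0,"ax": 0.0,"ay": 0.0,"az": 0.0,"jaw": 0.25},
  ],
)

```text
t: 16.65
eef_pos: [0.4861, -0.2172, 0.0306]
tcp_rot: [0.962, -0.079, 0.26, 0.021]
contact_force: [0.1, 0.5, -0.7]
opening: 0.252
```

```bash
python3 - <<'E'
from h import *
from k import *
s,M=st()
T=PD(.15,.025);cmd(s,T,1);cmd(s,PD(.033,.025),1)
tip=s['eef_pos']+.025*M[:,2];print('tip low',(tip-.008*M[:,0]).round(4),'tip up',(tip+.008*M[:,0]).round(4))
cv2.imwrite(f'pics/wrist13.png',arm.camera('wrist')[:,:,::-1])
cv2.imwrite(f'pics/scene13.png',arm.camera('scene')[:,:,::-1])
crop('pics/scene13.png','pics/c13c.png',240,130,200,150,4)
E
```

```text
t 16.65 p [ 0.4861 -0.2172  0.0306] q [ 0.801  0.878 -0.494  2.431  2.843  0.634  2.26 ] op 0.252 F [ 0.1  0.5 -0.7] 
x [ 0.853 -0.142  0.503] y [-0.164 -0.986 -0.   ] z [ 0.496 -0.082 -0.864]
shift mm [-1.2 -0.8 -0.2] rot deg [-0.06 -0.2   0.05] |d| 1.5
shift mm [99.9 -0.7 58.7] rot deg [-0.06 -0.2   0.05] |d| 115.9
tip low [ 0.4917 -0.2181  0.005 ] tip up [ 0.5053 -0.2204  0.0131]
```

View pics/wrist13.png

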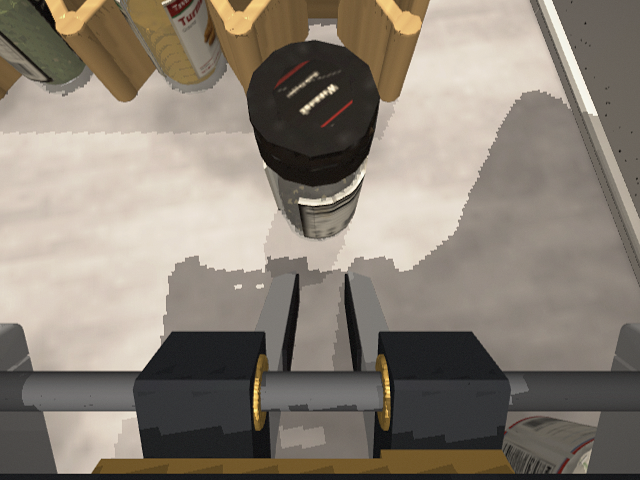

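View pics/c13c.png

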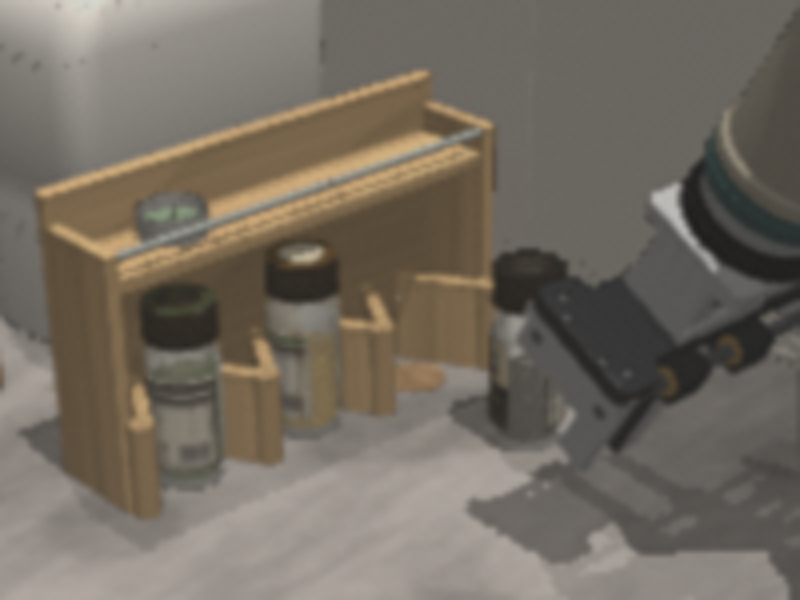

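Request:
step_arm(
  targets=[
    {"dx": 0.0043,"dy": -0.0003,"dz": 0.0025,"ax": 0.0,"ay": 0.0,"az": 0.0,"jaw": 0.25},
    {"dx": 0.0043,"dy": -0.0003,"dz": 0.0025,"ax": 0.0,"ay": 0.0,"az": 0.0,"jaw": 0.25},
    {"dx": 0.0043,"dy": 0.0,"dz": 0.0025,"ax": 0.0,"ay": 0.0,"az": 0.0,"jaw": 0.25},
    {"dx": 0.0026,"dy": 0.0,"dz": 0.0015,"ax": 0.0,"ay": 0.0,"az": 0.0,"jaw": 0.25},
    {"dx": 0.0026,"dy": 0.0,"dz": 0.0015,"ax": 0.0,"ay": 0.0,"az": 0.0,"jaw": 0.25},
    {"dx": 0.0026,"dy": 0.0,"dz": 0.0015,"ax": 0.0,"ay": 0.0,"az": 0.0,"jaw": 0.25},
    {"dx": 0.0026,"dy": 0.0,"dz": 0.0015,"ax": 0.0,"ay": 0.0,"az": 0.0,"jaw": 0.25},
    {"dx": 0.0026,"dy": 0.0,"dz": 0.0015,"ax": 0.0,"ay": 0.0,"az": 0.0,"jaw": 0.25},
  ],
)

```text
t: 17.75
eef_pos: [0.5179, -0.2213, 0.0326]
tcp_rot: [0.962, -0.079, 0.26, 0.021]
contact_force: [-1.1, -0.1, 0.1]
opening: 0.25
```

```bash
python3 - <<'E'
from h import *
from k import *
s,M=st()
g=s['eef_pos']+.006*M[:,2];print('d',(HOME-g)@U);cmd(s,PD(.033,.025),1)
tip=s['eef_pos']+.025*M[:,2];print('tip low',(tip-.008*M[:,0]).round(4))
cv2.imwrite(f'pics/wrist14.png',arm.camera('wrist')[:,:,::-1])
E
```

```text
t 17.75 p [ 0.5179 -0.2213  0.0326] q [ 0.765  0.865 -0.478  2.354  2.809  0.558  2.272] op 0.25 F [-1.1 -0.1  0.1] 
x [ 0.852 -0.14   0.504] y [-0.162 -0.987  0.   ] z [ 0.497 -0.082 -0.864]
d 0.1168205485984911
shift mm [71.2  0.7 44.3] rot deg [-0.07 -0.27  0.13] |d| 83.9
tip low [ 0.5235 -0.2222  0.007 ]
```

View pics/wrist14.png

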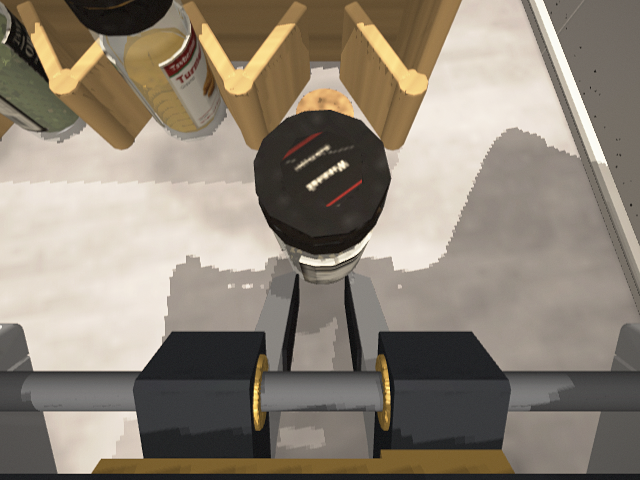

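Request:
step_arm(
  targets=[
    {"dx": 0.0042,"dy": 0.0,"dz": 0.0026,"ax": 0.0,"ay": 0.0,"az": 0.0,"jaw": 0.25},
    {"dx": 0.0042,"dy": 0.0,"dz": 0.0026,"ax": 0.0,"ay": 0.0,"az": 0.0,"jaw": 0.25},
    {"dx": 0.0042,"dy": 0.0,"dz": 0.0026,"ax": 0.0,"ay": 0.0,"az": 0.0,"jaw": 0.25},
    {"dx": 0.0042,"dy": 0.0,"dz": 0.0026,"ax": 0.0,"ay": 0.0,"az": 0.0,"jaw": 0.25},
    {"dx": 0.0042,"dy": 0.0,"dz": 0.0026,"ax": 0.0,"ay": 0.0,"az": 0.0,"jaw": 0.25},
    {"dx": 0.0042,"dy": 0.0,"dz": 0.0026,"ax": 0.0,"ay": 0.0,"az": 0.0,"jaw": 0.25},
    {"dx": 0.0042,"dy": 0.0,"dz": 0.0026,"ax": 0.0,"ay": 0.0,"az": 0.0,"jaw": 0.25},
    {"dx": 0.0042,"dy": 0.0,"dz": 0.0026,"ax": 0.0,"ay": 0.0,"az": 0.0,"jaw": 0.25},
  ],
)

```text
t: 18.8
eef_pos: [0.5596, -0.2282, 0.0316]
tcp_rot: [0.962, -0.079, 0.26, 0.021]
contact_force: [-2.4, -0.1, 1.1]
opening: 0.251
```

```bash
python3 - <<'E'
from h import *
from k import *
s,M=st()
g=s['eef_pos']+.006*M[:,2];print('d',(HOME-g)@U);cmd(s,PD(.033,.025),1)
tip=s['eef_pos']+.025*M[:,2];print('tip low',(tip-.008*M[:,0]).round(4))
cv2.imwrite(f'pics/wrist15.png',arm.camera('wrist')[:,:,::-1])
E
```

```text
t 18.8 p [ 0.5596 -0.2282  0.0316] q [ 0.716  0.863 -0.446  2.25   2.768  0.467  2.291] op 0.251 F [-2.4 -0.1  1.1] 
x [ 0.852 -0.14   0.504] y [-0.162 -0.987  0.   ] z [ 0.498 -0.082 -0.864]
d 0.07456660068964871
shift mm [35.2  0.6 22.2] rot deg [-0.07 -0.28  0.14] |d| 41.6
tip low [ 0.5652 -0.2291  0.006 ]
```

View pics/wrist15.png

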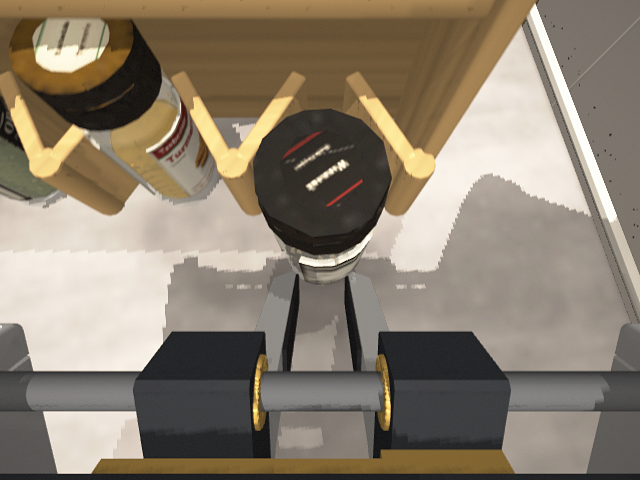

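Request:
step_arm(
  targets=[
    {"dx": 0.0042,"dy": 0.0,"dz": 0.0026,"ax": 0.0,"ay": 0.0,"az": 0.0,"jaw": 0.25},
    {"dx": 0.0042,"dy": 0.0,"dz": 0.0026,"ax": 0.0,"ay": 0.0,"az": 0.0,"jaw": 0.25},
    {"dx": 0.0042,"dy": 0.0,"dz": 0.0026,"ax": 0.0,"ay": 0.0,"az": 0.0,"jaw": 0.25},
    {"dx": 0.0042,"dy": 0.0,"dz": 0.0026,"ax": 0.0,"ay": 0.0,"az": 0.0,"jaw": 0.25},
    {"dx": 0.0042,"dy": 0.0,"dz": 0.0026,"ax": 0.0,"ay": 0.0,"az": 0.0,"jaw": 0.25},
  ],
)

```text
t: 19.48
eef_pos: [0.5862, -0.2326, 0.0311]
tcp_rot: [0.962, -0.079, 0.261, 0.021]
contact_force: [-1.8, 0.5, 1.8]
opening: 0.25
```

```bash
python3 - <<'E'
from h import *
from k import *
s,M=st()
g=s['eef_pos']+.006*M[:,2];print('d',(HOME-g)@U);cmd(s,PD(.033,.025),1)
cv2.imwrite(f'pics/wrist16.png',arm.camera('wrist')[:,:,::-1])
E
```

```text
t 19.48 p [ 0.5862 -0.2326  0.0311] q [ 0.683  0.866 -0.421  2.184  2.742  0.412  2.303] op 0.25 F [-1.8  0.5  1.8] 
x [ 0.852 -0.14   0.505] y [-0.162 -0.987  0.   ] z [ 0.498 -0.082 -0.863]
d 0.0475919802883539
shift mm [12.1  0.6  8.2] rot deg [-0.06 -0.33  0.14] |d| 14.7
```

View pics/wrist16.png

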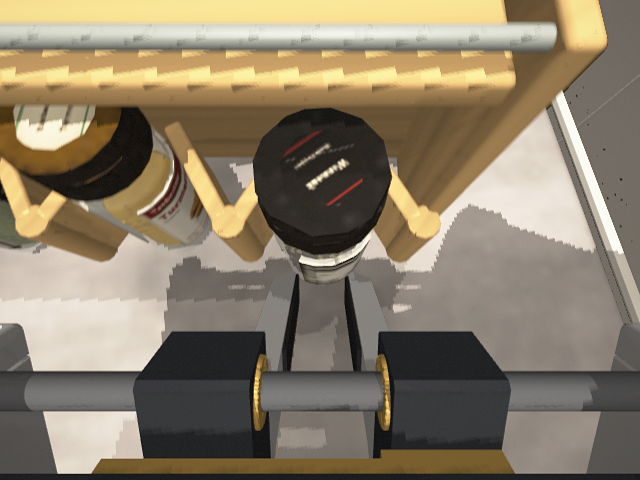

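Request:
step_arm(
  targets=[
    {"dx": 0.0026,"dy": 0.0,"dz": 0.0016,"ax": 0.0,"ay": 0.0,"az": 0.0,"jaw": 0.25},
    {"dx": 0.0026,"dy": 0.0,"dz": 0.0016,"ax": 0.0,"ay": 0.0,"az": 0.0,"jaw": 0.25},
    {"dx": 0.0026,"dy": 0.0,"dz": 0.0016,"ax": 0.0,"ay": 0.0,"az": 0.0,"jaw": 0.25},
  ],
)

```text
t: 19.9
eef_pos: [0.5965, -0.2342, 0.0311]
tcp_rot: [0.962, -0.078, 0.261, 0.022]
contact_force: [-1.5, 0.6, 0.4]
opening: 0.249
```

Request:
step_arm(
  targets=[
    {"dx": 0.0017,"dy": 0.0,"dz": 0.001,"ax": 0.0,"ay": 0.0,"az": 0.0,"jaw": 0.25},
    {"dx": 0.0017,"dy": 0.0,"dz": 0.001,"ax": 0.0,"ay": 0.0,"az": 0.0,"jaw": 0.25},
  ],
)

```text
t: 20.15
eef_pos: [0.6004, -0.2349, 0.031]
tcp_rot: [0.962, -0.079, 0.261, 0.022]
contact_force: [-4.1, 0.7, 3.7]
opening: 0.251
```

Request:
step_arm(
  targets=[
    {"dx": 0.0017,"dy": 0.0,"dz": 0.001,"ax": 0.0,"ay": 0.0,"az": 0.0,"jaw": 0.25},
  ],
)

```text
t: 20.27
eef_pos: [0.6009, -0.2349, 0.0305]
tcp_rot: [0.962, -0.079, 0.26, 0.021]
contact_force: [-8.4, 0.5, 6.6]
opening: 0.253
```

Request:
step_arm(
  targets=[
    {"dx": 0.0017,"dy": 0.0,"dz": 0.001,"ax": 0.0,"ay": 0.0,"az": 0.0,"jaw": 0.25},
    {"dx": 0.0017,"dy": 0.0,"dz": 0.001,"ax": 0.0,"ay": 0.0,"az": 0.0,"jaw": 0.25},
  ],
)

```text
t: 20.52
eef_pos: [0.6011, -0.235, 0.0295]
tcp_rot: [0.963, -0.079, 0.257, 0.02]
contact_force: [-7.9, 1.1, 7.7]
opening: 0.248
```

```bash
python3 - <<'E'
from h import *
from k import *
s,M=st()
g=s['eef_pos']+.006*M[:,2];print('d',(HOME-g)@U)
for n in('wrist','scene','side'):cv2.imwrite(f'pics/{n}17.png',arm.camera(n)[:,:,::-1])
crop('pics/scene17.png','pics/c17c.png',240,130,200,150,4)
E
```

```text
t 20.52 p [ 0.6011 -0.235   0.0295] q [ 0.657  0.867 -0.396  2.139  2.72   0.365  2.312] op 0.248 F [-7.9  1.1  7.7] 
x [ 0.856 -0.142  0.498] y [-0.163 -0.987 -0.001] z [ 0.491 -0.08  -0.867]
d 0.032472839142027636
```

View pics/wrist17.png

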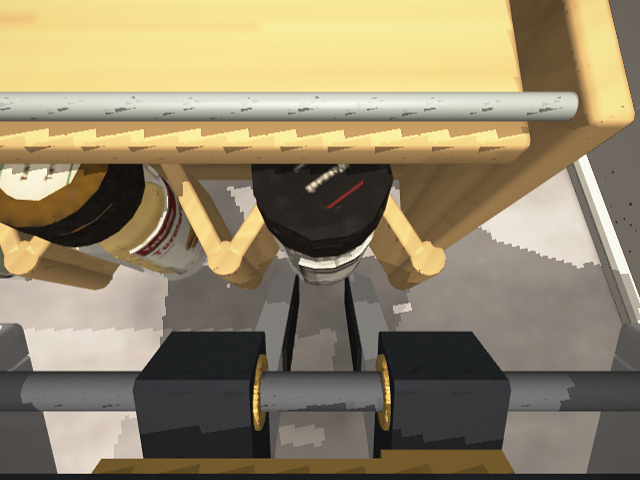

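View pics/c17c.png

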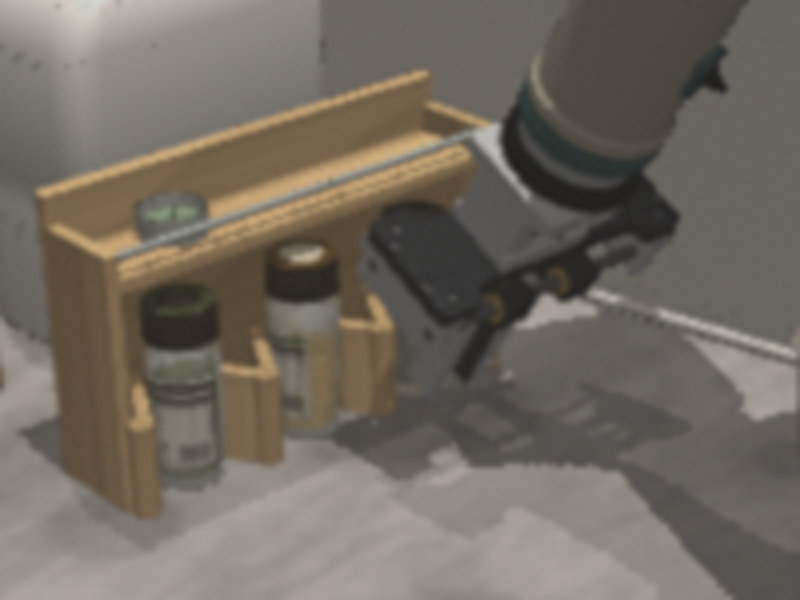

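Request:
step_arm(
  targets=[
    {"dx": -0.0034,"dy": 0.0,"dz": -0.0022,"ax": 0.0,"ay": 0.0,"az": 0.0,"jaw": 0.25},
    {"dx": -0.0086,"dy": 0.0,"dz": -0.0055,"ax": 0.0,"ay": 0.0,"az": 0.0,"jaw": 0.25},
    {"dx": -0.013,"dy": 0.0,"dz": -0.01,"ax": 0.0,"ay": 0.0,"az": 0.0,"jaw": 0.25},
    {"dx": -0.017,"dy": 0.0,"dz": -0.012,"ax": 0.0,"ay": 0.0,"az": 0.0,"jaw": 0.25},
    {"dx": -0.017,"dy": 0.0,"dz": -0.012,"ax": 0.0,"ay": 0.0,"az": 0.0,"jaw": 0.25},
    {"dx": -0.017,"dy": 0.0,"dz": -0.012,"ax": 0.0,"ay": 0.0,"az": 0.0,"jaw": 0.25},
    {"dx": 0.0,"dy": 0.0,"dz": 0.0,"ax": 0.0,"ay": 0.0,"az": 0.0,"jaw": 0.25},
  ],
)

```text
t: 21.55
eef_pos: [0.5075, -0.2197, 0.0391]
tcp_rot: [0.962, -0.079, 0.259, 0.021]
contact_force: [0.4, -1.0, -0.2]
opening: 0.249
```

```bash
python3 - <<'E'
from h import *
from k import *
s,M=st()
np.savez('s18.npz',p=s['eef_pos'],r=s['tcp_rot'])
for n in('wrist','scene','side'):cv2.imwrite(f'pics/{n}18.png',arm.camera(n)[:,:,::-1])
crop('pics/scene18.png','pics/c18c.png',280,150,100,90,8)
crop('pics/wrist18.png','pics/w18c.png',180,20,260,200,3)
E
```

```text
t 21.55 p [ 0.5075 -0.2197  0.0391] q [ 0.777  0.848 -0.485  2.377  2.809  0.559  2.27 ] op 0.249 F [ 0.4 -1.  -0.2] 
x [ 0.853 -0.142  0.501] y [-0.163 -0.987 -0.001] z [ 0.495 -0.081 -0.865]
```

View pics/w18c.png

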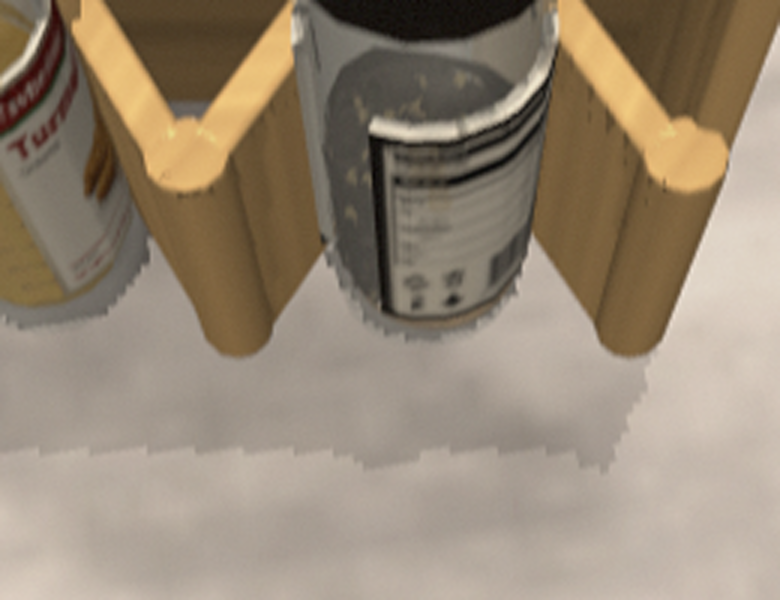

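View pics/c18c.png

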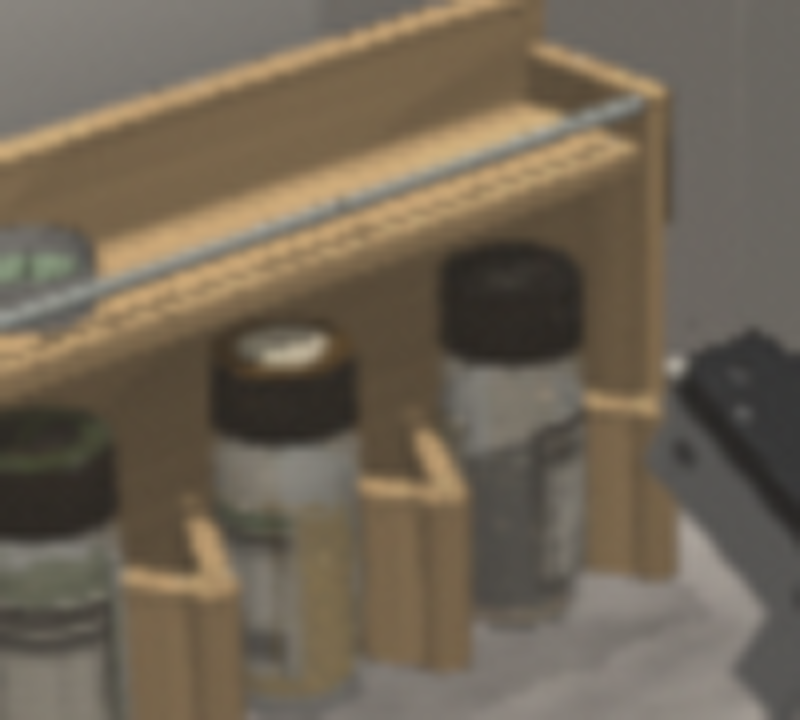

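View pics/side18.png

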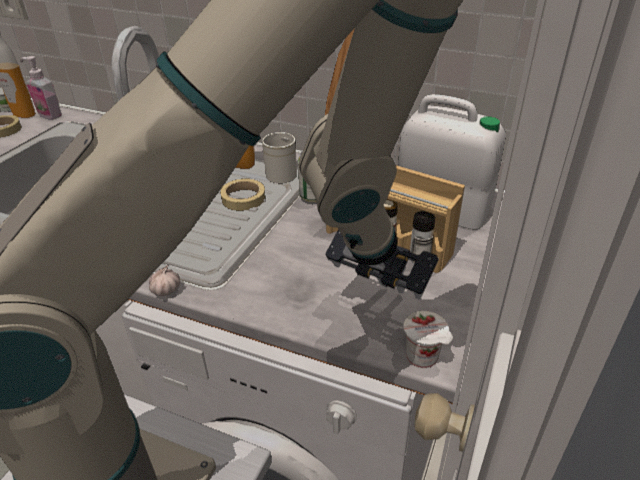

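```bash
python3 - <<'E'
from h import *
from k import *
z=np.load('s18.npz');s=dict(eef_pos=z['p'],tcp_rot=z['r'])
L=np.array([-U[1],U[0],0])
def rep(n,px,h=0.):
    p=onz('wrist',(180+px[0]/3,20+px[1]/3),h,s);d=HOME-p;print(n,p.round(4),'before',(d@U*1e3).round(1),'left',(-d@L*1e3).round(1))
rep('jar front',(428,340));rep('postL front base',(240,357));rep('postR',(632,357));rep('postL top',(188,150),.055);rep('postR top',(686,152),.055);rep('nbr front',(50,325))
def sj(d,l):
    c=HOME-d*U+l*L;t=np.linspace(0,2*np.pi,120);return np.c_[c[0]+.0205*np.cos(t),c[1]+.0205*np.sin(t),0*t]
for d in(0,.003,.006):
    P=(proj('wrist',sj(d,0),s)-[180,20])*3;print(d,P.min(0).round(),P.max(0).round())
# neighbour home comparison
c=HOME+.082*L;P=(proj('wrist',np.array([c-.0205*U,c]),s)-[180,20])*3;print(P.round())
crop('pics/wrist18.png','pics/w18d.png',270,60,110,80,7)
E
```

```text
jar front [ 0.6169 -0.2383  0.    ] before 19.3 left -0.0
postL front base [ 0.6195 -0.1988  0.    ] before 23.3 left 39.4
postR [ 0.606  -0.2798  0.    ] before 23.3 left -42.7
postL top [ 0.626 -0.2    0.055] before 16.7 left 39.3
postR top [ 0.6123 -0.2801  0.055 ] before 17.0 left -42.0
nbr front [ 0.6335 -0.1601  0.    ] before 15.9 left 79.8
0 [333. 177.] [524. 345.]
0.003 [332. 189.] [524. 358.]
0.006 [332. 201.] [524. 371.]
[[ 38. 345.]
 [ 46. 259.]]
```

View pics/w18d.png

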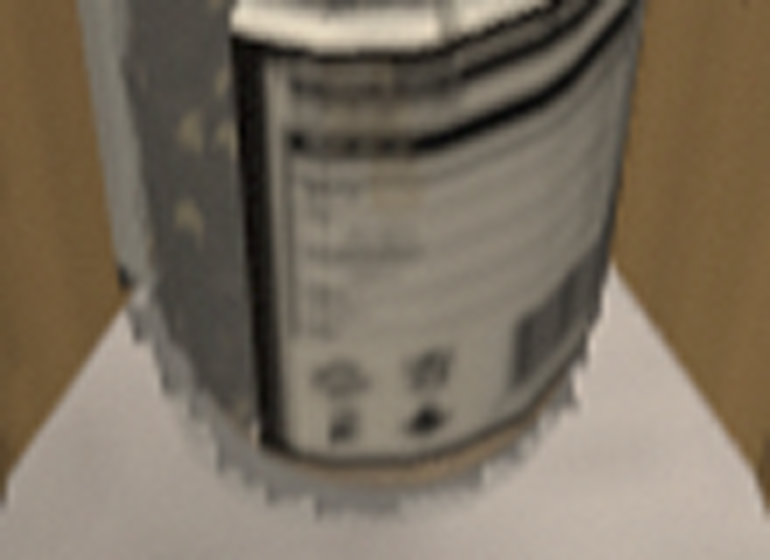

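Request:
step_arm(
  targets=[
    {"dx": 0.004,"dy": 0.0,"dz": -0.03,"ax": 0.0,"ay": 0.0,"az": 0.0,"jaw": 0.25},
    {"dx": 0.004,"dy": 0.0,"dz": -0.03,"ax": 0.0,"ay": 0.0,"az": 0.0,"jaw": 0.25},
    {"dx": 0.0,"dy": 0.0,"dz": 0.0,"ax": 0.0,"ay": 0.0,"az": 0.0,"jaw": 0.25},
    {"dx": 0.0,"dy": 0.0,"dz": 0.0,"ax": 0.0,"ay": 0.0,"az": 0.0,"jaw": 0.25},
  ],
)

```text
t: 22.2
eef_pos: [0.4918, -0.2171, 0.0969]
tcp_rot: [0.961, -0.079, 0.263, 0.022]
contact_force: [-0.3, -0.0, -0.4]
opening: 0.247
```

```bash
python3 - <<'E'
from h import *
s,M=st()
np.savez('s19.npz',p=s['eef_pos'],r=s['tcp_rot'])
for n in('wrist','scene'):cv2.imwrite(f'pics/{n}19.png',arm.camera(n)[:,:,::-1])
E
```

```text
t 22.2 p [ 0.4918 -0.2171  0.0969] q [ 0.807  0.696 -0.504  2.409  2.786  0.447  2.261] op 0.247 F [-0.3 -0.  -0.4] 
x [ 0.849 -0.14   0.509] y [-0.163 -0.987  0.001] z [ 0.502 -0.083 -0.861]
```

View pics/wrist19.png

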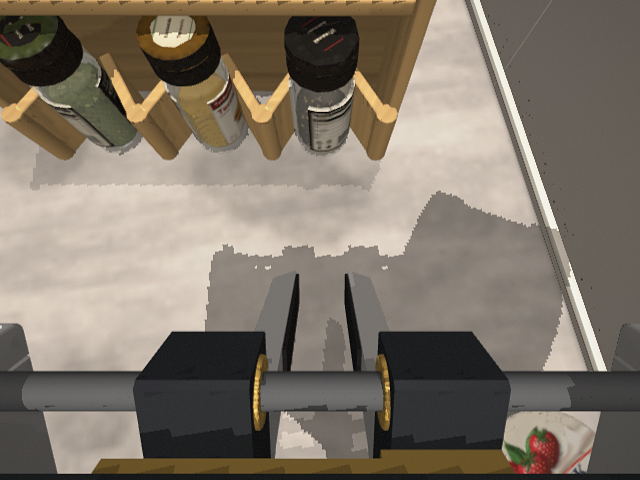

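View pics/scene19.png

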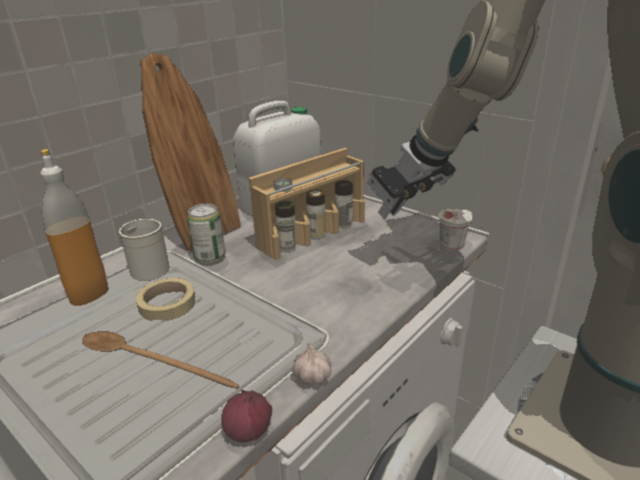

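```bash
python3 - <<'E'
from h import *
crop('pics/wrist19.png','pics/w19a.png',140,80,130,90,6)
crop('pics/wrist19.png','pics/w19b.png',255,80,130,90,6)
E
```

```text
(no output)
```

View pics/w19a.png

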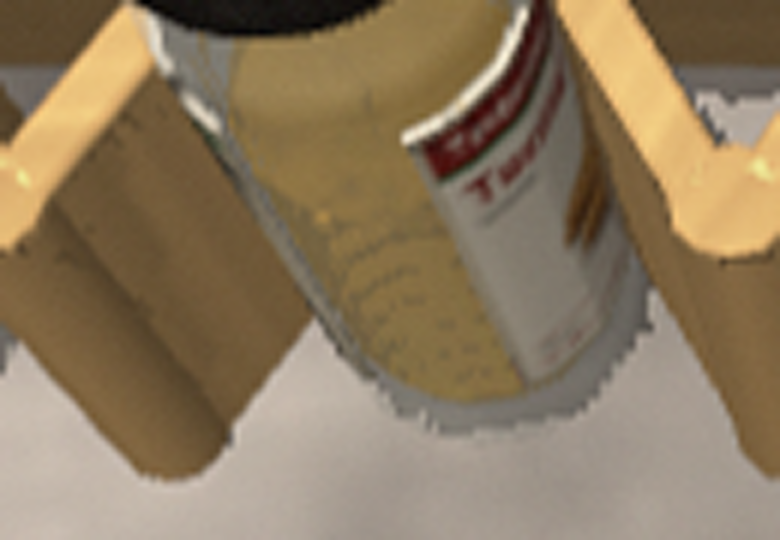

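View pics/w19b.png

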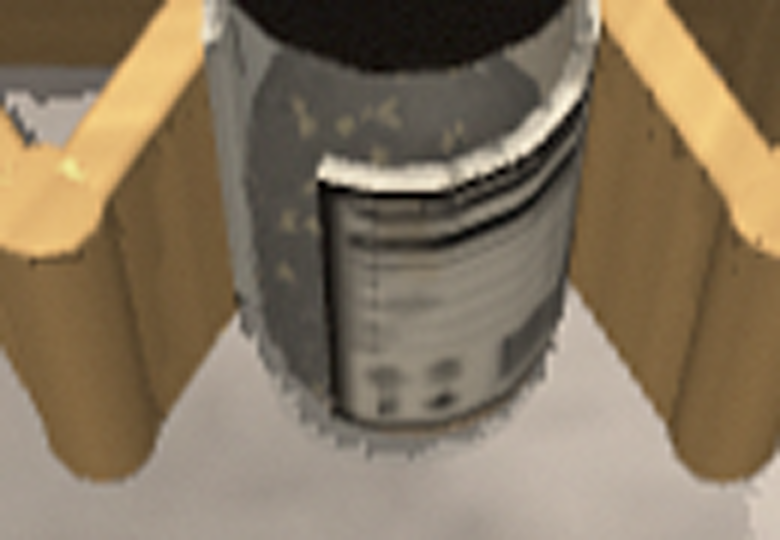

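```bash
python3 - <<'E'
from h import *
from k import *
s,M=st()
Lv=np.array([-U[1],U[0],0])
def T(d,h):
    P,A=PD(d,h);return P-.001*Lv,A
cmd(s,T(.12,.028),3)
s2=dict(eef_pos=T(.12,.028)[0],tcp_rot=T(.12,.028)[1].as_quat());cmd(s2,T(.045,.028),5)
E
```

```text
t 22.3 p [ 0.4914 -0.2168  0.0964] q [ 0.807  0.697 -0.504  2.41   2.786  0.447  2.261] op 0.251 F [-0.5 -0.4 -0. ] 
x [ 0.85  -0.14   0.508] y [-0.162 -0.987  0.   ] z [ 0.501 -0.083 -0.861]
shift mm [-3.9  0.5 22.2] rot deg [-0.02 -0.18  0.04] |d| 22.5
shift mm [13.  -0.   7.5] rot deg [0. 0. 0.] |d| 15.0
```

Request:
step_arm(
  targets=[
    {"dx": -0.004,"dy": 0.0005,"dz": 0.022,"ax": 0.0,"ay": -0.2,"az": 0.0,"jaw": 0.0},
    {"dx": -0.004,"dy": 0.0005,"dz": 0.022,"ax": 0.0,"ay": -0.2,"az": 0.0,"jaw": 0.0},
    {"dx": -0.004,"dy": 0.0005,"dz": 0.02,"ax": 0.0,"ay": -0.2,"az": 0.0,"jaw": 0.0},
    {"dx": 0.0,"dy": 0.0,"dz": 0.0,"ax": 0.0,"ay": 0.0,"az": 0.0,"jaw": 0.0},
    {"dx": 0.013,"dy": 0.0,"dz": 0.0075,"ax": 0.0,"ay": 0.0,"az": 0.0,"jaw": 0.0},
    {"dx": 0.013,"dy": 0.0,"dz": 0.0075,"ax": 0.0,"ay": 0.0,"az": 0.0,"jaw": 0.0},
    {"dx": 0.013,"dy": 0.0,"dz": 0.0075,"ax": 0.0,"ay": 0.0,"az": 0.0,"jaw": 0.0},
    {"dx": 0.008,"dy": 0.0,"dz": 0.0046,"ax": 0.0,"ay": 0.0,"az": 0.0,"jaw": 0.0},
    {"dx": 0.0,"dy": 0.0,"dz": 0.0,"ax": 0.0,"ay": 0.0,"az": 0.0,"jaw": 0.0},
  ],
)

```text
t: 23.42
eef_pos: [0.5692, -0.2298, 0.0303]
tcp_rot: [0.963, -0.079, 0.256, 0.02]
contact_force: [-0.3, -0.1, 0.2]
opening: 0.002
```

```bash
cat >> k.py <<'E'
def rd(s,M):
    g=s['eef_pos']+.006*M[:,2];Lv=np.array([-U[1],U[0],0]);f=np.array(s['contact_force'])
    tip=s['eef_pos']+.025*M[:,2]
    print('d',((HOME-g)@U*1e3).round(1),'lat left',((g-HOME)@Lv*1e3).round(1),'tip up before home',((HOME-tip-.008*M[:,0])@U*1e3).round(1),'ziplow',(tip-.008*M[:,0])[2].round(4),'Fax',(f@U).round(1),'Flat',(f@Lv).round(1))
E
python3 - <<'E'
from h import *
from k import *
s,M=st();rd(s,M)
cv2.imwrite('pics/wrist20.png',arm.camera('wrist')[:,:,::-1])
E
```

```text
t 23.43 p [ 0.5692 -0.2298  0.0303] q [ 0.701  0.862 -0.431  2.218  2.749  0.427  2.302] op 0.002 F [-0.3 -0.1  0.2] 
x [ 0.857 -0.142  0.496] y [-0.162 -0.987 -0.003] z [ 0.49  -0.078 -0.868]
d 64.8 lat left 0.5 tip up before home 48.4 ziplow 0.0046 Fax -0.3 Flat -0.2
```

View pics/wrist20.png

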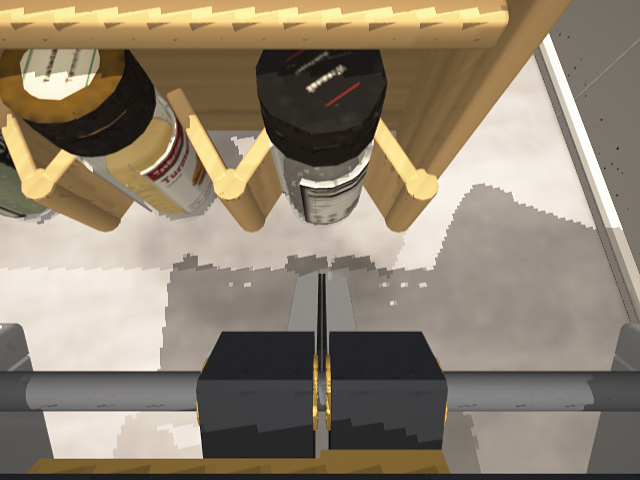

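Request:
step_arm(
  targets=[
    {"dx": 0.0058,"dy": 0.001,"dz": -0.0005,"ax": 0.0,"ay": 0.0,"az": 0.0,"jaw": 0.0},
    {"dx": 0.0052,"dy": 0.0005,"dz": 0.0025,"ax": 0.0,"ay": 0.0,"az": 0.0,"jaw": 0.0},
    {"dx": 0.0043,"dy": 0.0,"dz": 0.0025,"ax": 0.0,"ay": 0.0,"az": 0.0,"jaw": 0.0},
    {"dx": 0.0034,"dy": 0.0,"dz": 0.002,"ax": 0.0,"ay": 0.0,"az": 0.0,"jaw": 0.0},
  ],
)

```text
t: 23.98
eef_pos: [0.5872, -0.2347, 0.0337]
tcp_rot: [0.964, -0.079, 0.254, 0.019]
contact_force: [0.3, -0.4, -0.4]
opening: 0.001
```

```bash
python3 -c "
from h import *
from k import *
s,M=st();rd(s,M)"
```

```text
t 23.98 p [ 0.5872 -0.2347  0.0337] q [ 0.678  0.854 -0.408  2.168  2.727  0.373  2.312] op 0.001 F [ 0.3 -0.4 -0.4] 
x [ 0.858 -0.143  0.494] y [-0.162 -0.987 -0.003] z [ 0.487 -0.077 -0.87 ]
d 46.3 lat left -1.3 tip up before home 30.0 ziplow 0.008 Fax 0.4 Flat -0.3
```

Request:
step_arm(
  targets=[
    {"dx": 0.0026,"dy": 0.0,"dz": 0.0015,"ax": 0.0,"ay": 0.0,"az": 0.0,"jaw": 0.0},
    {"dx": 0.0026,"dy": 0.0,"dz": 0.0015,"ax": 0.0,"ay": 0.0,"az": 0.0,"jaw": 0.0},
    {"dx": 0.0017,"dy": 0.0,"dz": 0.001,"ax": 0.0,"ay": 0.0,"az": 0.0,"jaw": 0.0},
  ],
)

```text
t: 24.35
eef_pos: [0.5952, -0.2358, 0.0332]
tcp_rot: [0.964, -0.079, 0.254, 0.019]
contact_force: [-3.4, 1.4, 1.9]
opening: 0.007
```

```bash
python3 -c "
from h import *
from k import *
s,M=st();rd(s,M)"
```

```text
t 24.35 p [ 0.5952 -0.2358  0.0332] q [ 0.666  0.856 -0.398  2.147  2.719  0.354  2.316] op 0.007 F [-3.4  1.4  1.9] 
x [ 0.858 -0.143  0.493] y [-0.162 -0.987 -0.004] z [ 0.486 -0.077 -0.87 ]
d 38.3 lat left -1.1 tip up before home 21.9 ziplow 0.0076 Fax -3.6 Flat 0.8
```

Request:
step_arm(
  targets=[
    {"dx": 0.0017,"dy": 0.0,"dz": 0.001,"ax": 0.0,"ay": 0.0,"az": 0.0,"jaw": 0.0},
  ],
)

```text
t: 24.48
eef_pos: [0.5957, -0.2358, 0.0327]
tcp_rot: [0.964, -0.079, 0.253, 0.019]
contact_force: [-6.9, -0.4, 5.3]
opening: 0.002
```

```bash
python3 -c "
from h import *
from k import *
s,M=st();rd(s,M)"
```

```text
t 24.48 p [ 0.5957 -0.2358  0.0327] q [ 0.663  0.856 -0.395  2.143  2.716  0.349  2.317] op 0.002 F [-6.9 -0.4  5.3] 
x [ 0.86  -0.144  0.49 ] y [-0.163 -0.987 -0.004] z [ 0.484 -0.076 -0.872]
d 37.8 lat left -1.0 tip up before home 21.5 ziplow 0.007 Fax -6.8 Flat -1.6
```

Request:
step_arm(
  targets=[
    {"dx": 0.0017,"dy": 0.0,"dz": 0.001,"ax": 0.0,"ay": 0.0,"az": 0.0,"jaw": 0.0},
  ],
)

```text
t: 24.6
eef_pos: [0.5958, -0.2357, 0.0321]
tcp_rot: [0.964, -0.08, 0.251, 0.018]
contact_force: [-6.3, 0.7, 5.8]
opening: 0.008
```

```bash
python3 -c "
from h import *
from k import *
s,M=st();rd(s,M)"
```

```text
t 24.6 p [ 0.5958 -0.2357  0.0321] q [ 0.661  0.856 -0.392  2.141  2.713  0.343  2.318] op 0.008 F [-6.3  0.7  5.8] 
x [ 0.861 -0.144  0.487] y [-0.163 -0.987 -0.005] z [ 0.482 -0.075 -0.873]
d 37.7 lat left -0.9 tip up before home 21.5 ziplow 0.0064 Fax -6.3 Flat -0.3
```

Request:
step_arm(
  targets=[
    {"dx": 0.0043,"dy": 0.0,"dz": 0.0012,"ax": 0.0,"ay": 0.4,"az": 0.0,"jaw": 0.0},
  ],
)

```text
t: 24.72
eef_pos: [0.5962, -0.2357, 0.0318]
tcp_rot: [0.964, -0.08, 0.251, 0.018]
contact_force: [-13.6, 1.3, 10.7]
opening: 0.003
```

```bash
python3 -c "
from h import *
from k import *
s,M=st();rd(s,M)
cv2.imwrite('pics/wrist21.png',arm.camera('wrist')[:,:,::-1])
crop('pics/wrist21.png','pics/w21c.png',180,120,270,200,2.9)"
```

```text
t 24.73 p [ 0.5962 -0.2357  0.0318] q [ 0.662  0.857 -0.393  2.14   2.714  0.343  2.317] op 0.003 F [-13.6   1.3  10.7] 
x [ 0.861 -0.146  0.488] y [-0.163 -0.987 -0.006] z [ 0.482 -0.074 -0.873]
d 37.3 lat left -0.9 tip up before home 21.0 ziplow 0.0061 Fax -13.6 Flat -0.9
```

View pics/w21c.png

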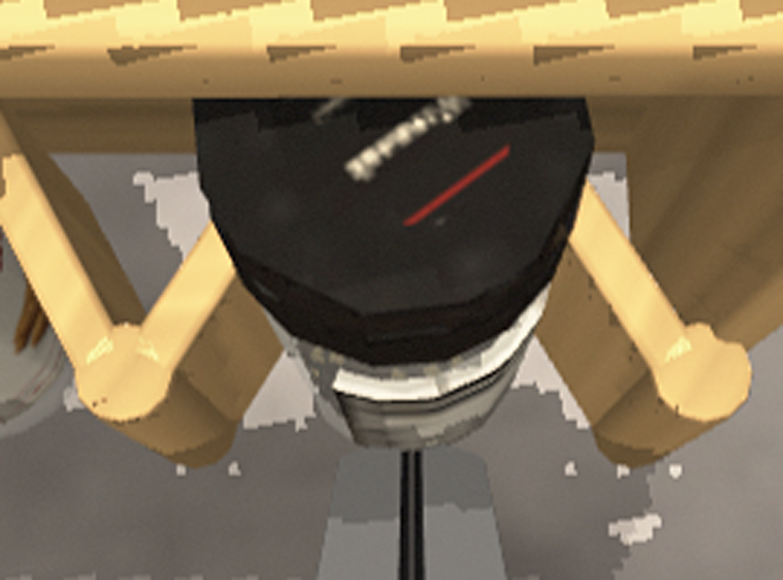

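Request:
step_arm(
  targets=[
    {"dx": -0.0026,"dy": 0.0,"dz": -0.0015,"ax": 0.0,"ay": 0.0,"az": 0.0,"jaw": 0.0},
    {"dx": -0.006,"dy": 0.0,"dz": -0.0036,"ax": 0.0,"ay": 0.0,"az": 0.0,"jaw": 0.0},
    {"dx": -0.013,"dy": 0.0,"dz": -0.0085,"ax": 0.0,"ay": 0.0,"az": 0.0,"jaw": 0.0},
    {"dx": -0.017,"dy": 0.0,"dz": -0.014,"ax": 0.0,"ay": 0.0,"az": 0.0,"jaw": 0.0},
    {"dx": -0.017,"dy": 0.0,"dz": -0.02,"ax": 0.0,"ay": 0.0,"az": 0.0,"jaw": 0.0},
    {"dx": -0.01,"dy": 0.0,"dz": -0.03,"ax": 0.0,"ay": 0.0,"az": 0.0,"jaw": 0.0},
    {"dx": 0.0,"dy": 0.0,"dz": -0.03,"ax": 0.0,"ay": 0.0,"az": 0.0,"jaw": 0.0},
    {"dx": 0.0,"dy": 0.0,"dz": 0.0,"ax": 0.0,"ay": 0.0,"az": 0.0,"jaw": 0.0},
  ],
)

```text
t: 25.78
eef_pos: [0.4855, -0.2176, 0.0955]
tcp_rot: [0.964, -0.08, 0.253, 0.018]
contact_force: [-0.0, -0.6, -0.0]
opening: 0.004
```

```bash
python3 - <<'E'
from h import *
from k import *
s,M=st()
for n in('wrist','scene','side'):cv2.imwrite(f'pics/{n}22.png',arm.camera(n)[:,:,::-1])
crop('pics/wrist22.png','pics/w22c.png',130,50,270,140,2.9)
crop('pics/scene22.png','pics/c22c.png',240,140,150,120,5)
E
```

```text
t 25.77 p [ 0.4855 -0.2176  0.0955] q [ 0.813  0.69  -0.499  2.405  2.777  0.415  2.272] op 0.004 F [-0.  -0.6 -0. ] 
x [ 0.859 -0.145  0.491] y [-0.163 -0.987 -0.006] z [ 0.486 -0.075 -0.871]
```

View pics/w22c.png

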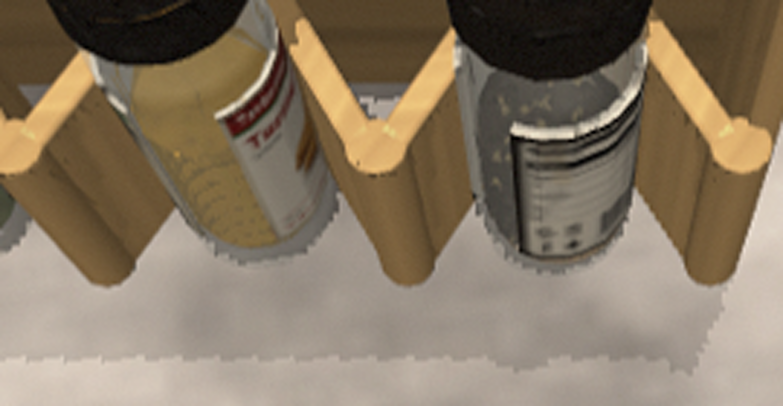

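View pics/c22c.png

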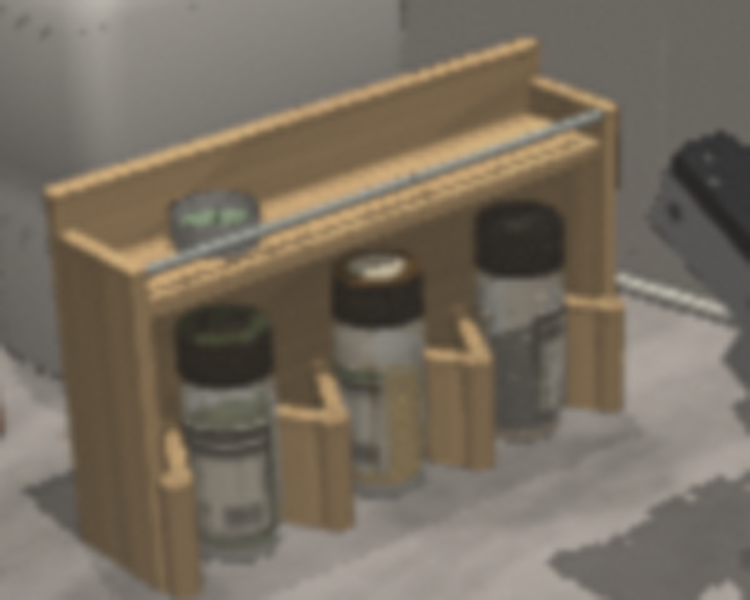

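```bash
python3 - <<'E'
from h import *
from k import *
s=dict(eef_pos=np.array([.4855,-.2176,.0955]),tcp_rot=R.from_matrix(np.c_[[.859,-.145,.491],[-.163,-.987,-.006],[.486,-.075,-.871]]).as_quat())
L=np.array([-U[1],U[0],0]);t=np.linspace(0,2*np.pi,200)
def circ(d,l,r,z=0):
    c=HOME-d*U+l*L;return np.c_[c[0]+r*np.cos(t),c[1]+r*np.sin(t),0*t+z]
def low(P,off=(130,50),k=2.9,n='wrist'):
    p=(proj(n,P,s)-off)*k;i=p[:,1].argmax();return p[i].round(1),p.min(0).round(1),p.max(0).round(1)
for l in(-.041,.041,.123): print('post',l,low(circ(.0175,l,.0075))[0],'top ctr',((proj('wrist',HOME-.0175*U+l*L+[0,0,.055],s)-[130,50])*2.9).round(1))
for l in(0,.082):
    for d in(0,.003): print('jar',l,d,low(circ(d,l,.0205)))
print('scene')
for l in(-.041,.041,.123,.205): print('post',l,low(circ(.0175,l,.0075),(240,140),5,'scene')[0])
for l in(0,.082,.164):
    for d in(0,.003): print('jar',l,d,low(circ(d,l,.0205),(240,140),5,'scene')[0])
E
```

```text
post -0.041 [705.9 289. ] top ctr [[737.  142.9]]
post 0.041 [403.1 289.4] top ctr [[369.5 143.7]]
post 0.123 [101.5 289.8] top ctr [[  3.6 144.5]]
jar 0 0 (array([554. , 274.1]), array([480.6, 141.2]), array([628.9, 274.1]))
jar 0 0.003 (array([554. , 284.1]), array([480.4, 150.7]), array([629.1, 284.1]))
jar 0.082 0 (array([253. , 274.5]), array([184.6, 141.9]), array([332.7, 274.5]))
jar 0.082 0.003 (array([252.2, 284.5]), array([183.7, 151.3]), array([332.1, 284.5]))
scene
post -0.041 [610.6 412.5]
post 0.041 [479.8 469.9]
post 0.123 [338.1 532. ]
post 0.205 [184.7 599.5]
jar 0 0 [520.1 440.9]
jar 0 0.003 [524.5 443.2]
jar 0.082 0 [383.  500.6]
jar 0.082 0.003 [387.3 503. ]
jar 0.164 0 [234.3 565.3]
jar 0.164 0.003 [238.5 567.9]
```

```bash
python3 - <<'E'
from h import *
from k import *
s,M=st();rd(s,M)
Lv=np.array([-U[1],U[0],0])
def T(d,h):
    P,A=PD(d,h);return P-.002*Lv,A
cmd(s,T(.12,.028),3)
a=T(.12,.028);cmd(dict(eef_pos=a[0],tcp_rot=a[1].as_quat()),T(.045,.028),5)
E
```

```text
t 25.93 p [ 0.4864 -0.2175  0.0938] q [ 0.812  0.694 -0.498  2.402  2.777  0.415  2.272] op 0.006 F [ 0.3  0.8 -0.4] 
x [ 0.859 -0.146  0.49 ] y [-0.163 -0.987 -0.007] z [ 0.485 -0.074 -0.871]
d 148.5 lat left -1.0 tip up before home 132.2 ziplow 0.0681 Fax 0.2 Flat 0.8
shift mm [-1.6  0.5 22.3] rot deg [-0.14  0.21 -0.04] |d| 22.3
shift mm [13.  -0.   7.5] rot deg [0. 0. 0.] |d| 15.0
```

Request:
step_arm(
  targets=[
    {"dx": -0.002,"dy": 0.0005,"dz": 0.022,"ax": 0.0,"ay": 0.3,"az": 0.0,"jaw": 0.25},
    {"dx": -0.002,"dy": 0.0005,"dz": 0.022,"ax": 0.0,"ay": 0.3,"az": 0.0,"jaw": 0.25},
    {"dx": -0.001,"dy": 0.0005,"dz": 0.018,"ax": 0.0,"ay": 0.2,"az": 0.0,"jaw": 0.25},
    {"dx": 0.0,"dy": 0.0,"dz": 0.0,"ax": 0.0,"ay": 0.0,"az": 0.0,"jaw": 0.25},
    {"dx": 0.013,"dy": 0.0,"dz": 0.0075,"ax": 0.0,"ay": 0.0,"az": 0.0,"jaw": 0.25},
    {"dx": 0.013,"dy": 0.0,"dz": 0.0075,"ax": 0.0,"ay": 0.0,"az": 0.0,"jaw": 0.25},
    {"dx": 0.013,"dy": 0.0,"dz": 0.0075,"ax": 0.0,"ay": 0.0,"az": 0.0,"jaw": 0.25},
    {"dx": 0.01,"dy": 0.0,"dz": 0.006,"ax": 0.0,"ay": 0.0,"az": 0.0,"jaw": 0.25},
    {"dx": 0.0,"dy": 0.0,"dz": 0.0,"ax": 0.0,"ay": 0.0,"az": 0.0,"jaw": 0.25},
  ],
)

```text
t: 27.05
eef_pos: [0.5739, -0.2315, 0.0326]
tcp_rot: [0.962, -0.08, 0.26, 0.016]
contact_force: [-0.9, 0.4, 0.1]
opening: 0.248
```

```bash
python3 -c "
from h import *
from k import *
s,M=st();rd(s,M)"
```

```text
t 27.05 p [ 0.5739 -0.2315  0.0326] q [ 0.712  0.863 -0.442  2.208  2.752  0.42   2.305] op 0.248 F [-0.9  0.4  0.1] 
x [ 0.853 -0.145  0.502] y [-0.162 -0.987 -0.01 ] z [ 0.497 -0.073 -0.865]
d 59.9 lat left -0.3 tip up before home 43.4 ziplow 0.007 Fax -0.9 Flat 0.3
```

Request:
step_arm(
  targets=[
    {"dx": 0.0052,"dy": 0.001,"dz": 0.003,"ax": 0.0,"ay": 0.0,"az": 0.0,"jaw": 0.25},
    {"dx": 0.0052,"dy": 0.001,"dz": 0.003,"ax": 0.0,"ay": 0.0,"az": 0.0,"jaw": 0.25},
    {"dx": 0.0043,"dy": 0.0005,"dz": 0.0025,"ax": 0.0,"ay": 0.0,"az": 0.0,"jaw": 0.25},
    {"dx": 0.0017,"dy": 0.0,"dz": 0.001,"ax": 0.0,"ay": 0.0,"az": 0.0,"jaw": 0.25},
  ],
)

```text
t: 27.55
eef_pos: [0.5919, -0.2374, 0.0323]
tcp_rot: [0.963, -0.08, 0.259, 0.016]
contact_force: [-0.1, 0.1, -0.4]
opening: 0.249
```

```bash
python3 -c "
from h import *
from k import *
s,M=st();rd(s,M)
cv2.imwrite('pics/wrist23.png',arm.camera('wrist')[:,:,::-1])
crop('pics/wrist23.png','pics/w23c.png',180,120,270,200,2.9)"
```

```text
t 27.55 p [ 0.5919 -0.2374  0.0323] q [ 0.692  0.864 -0.42   2.158  2.735  0.374  2.315] op 0.249 F [-0.1  0.1 -0.4] 
x [ 0.853 -0.145  0.501] y [-0.162 -0.987 -0.01 ] z [ 0.495 -0.073 -0.866]
d 41.1 lat left -3.1 tip up before home 24.7 ziplow 0.0066 Fax -0.1 Flat 0.1
```

View pics/w23c.png

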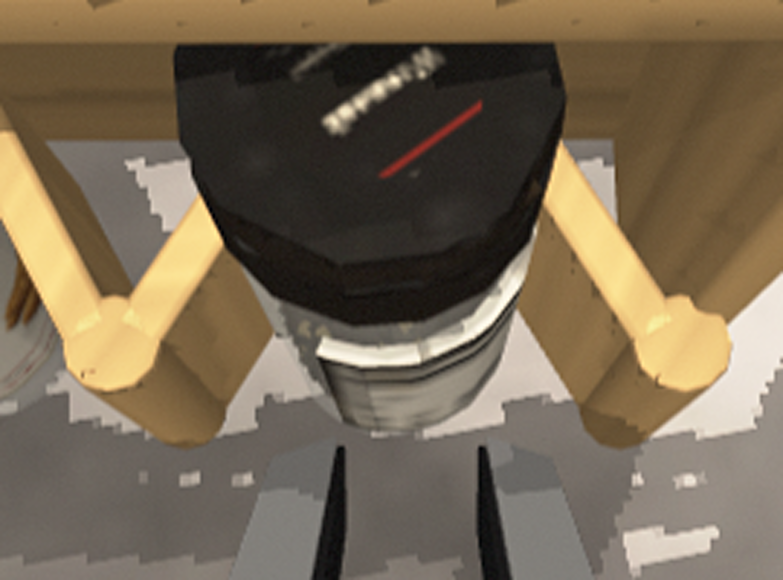

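Request:
step_arm(
  targets=[
    {"dx": 0.003,"dy": -0.001,"dz": 0.0015,"ax": 0.0,"ay": 0.0,"az": 0.0,"jaw": 0.25},
    {"dx": 0.0026,"dy": -0.0005,"dz": 0.0014,"ax": 0.0,"ay": 0.0,"az": 0.0,"jaw": 0.25},
    {"dx": 0.0026,"dy": 0.0,"dz": 0.0012,"ax": 0.0,"ay": 0.0,"az": 0.0,"jaw": 0.25},
  ],
)

```text
t: 27.98
eef_pos: [0.6009, -0.2369, 0.0324]
tcp_rot: [0.963, -0.08, 0.258, 0.016]
contact_force: [-0.7, 0.7, 0.8]
opening: 0.25
```

```bash
python3 -c "
from h import *
from k import *
s,M=st();rd(s,M)"
```

```text
t 27.98 p [ 0.6009 -0.2369  0.0324] q [ 0.676  0.864 -0.409  2.136  2.723  0.354  2.318] op 0.25 F [-0.7  0.7  0.8] 
x [ 0.854 -0.146  0.499] y [-0.162 -0.987 -0.011] z [ 0.494 -0.072 -0.866]
d 32.4 lat left -1.2 tip up before home 16.0 ziplow 0.0067 Fax -0.8 Flat 0.6
```

Request:
step_arm(
  targets=[
    {"dx": 0.0026,"dy": 0.001,"dz": 0.001,"ax": 0.0,"ay": 0.0,"az": 0.0,"jaw": 0.25},
    {"dx": 0.0026,"dy": -0.001,"dz": 0.001,"ax": 0.0,"ay": 0.0,"az": 0.0,"jaw": 0.25},
    {"dx": 0.0026,"dy": 0.0,"dz": 0.001,"ax": 0.0,"ay": 0.0,"az": 0.0,"jaw": 0.25},
  ],
)

```text
t: 28.35
eef_pos: [0.604, -0.2375, 0.0317]
tcp_rot: [0.964, -0.081, 0.253, 0.015]
contact_force: [-9.1, 1.2, 8.1]
opening: 0.248
```

```bash
python3 -c "
from h import *
from k import *
s,M=st();rd(s,M)"
```

```text
t 28.35 p [ 0.604  -0.2375  0.0317] q [ 0.664  0.862 -0.395  2.12   2.71   0.329  2.323] op 0.248 F [-9.1  1.2  8.1] 
x [ 0.859 -0.148  0.491] y [-0.163 -0.986 -0.013] z [ 0.486 -0.069 -0.871]
d 29.3 lat left -1.2 tip up before home 13.0 ziplow 0.006 Fax -9.2 Flat -0.3
```

It went about 3 mm deeper (d 32.5 → 29.3 mm), so the jar hadn't been fully home before. One more firm wiggle.

Request:
step_arm(
  targets=[
    {"dx": 0.0026,"dy": 0.0012,"dz": 0.0006,"ax": 0.0,"ay": 0.2,"az": 0.0,"jaw": 0.25},
    {"dx": 0.0026,"dy": -0.0012,"dz": 0.0006,"ax": 0.0,"ay": 0.2,"az": 0.0,"jaw": 0.25},
    {"dx": 0.0026,"dy": -0.0012,"dz": 0.0006,"ax": 0.0,"ay": 0.2,"az": 0.0,"jaw": 0.25},
    {"dx": 0.003,"dy": 0.0012,"dz": 0.0008,"ax": 0.0,"ay": 0.2,"az": 0.0,"jaw": 0.25},
  ],
)

```text
t: 28.85
eef_pos: [0.6041, -0.2377, 0.0317]
tcp_rot: [0.964, -0.082, 0.252, 0.013]
contact_force: [-8.7, 4.7, 7.3]
opening: 0.254
```

```bash
python3 -c "
from h import *
from k import *
s,M=st();rd(s,M)"
```

```text
t 28.85 p [ 0.6041 -0.2377  0.0317] q [ 0.664  0.861 -0.393  2.117  2.707  0.32   2.323] op 0.254 F [-8.7  4.7  7.3] 
x [ 0.86  -0.152  0.488] y [-0.165 -0.986 -0.016] z [ 0.483 -0.067 -0.873]
d 29.2 lat left -1.4 tip up before home 12.9 ziplow 0.006 Fax -9.4 Flat 3.2
```

Request:
step_arm(
  targets=[
    {"dx": 0.0035,"dy": 0.0,"dz": 0.001,"ax": 0.0,"ay": 0.2,"az": 0.0,"jaw": 0.25},
  ],
)

```text
t: 28.98
eef_pos: [0.6043, -0.2376, 0.0316]
tcp_rot: [0.964, -0.083, 0.251, 0.012]
contact_force: [-12.8, 1.6, 9.6]
opening: 0.249
```

```bash
python3 -c "
from h import *
from k import *
s,M=st();rd(s,M)"
```

```text
t 28.98 p [ 0.6043 -0.2376  0.0316] q [ 0.663  0.861 -0.392  2.114  2.704  0.315  2.324] op 0.249 F [-12.8   1.6   9.6] 
x [ 0.861 -0.153  0.486] y [-0.166 -0.986 -0.018] z [ 0.482 -0.065 -0.874]
d 29.0 lat left -1.3 tip up before home 12.8 ziplow 0.0059 Fax -12.9 Flat -0.5
```

Request:
step_arm(
  targets=[
    {"dx": -0.0026,"dy": 0.0,"dz": -0.0015,"ax": 0.0,"ay": 0.0,"az": 0.0,"jaw": 0.25},
    {"dx": -0.006,"dy": 0.0,"dz": -0.0036,"ax": 0.0,"ay": 0.0,"az": 0.0,"jaw": 0.25},
    {"dx": -0.013,"dy": 0.0,"dz": -0.0085,"ax": 0.0,"ay": 0.0,"az": 0.0,"jaw": 0.25},
    {"dx": -0.017,"dy": 0.0,"dz": -0.014,"ax": 0.0,"ay": 0.0,"az": 0.0,"jaw": 0.25},
    {"dx": -0.017,"dy": 0.0,"dz": -0.02,"ax": 0.0,"ay": 0.0,"az": 0.0,"jaw": 0.25},
    {"dx": -0.01,"dy": 0.0,"dz": -0.03,"ax": 0.0,"ay": 0.0,"az": 0.0,"jaw": 0.25},
    {"dx": 0.0,"dy": 0.0,"dz": -0.03,"ax": 0.0,"ay": 0.0,"az": 0.0,"jaw": 0.25},
    {"dx": 0.0,"dy": 0.0,"dz": 0.0,"ax": 0.0,"ay": 0.0,"az": 0.0,"jaw": 0.25},
  ],
)

```text
t: 29.98
eef_pos: [0.4947, -0.2212, 0.0961]
tcp_rot: [0.964, -0.083, 0.254, 0.014]
contact_force: [0.3, 0.6, 0.5]
opening: 0.251
```

```bash
python3 - <<'E'
from h import *
from k import *
s,M=st()
for n in('wrist','scene','side'):cv2.imwrite(f'pics/{n}24.png',arm.camera(n)[:,:,::-1])
crop('pics/wrist24.png','pics/w24c.png',130,50,270,140,2.9)
crop('pics/scene24.png','pics/c24c.png',240,140,150,120,5)
E
```

```text
t 29.98 p [ 0.4947 -0.2212  0.0961] q [ 0.818  0.692 -0.501  2.378  2.767  0.387  2.281] op 0.251 F [0.3 0.6 0.5] 
x [ 0.857 -0.153  0.492] y [-0.167 -0.986 -0.015] z [ 0.487 -0.069 -0.871]
```

View pics/w24c.png

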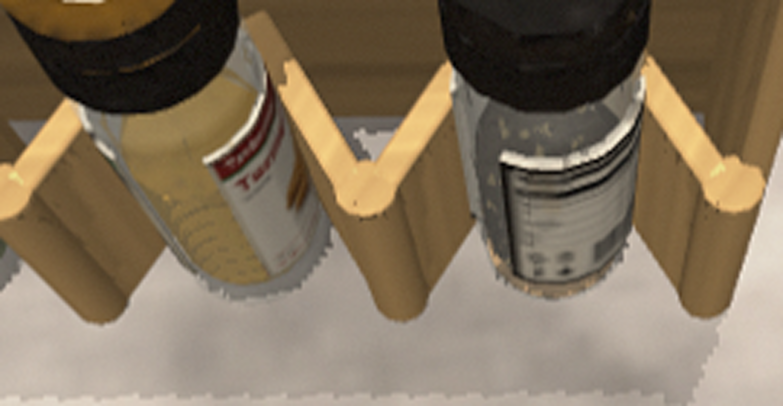

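View pics/c24c.png

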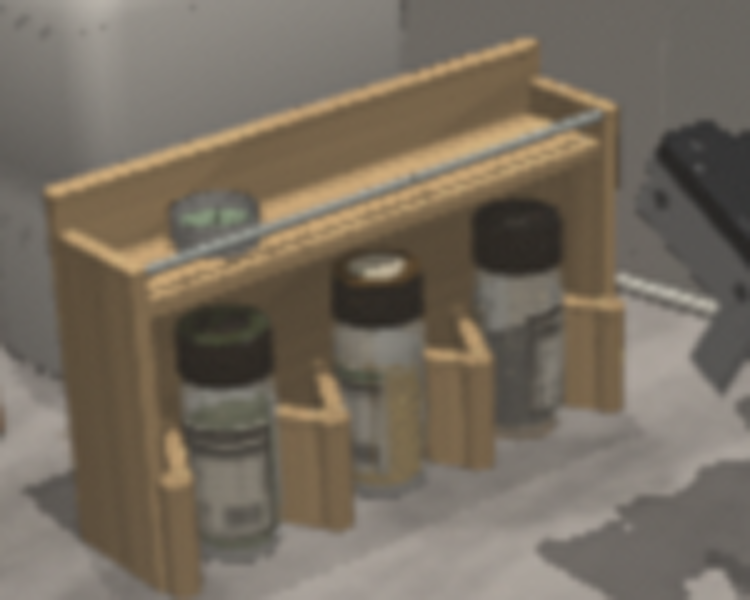

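View pics/side24.png

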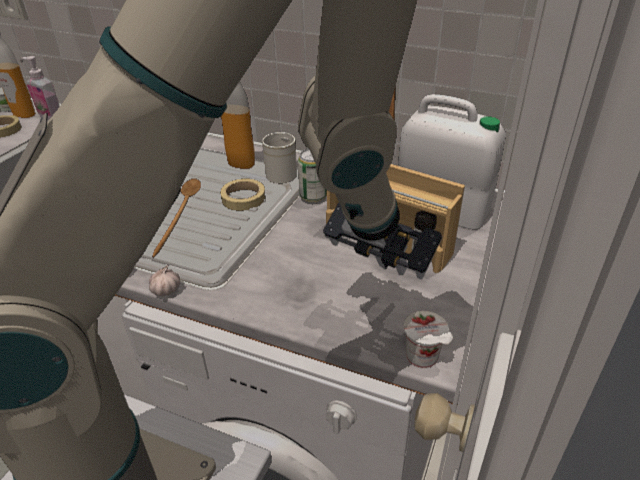

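```bash
python3 -c "
from rig import arm
print(arm.finish_job(), arm.read_state()['t'])"
```

```text
the job is handed in; nothing more can be done
the job is handed in; nothing more can be done
```

The spice jar is standing upright in the empty right-hand bay, fully home as far as I could measure. The job was handed in at about 30 s of the 48 s limit, with the gripper clear of everything.

I gripped the fallen jar, turned it upright in the air and set it down about 93 mm in front of the bay. I let go there, backed off and saw it stand on its own. Then I pushed it in from behind with the fingertips 5–15 mm above the worktop.

- **First push:** it stopped at about 8 N, but the pictures put the jar 2–3 mm shallower than its neighbours. A second push with the jaws closed did not change that.
- **Third push:** with the part-open fingers centred on the bay and nudged slightly sideways, the jar went in about 3 mm more and then stopped firm. At 13 N straight in and with the sideways nudges it did not move, and the sideways force under the straight push was close to zero.
- **Last pictures:** relative to the guide fronts, the jar now sits at the same depth as the neighbouring jar, to within about 1 mm. It looks as upright as the others. The other two jars and the tub, garlic and can look unmoved.
- **What disagreed:** wrist-camera readings of the jar's sideways position differed by 1–2 mm. I took contact with both guides from the forces and the firm stop, because those contact points cannot be seen.

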